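# Pack window plates with separator cards and clamp the lid down

### The job

Finish packing the white storage cradle: stack all the loose window plates flat in it on top of the plate already there, with exactly one cork card under each plate you add so that no two plates touch; leave any card left over on the bench, out of the cradle. Then put the lid squarely on the cradle so that it is seated all round, and only then swing both clamps fully down over it. Do not tip over or shove away the glassware, bottle, jar or screwdriver standing around.

Things in the scene. Friction and masses are not known exactly. Their poses are not given: they have to be found in the camera images.
- cradle: White storage cradle bolted to the bench. Origin: centre of its underside; y along its length, z up. Base plate 90 mm (x) by 220 mm (y). Two end walls (y = +-55 to +-61 mm) and four corner lips (x = +-30 to +-35 mm, each running 18 mm in from its end) rise to 80 mm above the bench; the middle 74 mm of both long sides is open down to the floor, so fingers can straddle a layer.
- cradle_floor (a point): Centre of the cradle's inner floor, 8 mm above its underside, axes as the cradle's. The well over it is 60 mm (x) by 110 mm (y) by 72 mm deep, so the layers have 5 mm of play all round. Layers stack flat: plate 12 mm, card 5 mm; four plates and three cards make 63 mm.
- plate0: Germanium window plate: polished dark metallic slab, 50 mm (its x) by 100 mm (its y) by 12 mm thick, 0.28 kg (up to a third more or less). Origin: centre of its underside; z is up through the thickness. This one already lies in the cradle, on its floor, as the first layer.
- plate1: Germanium window plate: polished dark metallic slab, 50 mm (its x) by 100 mm (its y) by 12 mm thick, 0.28 kg (up to a third more or less). Origin: centre of its underside; z is up through the thickness. Starts flat on the bench; may be absent.
- plate2: Germanium window plate: polished dark metallic slab, 50 mm (its x) by 100 mm (its y) by 12 mm thick, 0.28 kg (up to a third more or less). Origin: centre of its underside; z is up through the thickness. Starts flat on the bench; may be absent.
- plate3: Germanium window plate: polished dark metallic slab, 50 mm (its x) by 100 mm (its y) by 12 mm thick, 0.28 kg (up to a third more or less). Origin: centre of its underside; z is up through the thickness. Starts flat on the bench; may be absent.
- card1: Cork separator card: brown flat rigid sheet, 50 mm (its x) by 100 mm (its y) by 5 mm thick, 30 g. Origin: centre of its underside; z up through the thickness. Lies singly on the bench at the start.
- card2: Cork separator card: brown flat rigid sheet, 50 mm (its x) by 100 mm (its y) by 5 mm thick, 30 g. Origin: centre of its underside; z up through the thickness. Lies singly on the bench at the start.
- card3: Cork separator card: brown flat rigid sheet, 50 mm (its x) by 100 mm (its y) by 5 mm thick, 30 g. Origin: centre of its underside; z up through the thickness. Lies singly on the bench at the start.
- lid: White lift-off lid, 0.25 kg. Origin: centre of its underside. From below: locating panel 54 (x) by 104 (y) by 6 mm that enters the well (3 mm play all round); plate 78 by 124 mm, 6 to 14 mm above the origin; black bar handle 16 mm wide (x), 44 mm long (y), 14 to 54 mm above the origin. Seated: origin 74 mm above the cradle's underside, y axes parallel (either way round).
- clamp_left (a joint): Clamp arm at the cradle's +y end: bar 18 mm wide, 12 mm thick; black grip 22 mm wide, 18 mm thick, 32 to 62 mm from the hinge; rubber foot below. Rad: 0 = down on its stop, level, pointing to the cradle's -y over the lid, foot 1 mm above it; pi/2 upright; more = leaning outwards (start), stop at 2.3. Hinge friction 0.1 N m: stays where left, about 2 N at the grip moves it.
- clamp_left_hinge (a point): Hinge axis of that clamp (parallel to the cradle's x), at y = +92 mm, 104 mm above the cradle's underside, between aluminium posts (24 mm along y, 38 mm over both in x, 112 mm high); axes as the cradle's.
- clamp_left_end (a point): Point on the clamp arm, 60 mm from the hinge along the arm and 6 mm towards its outer (upper when closed) side; moves with the arm.
- clamp_right (a joint): Clamp arm at the cradle's -y end: bar 18 mm wide, 12 mm thick; black grip 22 mm wide, 18 mm thick, 32 to 62 mm from the hinge; rubber foot below. Rad: 0 = down on its stop, level, pointing to the cradle's +y over the lid, foot 1 mm above it; pi/2 upright; more = leaning outwards (start), stop at 2.3. Hinge friction 0.1 N m: stays where left, about 2 N at the grip moves it.
- clamp_right_hinge (a point): Hinge axis of that clamp (parallel to the cradle's x), at y = -92 mm, 104 mm above the cradle's underside, between aluminium posts (24 mm along y, 38 mm over both in x, 112 mm high); axes as the cradle's.
- clamp_right_end (a point): Point on the clamp arm, 60 mm from the hinge along the arm and 6 mm towards its outer (upper when closed) side; moves with the arm.
There are look-alikes about, which are no part of the job. What is shaped like the card1 but green or pink is not meant.

How it is judged (in metres and radians):
On the way, in this order (a step that is already met when the one before it is completed fails the run):
1. every plate lies flat in the cradle, each added plate on one card (x of plate0 in the frame of cradle between -0.008 and 0.008 m and y of plate0 in the frame of cradle between -0.008 and 0.008 m and z of plate0 in the frame of cradle between 0.004 and 0.012 m and angle between each of plate0, plate1, plate2, plate3's own z axis and vertical below 0.06 rad and x of plate1 in the frame of cradle between -0.008 and 0.008 m and y of plate1 in the frame of cradle between -0.008 and 0.008 m and z of plate1 in the frame of cradle between 0.004 and 0.064 m and ((z of card1 in the frame of plate1 between -0.0075 and -0.0025 m and horizontal distance between card1 and plate1 below 0.016 m) or (z of card2 in the frame of plate1 between -0.0075 and -0.0025 m and horizontal distance between card2 and plate1 below 0.016 m) or (z of card3 in the frame of plate1 between -0.0075 and -0.0025 m and horizontal distance between card3 and plate1 below 0.016 m)) and x of plate2 in the frame of cradle between -0.008 and 0.008 m and y of plate2 in the frame of cradle between -0.008 and 0.008 m and z of plate2 in the frame of cradle between 0.004 and 0.064 m and ((z of card1 in the frame of plate2 between -0.0075 and -0.0025 m and horizontal distance between card1 and plate2 below 0.016 m) or (z of card2 in the frame of plate2 between -0.0075 and -0.0025 m and horizontal distance between card2 and plate2 below 0.016 m) or (z of card3 in the frame of plate2 between -0.0075 and -0.0025 m and horizontal distance between card3 and plate2 below 0.016 m)) and x of plate3 in the frame of cradle between -0.008 and 0.008 m and y of plate3 in the frame of cradle between -0.008 and 0.008 m and z of plate3 in the frame of cradle between 0.004 and 0.064 m and ((z of card1 in the frame of plate3 between -0.0075 and -0.0025 m and horizontal distance between card1 and plate3 below 0.016 m) or (z of card2 in the frame of plate3 between -0.0075 and -0.0025 m and horizontal distance between card2 and plate3 below 0.016 m) or (z of card3 in the frame of plate3 between -0.0075 and -0.0025 m and horizontal distance between card3 and plate3 below 0.016 m)) and (horizontal distance between card1 and cradle above 0.08 m or (z of card1 in the frame of plate1 between -0.0075 and -0.0025 m and horizontal distance between card1 and plate1 below 0.016 m) or (z of card1 in the frame of plate2 between -0.0075 and -0.0025 m and horizontal distance between card1 and plate2 below 0.016 m) or (z of card1 in the frame of plate3 between -0.0075 and -0.0025 m and horizontal distance between card1 and plate3 below 0.016 m)) and (horizontal distance between card2 and cradle above 0.08 m or (z of card2 in the frame of plate1 between -0.0075 and -0.0025 m and horizontal distance between card2 and plate1 below 0.016 m) or (z of card2 in the frame of plate2 between -0.0075 and -0.0025 m and horizontal distance between card2 and plate2 below 0.016 m) or (z of card2 in the frame of plate3 between -0.0075 and -0.0025 m and horizontal distance between card2 and plate3 below 0.016 m)) and (horizontal distance between card3 and cradle above 0.08 m or (z of card3 in the frame of plate1 between -0.0075 and -0.0025 m and horizontal distance between card3 and plate1 below 0.016 m) or (z of card3 in the frame of plate2 between -0.0075 and -0.0025 m and horizontal distance between card3 and plate2 below 0.016 m) or (z of card3 in the frame of plate3 between -0.0075 and -0.0025 m and horizontal distance between card3 and plate3 below 0.016 m))), for 0.2 s.
2. the lid is seated on the cradle (x of lid in the frame of cradle between -0.007 and 0.007 m and y of lid in the frame of cradle between -0.007 and 0.007 m and z of lid in the frame of cradle between 0.07 and 0.0775 m and angle between lid's own z axis and vertical below 0.04 rad), for 0.2 s.
3. both clamps are down (value of joint each of clamp_left, clamp_right below 0.1 rad), for 0.2 s.
At the end, for the whole second after the job is handed in: Plates flat in the well within 8 mm of its centre in x and y, each added plate right on one card (centres within 16 mm); other cards over 80 mm from the cradle's centre; lid seated within 7 mm in x and y, height within 4 mm, level; both clamps below 0.10 rad; plates and lid at rest (all of step 1 and all of step 2 and all of step 3 and linear speed of each of plate0, plate1, plate2, plate3, lid below 0.02 m/s); the robot touches nothing.
It fails at once if the glass beaker is shoved more than 50 mm or tipped over (distance of beaker from where it was at the start of the episode above 0.05 m or angle between beaker's own z axis and vertical above 0.6 rad).
It fails at once if the small amber jar is shoved more than 50 mm or tipped over (distance of vial from where it was at the start of the episode above 0.05 m or angle between vial's own z axis and vertical above 0.6 rad).
It fails at once if the solvent bottle is shoved more than 50 mm or tipped over (distance of solvent from where it was at the start of the episode above 0.05 m or angle between solvent's own z axis and vertical above 0.6 rad).
It fails at once if the screwdriver is shoved more than 50 mm (distance of driver from where it was at the start of the episode above 0.05 m).
Of plate1, plate2, plate3 only 2 to 3 are there at a start; the rules pass over those that are not, and their reading is None.
At some moment in a run one of plate1, plate2, plate3, card1, card2, card3, lid may be knocked a few centimetres aside while the robot is not near it.
It also fails if it takes over 210 s, if anything falls off the work surface, if the arm or the gripper's body presses on something with over 40 N, if the wrist force passes 120 N, or if a joint passes its speed limit or range.

### The arm

A 7-joint arm with a two-finger parallel gripper is mounted at the origin on the work surface. World frame = base frame: x ahead of the robot, y to its left, z up, the work surface at z = 0. Lengths are in m, angles in degrees, forces in N, time in s.
With the tool pointing down it reaches from about 0.4 to 0.925 m from the base axis. Payload 5.6 kg.
Tool frame: the origin (TCP) lies at the very end of the fingers, on their centre line; the grasp point (between the pads) lies 19 mm behind it (grip_point_offset is the distance from the TCP to the grasp point, in m); z points along the fingers, y is the direction in which the jaws open and shut (so a half turn about z gives the same grasp; the last joint's range is limited). The gripper opens to 85 mm and grips with 20 to 120 N. Pads are 22 mm wide; open, the fingers measure 114 mm over their backs; the gripper's body (76 mm by 85 mm) begins 54 mm behind the grasp point. The pads swing forward as they close: fully open they stand 13 mm farther back than shut.
Start: joints at [73.052, 26.786, -0.665, 91.828, 0.344, 61.387, -3.226], TCP at [0.163, -0.629, 0.231] pointing down, gripper open.
Joint ranges: [-144.91, 144.91], [-17.63, 115.5], [-89.93, 88.59], [15.96, 139.68], [-74.01, 254.01], [8.47, 105.57], [-167.45, 167.45]. Speed limits (degrees/s): [147.25, 147.25, 180, 180, 180, 180, 180].

### API

Orientations are given as a 3x3 rotation matrix whose columns are the frame's x, y, z axes.
In Python, from workcell import * gives the robot as it stands. The module is installed in compiled form; this text tells all that it offers.
- The arm moves only by the tool arm_command, never from a script. Its argument "plan" is one flat list of numbers, 7 for each row, row after row: the shift along the tool's x, y, z as a fraction of full scale, then the turn, a rotation vector about the tool's x, y, z as a fraction of full scale, then the opening, from -1 (shut) to 1 (fully open), so that 0 is half open. A call has exactly 5 rows; each row shifts and turns the commanded pose from where the row before left it, along the tool's axes as they then stand; what a row does not reach is not made up. Full scale, the value 1, is 120 mm for a shift and 1.5 rad for a turn. A row lasts 1/8 s, in which the tool goes at most 62.5 mm and 10.7 degrees, less where a joint would pass 70% of its speed; a pose out of reach is approached as far as the arm can. A call with a number of a shift or a turn outside -1 to 1 is refused whole. A call with a gripper value outside its range is refused whole. The fingers move at their own pace and stop on an object; the grip force is fixed at half the most. Time passes only in rows, so rows that do not move let the fingers close, or fill a call up. It gives the time, the measured TCP pose, the force and the opening at its end, in the units of the state.
- get_obs(): the state, without advancing time (a new reading comes with each control period).
- snapshot(name): name is "side" or "top" or "wrist"; returns the picture (420x560x3 uint8, red, green, blue); there is no depth.
- get_calibration(name): a dict with "fovy" (degrees; the focal length in pixels is half the picture's height over the tangent of half this angle, whatever the lens; pixels are square), "cx", "cy" (the principal point, pixels), "extrinsics" (4x4, takes a point from world to camera coordinates); the wrist camera has in their place "mount" (4x4, takes a point from camera to tool coordinates, whose origin is the TCP and whose axes are the flange's). Camera axes: x right, y down, z forward; pixel columns grow to the right and rows downward; lengths in m; the calibration is good to about 2 mm. A picture is of the moment at which its call begins: read the wrist's pose just before it. get_calibration takes no time and is no camera call.
- hand_in(): hands the job in, once; it reports no verdict.
Trained networks look in the newest picture that a camera, given by its name, has taken for a name from the list of things; names that differ only in an ending like _2 or _b are one class to them, and where a whole thing is asked for, a point or a joint stands for the part that bears it (a point fixed in the world has none). Each returns a list of dicts, best first, with "score" (0 to 1); they miss things now and then, are a little off and sometimes report something else, mostly with a low value. They report only what shows in the picture. A call takes as long as a camera call. They do not tell look-alikes from the thing itself.
- look_for(camera, target): "at" ([row, column] in pixels, amid what is visible of it).
- cut_out(camera, target): "region" (420x560 bool, what is visible of it) and "at" ([row, column] in pixels, amid what is visible of it).
- place_of(camera, target): "at" ([row, column] in pixels: a listed point, or the origin of a listed thing).
The state is a dict: "time": time; "joint_positions": joint angles; "joint_vel": joint speeds; "tau": joint torques, N m; "tool_pos": TCP position; "orientation": TCP orientation; "ft_force": force on the tool from outside, world axes, zero at the start; "ft_torque": the same for the moment, N m; "finger_gap": finger opening in m.
Only numpy, scipy, OpenCV 4.12 (cv2) and the standard library are available. Lean on these libraries where they do the work, as an engineer would, in place of code of your own. Each camera call takes 0.05 s, during which the arm holds its last target.

## Working session

There is one attempt and no reset: what is moved stays moved. The work goes in short steps, Python scripts to look and compute and a tool call to move; the robot and the scene stay as the last step left them, time stands still between calls to the robot, and variables do not carry over. Pictures are saved under pics/ and viewed, and the job is handed in when it is done.

Besides the shell and the picture viewer there is one more tool, called after "Request:" by a JSON object that holds its "method" and its "body". arm_command: Moves the arm, as the interface text tells. Its arguments: {"type":"object","properties":{"plan":{"type":"array"}},"required":["plan"]}

```bash
mkdir -p pics; python3 - <<'E'
from workcell import *
import cv2,numpy as np
o=get_obs(); print({k:np.round(v,3).tolist() for k,v in o.items()})
for n in ["side","top","wrist"]:
    im=snapshot(n); cv2.imwrite(f"pics/{n}0.png",im[...,::-1])
    c=get_calibration(n); print(n,{k:np.round(v,4).tolist() for k,v in c.items()})
E
```

```text
{'time': 0.0, 'joint_positions': [73.052, 26.838, -0.667, 91.883, 0.344, 61.384, -3.226], 'joint_vel': [-0.086, 0.016, 0.107, -0.032, 0.048, 0.056, 0.02], 'tau': [0.0, -53.239, 0.022, -25.131, 0.012, 0.008, 0.0], 'tool_pos': [0.162, -0.629, 0.23], 'orientation': [[0.968, 0.25, -0.001], [0.25, -0.968, 0.002], [-0.0, -0.002, -1.0]], 'ft_force': [0.249, -0.443, 0.08], 'ft_torque': [-0.012, -0.002, 0.003], 'finger_gap': 0.085}
side {'fovy': 44.6354, 'cx': 281.6967, 'cy': 213.4624, 'extrinsics': [[-0.9177, -0.3972, -0.0075, 0.4184], [-0.296, 0.6961, -0.6542, 0.1363], [0.2651, -0.5981, -0.7563, 1.2268], [0.0, 0.0, 0.0, 1.0]]}
top {'fovy': 56.7807, 'cx': 286.0917, 'cy': 213.8663, 'extrinsics': [[0.0012, -0.9998, -0.021, 0.0622], [-0.9885, 0.002, -0.1515, 0.4413], [0.1515, 0.021, -0.9882, 0.8864], [0.0, 0.0, 0.0, 1.0]]}
wrist {'fovy': 62.8105, 'cx': 283.0544, 'cy': 206.9847, 'mount': [[0.0002, -0.9572, -0.2895, 0.0731], [1.0, 0.0002, -0.0001, 0.0003], [0.0002, -0.2895, 0.9572, -0.1432], [0.0, 0.0, 0.0, 1.0]]}
```

View pics/top0.png

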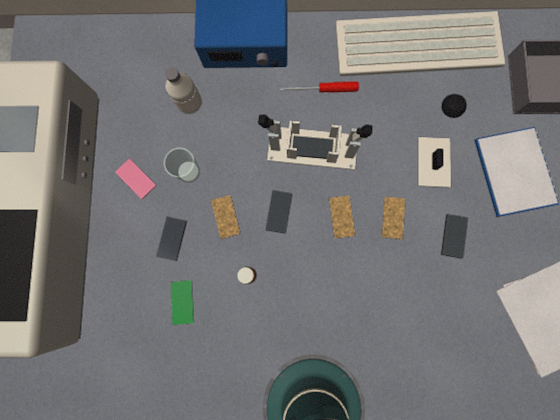

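View pics/side0.png

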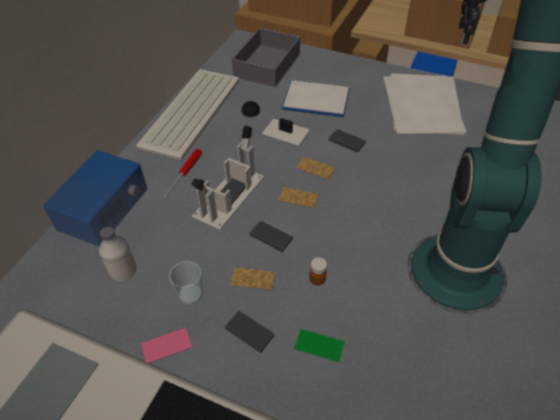

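View pics/wrist0.png

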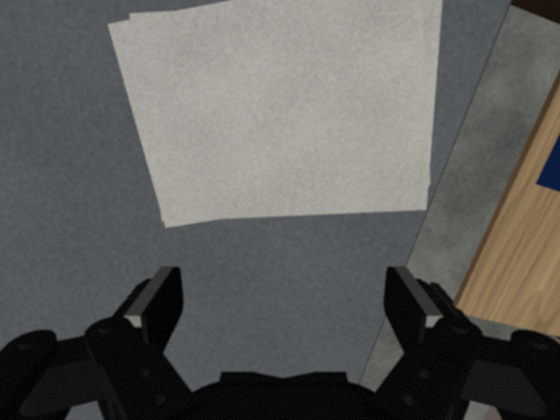

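```bash
cat > h.py <<'E'
from workcell import *
import cv2,numpy as np
def cam(n,obs=None):
    c=get_calibration(n); f=210/np.tan(np.radians(c["fovy"])/2)
    if n=="wrist":
        o=obs or get_obs(); M=np.array(c["mount"])
        T=np.eye(4);T[:3,:3]=o["orientation"];T[:3,3]=o["tool_pos"]
        E=np.linalg.inv(T@M)
    else: E=np.array(c["extrinsics"])
    return f,c["cx"],c["cy"],E
def ray(C,uv,z):
    f,cx,cy,E=C; uv=np.atleast_2d(uv).astype(float)
    d=np.c_[(uv[:,0]-cx)/f,(uv[:,1]-cy)/f,np.ones(len(uv))]@E[:3,:3]
    o=-E[:3,:3].T@E[:3,3]
    return o+d*((z-o[2])/d[:,2])[:,None]
def proj(C,P):
    f,cx,cy,E=C; P=np.atleast_2d(P)@E[:3,:3].T+E[:3,3]
    return np.c_[cx+f*P[:,0]/P[:,2],cy+f*P[:,1]/P[:,2]]
def rect(C,mask,z):
    """largest blobs -> world rect at height z: centre, size, long-axis angle deg"""
    out=[]
    cs,_=cv2.findContours(mask.astype(np.uint8),cv2.RETR_EXTERNAL,cv2.CHAIN_APPROX_NONE)
    for c in cs:
        if cv2.contourArea(c)<60: continue
        w=ray(C,c[:,0,:],z)[:,:2]
        (x,y),(a,b),t=cv2.minAreaRect((w*1000).astype(np.float32))
        if a<b: a,b,t=b,a,t+90
        t=(t+90)%180-90
        out.append((round(x,1),round(y,1),round(a,1),round(b,1),round(t,1),c[:,0].mean(0).round().tolist()))
    return out
def shot(n,tag=None,crop=None,k=1):
    o=get_obs(); im=snapshot(n); C=cam(n,o)
    if tag:
        a=im[...,::-1]
        if crop: a=a[crop[0]:crop[1],crop[2]:crop[3]]
        if k!=1: a=cv2.resize(a,None,fx=k,fy=k,interpolation=cv2.INTER_CUBIC)
        cv2.imwrite(f"pics/{tag}.png",a)
    return im,C,o
def cork(im):
    h=cv2.cvtColor(im,cv2.COLOR_RGB2HSV)
    m=((h[...,0]>8)&(h[...,0]<25)&(h[...,1]>90)).astype(np.uint8)
    return cv2.morphologyEx(cv2.morphologyEx(m,cv2.MORPH_CLOSE,np.ones((3,3))),cv2.MORPH_OPEN,np.ones((3,3)))
E
python3 - <<'E'
from h import *
im,C,o=shot("top","t1",(90,270,90,490),2)
print("cork",*rect(C,cork(im),0.005),sep="\n")
for t,z in [("plate1",.012),("lid",.012),("cradle",.0),("card1",.005)]:
    for d in cut_out("top",t): print(t,round(d["score"],2),np.round(d["at"]),rect(C,d["region"],z))
for t,z in [("cradle",0),("cradle_floor",.008),("clamp_left_hinge",.104),("clamp_right_hinge",.104),("plate1",0),("lid",0),("plate0",.008)]:
    for d in place_of("top",t): print(t,round(d["score"],2),np.round(d["at"]),ray(C,[d["at"][::-1]],z).round(4))
E
```

```text
cork
(437.1, -197.4, 98.8, 49.6, -6.1, [393.0, 218.0])
(439.6, -72.5, 98.7, 49.3, 7.1, [342.0, 217.0])
(440.2, 212.2, 99.3, 48.9, 15.5, [225.0, 217.0])
plate1 0.97 [238. 173.] [(387.1, 338.6, 101.9, 56.9, -11.3, [172.0, 238.0])]
plate1 0.84 [235. 455.] [(392.5, -339.4, 101.3, 53.7, -10.4, [455.0, 235.0])]
plate1 0.79 [214. 276.] [(450.8, 79.9, 101.4, 53.0, -9.7, [279.0, 211.0])]
plate1 0.67 [146. 310.] [(614.6, -1.9, 103.1, 54.6, 84.6, [312.0, 146.0])]
lid 0.97 [161. 433.] [(575.0, -301.4, 126.0, 78.6, -2.9, [434.0, 161.0])]
cradle 0.79 [135. 315.] [(629.5, -6.7, 288.1, 121.6, 84.3, [314.0, 141.0])]
card1 0.97 [179. 133.] [(538.4, 440.0, 99.4, 50.1, 44.9, [135.0, 178.0])]
card1 0.81 [300. 183.] [(234.5, 309.9, 102.0, 52.5, 2.7, [182.0, 302.0])]
card1 0.71 [215. 342.] [(440.1, -73.5, 99.9, 49.7, 6.6, [342.0, 216.0])]
card1 0.7 [218. 228.] [(441.2, 211.7, 104.4, 53.7, 15.6, [225.0, 216.0])]
card1 0.67 [216. 395.] [(436.7, -198.2, 101.3, 55.5, -2.6, [394.0, 218.0])]
card1 0.35 [146. 311.] [(616.0, -3.2, 101.7, 53.4, 84.2, [312.0, 146.0])]
cradle 0.32 [138. 355.] [[ 0.6408 -0.11    0.    ]]
cradle_floor 0.78 [151. 317.] [[ 0.6031 -0.0133  0.008 ]]
cradle_floor 0.23 [164. 432.] [[ 0.5704 -0.2966  0.008 ]]
clamp_left_hinge 0.93 [132. 272.] [[0.619  0.0929 0.104 ]]
clamp_right_hinge 0.84 [140. 356.] [[ 0.5992 -0.096   0.104 ]]
clamp_right_hinge 0.4 [151. 313.] [[0.5739 0.0013 0.104 ]]
plate1 0.87 [149. 310.] [[0.6116 0.0022 0.    ]]
plate1 0.76 [232. 453.] [[ 0.4004 -0.3402  0.    ]]
plate1 0.72 [242. 168.] [[0.3785 0.3526 0.    ]]
plate1 0.7 [213. 277.] [[0.4495 0.0859 0.    ]]
lid 0.94 [167. 432.] [[ 0.5644 -0.299   0.    ]]
plate0 0.87 [149. 310.] [[0.6089 0.0026 0.008 ]]
plate0 0.76 [232. 453.] [[ 0.3996 -0.3369  0.008 ]]
plate0 0.72 [242. 168.] [[0.3778 0.3499 0.008 ]]
plate0 0.7 [213. 277.] [[0.4483 0.0855 0.008 ]]
```

View pics/t1.png

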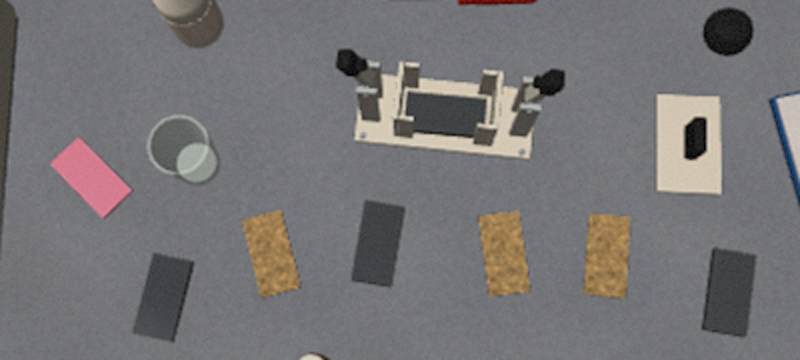

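```bash
cat >> h.py <<'E'
from scipy.spatial.transform import Rotation as Rn
def down(psi):
    c,s=np.cos(np.radians(psi)),np.sin(np.radians(psi))
    return np.array([[c,s,0],[s,-c,0],[0,0,-1.]])
def plan(wps,g,o=None):
    """wps: list of (x,y,z,psi[,rows]) ; prints rows in calls of 5 (pads with holds)"""
    o=o or get_obs(); p=np.array(o["tool_pos"]);R=np.array(o["orientation"])
    rows=[]
    for w in wps:
        t=np.array(w[:3]);Rt=down(w[3])
        d=np.linalg.norm(t-p);a=Rn.from_matrix(R.T@Rt).magnitude()
        n=max(int(np.ceil(d/.056-.02)),int(np.ceil(a/.181-.02)),1)
        if len(w)>4: n=max(n,w[4])
        for i in range(n):
            k=n-i
            s=(R.T@(t-p))/k/.12; rv=Rn.from_matrix(R.T@Rt).as_rotvec()/k/1.5
            dec=2 if i<n-1 else 3
            s=np.round(s,dec);rv=np.round(rv,dec)
            p=p+R@(s*.12);R=R@Rn.from_rotvec(rv*1.5).as_matrix()
            rows.append(list(s+0.)+list(rv+0.)+[g])
    while len(rows)%5: rows.append([0.]*6+[g])
    for i in range(0,len(rows),5):
        print("["+", ".join(f"{v:g}" for r in rows[i:i+5] for v in r)+"]")
    print("end",p.round(4))
E
python3 - <<'E'
from h import *
plan([(.56,-.0,.32,84)],1)
E
```

```text
[0.32, -0.3, -0.05, 0, 0, -0.06, 1, 0.35, -0.27, -0.05, 0, 0, -0.06, 1, 0.37, -0.24, -0.05, 0, 0, -0.06, 1, 0.39, -0.21, -0.05, 0, 0, -0.06, 1, 0.41, -0.17, -0.05, 0, 0, -0.06, 1]
[0.42, -0.13, -0.05, 0, 0, -0.06, 1, 0.43, -0.1, -0.05, 0, 0, -0.06, 1, 0.44, -0.05, -0.06, 0, 0, -0.06, 1, 0.44, -0.02, -0.05, 0, 0, -0.05, 1, 0.45, 0.02, -0.06, 0, 0, -0.06, 1]
[0.44, 0.06, -0.05, 0, 0, -0.05, 1, 0.44, 0.09, -0.06, 0, 0, -0.06, 1, 0.42, 0.13, -0.05, 0, 0, -0.05, 1, 0.417, 0.16, -0.059, 0, 0, -0.059, 1, 0, 0, 0, 0, 0, 0, 1]
end [ 5.600e-01 -1.000e-04  3.199e-01]
```

Request:
{"method": "arm_command", "body": {"plan": [0.32, -0.3, -0.05, 0, 0, -0.06, 1, 0.35, -0.27, -0.05, 0, 0, -0.06, 1, 0.37, -0.24, -0.05, 0, 0, -0.06, 1, 0.39, -0.21, -0.05, 0, 0, -0.06, 1, 0.41, -0.17, -0.05, 0, 0, -0.06, 1]}}

```text
time: 1.38
tool_pos: [0.3049, -0.4039, 0.2618]
orientation: [[0.761, 0.648, 0.0], [0.648, -0.761, -0.001], [-0.0, 0.001, -1.0]]
ft_force: [0.7, -0.9, -0.8]
finger_gap: 0.0851
```

Request:
{"method": "arm_command", "body": {"plan": [0.42, -0.13, -0.05, 0, 0, -0.06, 1, 0.43, -0.1, -0.05, 0, 0, -0.06, 1, 0.44, -0.05, -0.06, 0, 0, -0.06, 1, 0.44, -0.02, -0.05, 0, 0, -0.05, 1, 0.45, 0.02, -0.06, 0, 0, -0.06, 1]}}

```text
time: 2.0
tool_pos: [0.4465, -0.1791, 0.2942]
orientation: [[0.417, 0.909, 0.001], [0.909, -0.417, -0.001], [-0.0, 0.001, -1.0]]
ft_force: [1.1, -0.6, -0.4]
finger_gap: 0.0853
```

Request:
{"method": "arm_command", "body": {"plan": [0.44, 0.06, -0.05, 0, 0, -0.05, 1, 0.44, 0.09, -0.06, 0, 0, -0.06, 1, 0.42, 0.13, -0.05, 0, 0, -0.05, 1, 0.417, 0.16, -0.059, 0, 0, -0.059, 1, 0, 0, 0, 0, 0, 0, 1]}}

```text
time: 2.62
tool_pos: [0.5612, 0.0049, 0.3205]
orientation: [[0.097, 0.995, 0.002], [0.995, -0.097, 0.003], [0.003, 0.001, -1.0]]
ft_force: [-1.1, -0.2, -0.3]
finger_gap: 0.0851
```

```bash
python3 - <<'E'
from h import *
im,C,o=shot("wrist","w1")
print(o["tool_pos"],o["orientation"],o["joint_positions"])
for t,z in [("cradle",0),("cradle_floor",.008),("clamp_left_hinge",.104),("clamp_right_hinge",.104),("plate0",.008)]:
    for d in place_of("wrist",t): print(t,round(d["score"],2),np.round(d["at"]),ray(C,[d["at"][::-1]],z).round(4))
E
```

```text
[0.56124128 0.00489732 0.32051327] [[ 0.09671333  0.99531101  0.00159022]
 [ 0.99530784 -0.09671755  0.00283209]
 [ 0.00297262  0.00130885 -0.99999473]] [ 24.9640626   17.54351947 -35.56443498  96.74547645  10.66413072
  69.05018278 -18.70092957]
cradle 0.66 [376. 200.] [[ 0.39   -0.3364  0.    ]]
cradle 0.18 [305. 336.] [[ 0.6199 -0.2245  0.    ]]
clamp_left_hinge 0.71 [ 88. 339.] [[0.6248 0.0869 0.104 ]]
clamp_left_hinge 0.66 [378. 200.] [[ 0.4302 -0.2468  0.104 ]]
clamp_right_hinge 0.82 [256. 326.] [[ 0.601  -0.0923  0.104 ]]
plate0 0.91 [162. 324.] [[ 0.6149 -0.002   0.008 ]]
plate0 0.91 [111. 192.] [[0.4521 0.0802 0.008 ]]
plate0 0.62 [377. 203.] [[ 0.3977 -0.3329  0.008 ]]
plate0 0.55 [ 85. 336.] [[0.6359 0.0938 0.008 ]]
```

View pics/w1.png

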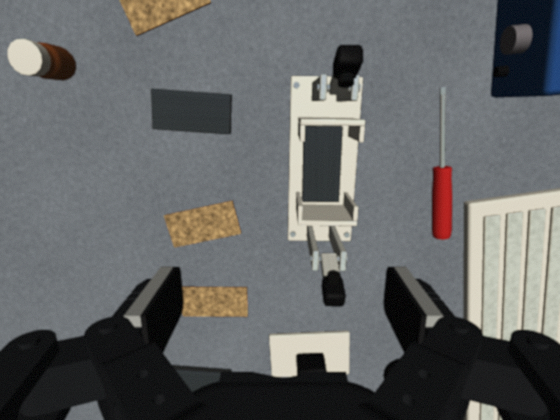

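```bash
python3 - <<'E'
from h import *
im,C,o=shot("wrist","w1c",(60,260,270,390),4)
cv2.imwrite("pics/w1d.png",cv2.resize(im[60:260,270,:][:0] if 0 else im[60:260,270:390,::-1],None,fx=3,fy=3,interpolation=cv2.INTER_NEAREST))
np.save("C1.npy",np.array([C[0],C[1],C[2],*C[3].ravel()]))
E
```

```text
(no output)
```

View pics/w1d.png

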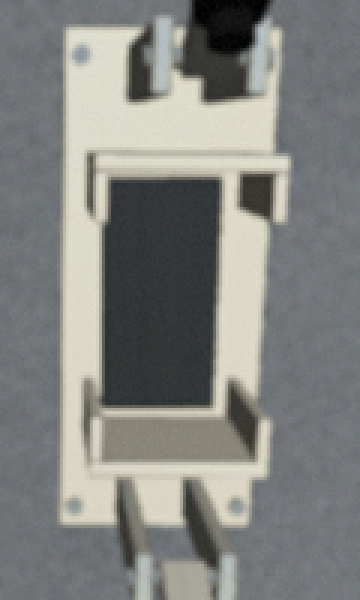

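```bash
python3 - <<'E'
from h import *
a=np.load("C1.npy");C=(a[0],a[1],a[2],a[3:].reshape(4,4))
uv=np.array([[66,27],[283,28],[250,523],[59,523]])/3+[270,60]-[.33,.33]
P=ray(C,uv,.008);print(P.round(4))
for i in range(4): print(np.linalg.norm(P[i]-P[(i+1)%4]).round(4))
print("c",P.mean(0), "yaw", np.degrees(np.arctan2(*( (P[0]+P[1]-P[2]-P[3])[[1,0]]))))
# rim: outer corners of lips at z=.08: TL(95,155) TR(290,157) BR(268,478) BL(89,476)
uv=np.array([[95,155],[290,157],[268,478],[89,476]])/3+[270,60]-.33
Q=ray(C,uv,.08);print(Q.round(4))
for i in range(4): print(np.linalg.norm(Q[i]-Q[(i+1)%4]).round(4))
print("c",Q.mean(0), "yaw", np.degrees(np.arctan2(*( (Q[0]+Q[1]-Q[2]-Q[3])[[1,0]]))))
# plate0 top z=.02
uv=np.array([[107,177],[222,178],[213,407],[103,408]])/3+[270,60]-.33
Q=ray(C,uv,.02);print(Q.round(4))
for i in range(4): print(np.linalg.norm(Q[i]-Q[(i+1)%4]).round(4))
print("c",Q.mean(0), "yaw", np.degrees(np.arctan2(*( (Q[0]+Q[1]-Q[2]-Q[3])[[1,0]]))))
h=cv2.cvtColor(snapshot("wrist"),cv2.COLOR_RGB2HSV)
im,C,o=shot("wrist")
print(*rect(C,cork(im),.005),sep="\n")
v=cv2.cvtColor(im,cv2.COLOR_RGB2GRAY);m=(v<70)
print(*rect(C,m,.012),sep="\n")
E
```

```text
[[ 0.5816  0.11    0.008 ]
 [ 0.6702  0.1001  0.008 ]
 [ 0.6462 -0.1162  0.008 ]
 [ 0.5566 -0.1066  0.008 ]]
0.0891
0.2176
0.0901
0.218
c [ 0.61362699 -0.00315738  0.008     ] yaw 83.54319383001568
[[ 0.5853  0.0604  0.08  ]
 [ 0.6546  0.0522  0.08  ]
 [ 0.6416 -0.0684  0.08  ]
 [ 0.5719 -0.0601  0.08  ]]
0.0698
0.1213
0.0702
0.1212
c [ 0.61335696 -0.00397452  0.08      ] yaw 83.72556198195346
[[ 0.5924  0.0493  0.02  ]
 [ 0.6399  0.0438  0.02  ]
 [ 0.6304 -0.0543  0.02  ]
 [ 0.5818 -0.0496  0.02  ]]
0.0479
0.0986
0.0488
0.0995
c [ 0.61113768 -0.00269519  0.02      ] yaw 84.19232319518365
(434.6, -197.0, 102.5, 48.0, -6.1, [215.0, 297.0])
(439.1, -73.1, 99.3, 49.2, 7.0, [204.0, 219.0])
(297.2, 153.3, 39.2, 36.5, 76.2, [56.0, 58.0])
(432.9, 187.5, 88.6, 29.7, -6.1, [157.0, 8.0])
(616.6, -186.6, 58.3, 33.8, 87.0, [335.0, 283.0])
(621.0, -113.7, 41.7, 7.6, -76.4, [335.0, 235.0])
(527.2, -242.8, 941.8, 386.0, -6.1, [306.0, 350.0])
(644.5, -63.9, 26.4, 8.2, -61.3, [350.0, 200.0])
(764.5, -72.1, 102.9, 14.7, -87.5, [439.0, 196.0])
(611.2, -4.3, 97.5, 47.2, 84.3, [323.0, 158.0])
(655.5, 34.9, 15.5, 10.2, 87.2, [355.0, 124.0])
(451.8, 79.6, 100.0, 48.5, -9.5, [191.0, 106.0])
(609.9, 92.2, 26.6, 7.5, 85.6, [316.0, 82.0])
(297.9, 149.5, 44.0, 42.7, 57.9, [53.0, 58.0])
(649.1, 107.8, 66.5, 35.7, 81.3, [346.0, 63.0])
(867.6, 107.8, 101.6, 81.3, -89.8, [527.0, 44.0])
```

```bash
python3 - <<'E'
from h import *
plan([(.439,-.073,.10,7)],1)
E
```

```text
[-0.09, -0.12, 0.23, 0, 0, 0.11, 1, -0.11, -0.1, 0.23, 0, 0, 0.11, 1, -0.12, -0.08, 0.23, 0, 0, 0.11, 1, -0.13, -0.06, 0.23, 0, 0, 0.11, 1, -0.14, -0.04, 0.23, 0, 0, 0.11, 1]
[-0.15, -0.02, 0.23, 0, 0, 0.11, 1, -0.14, 0.01, 0.23, 0, 0, 0.12, 1, -0.144, 0.035, 0.224, 0, 0, 0.115, 1, 0, 0, 0, 0, 0, 0, 1, 0, 0, 0, 0, 0, 0, 1]
end [ 0.439 -0.073  0.1  ]
```

Request:
{"method": "arm_command", "body": {"plan": [-0.09, -0.12, 0.23, 0, 0, 0.11, 1, -0.11, -0.1, 0.23, 0, 0, 0.11, 1, -0.12, -0.08, 0.23, 0, 0, 0.11, 1, -0.13, -0.06, 0.23, 0, 0, 0.11, 1, -0.14, -0.04, 0.23, 0, 0, 0.11, 1]}}

```text
time: 3.7
tool_pos: [0.4843, -0.0462, 0.1813]
orientation: [[0.805, 0.593, 0.001], [0.593, -0.805, -0.0], [0.0, 0.001, -1.0]]
ft_force: [0.6, -0.6, -0.2]
finger_gap: 0.0854
```

Request:
{"method": "arm_command", "body": {"plan": [-0.15, -0.02, 0.23, 0, 0, 0.11, 1, -0.14, 0.01, 0.23, 0, 0, 0.12, 1, -0.144, 0.035, 0.224, 0, 0, 0.115, 1, 0, 0, 0, 0, 0, 0, 1, 0, 0, 0, 0, 0, 0, 1]}}

```text
time: 4.32
tool_pos: [0.4408, -0.0719, 0.1009]
orientation: [[0.992, 0.126, 0.002], [0.126, -0.992, 0.0], [0.002, 0.0, -1.0]]
ft_force: [0.2, 0.6, 0.4]
finger_gap: 0.0855
```

```bash
python3 - <<'E'
from h import *
im,C,o=shot("wrist","w2")
print(o["tool_pos"],o["joint_positions"],Rn.from_matrix(down(7).T@o["orientation"]).as_rotvec(degrees=True))
print(*rect(C,cork(im),.005),sep="\n")
plan([(.439,-.073,.03,7)],.2)
E
```

```text
[ 0.44081691 -0.07186329  0.10089465] [ 20.23343022  20.35364382 -17.62246883 124.42007342  10.20293815
  36.40955196 -87.31821539] [-0.01586998  0.13231952 -0.26059727]
(301.8, 138.5, 24.2, 10.4, -6.0, [4.0, 337.0])
(436.1, -197.9, 99.8, 50.8, -6.3, [454.0, 226.0])
(439.2, -73.7, 99.0, 49.3, 7.0, [285.0, 206.0])
[-0.01, 0, 0.3, 0, 0, 0, 0.2, -0.01, 0.007, 0.292, 0, -0.002, 0.003, 0.2, 0, 0, 0, 0, 0, 0, 0.2, 0, 0, 0, 0, 0, 0, 0.2, 0, 0, 0, 0, 0, 0, 0.2]
end [ 0.439 -0.073  0.03 ]
```

View pics/w2.png

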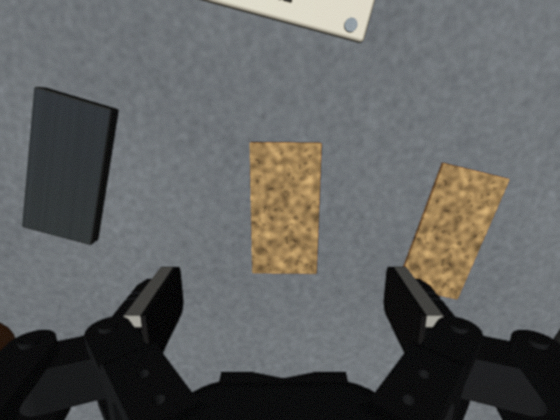

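```bash
python3 - <<'E'
from h import *
plan([(.439,-.0735,.02,7),(.439,-.0735,-.001,7,3)],.6)
E
```

```text
[-0.01, 0.01, 0.34, 0, 0, 0, 0.6, -0.011, 0.001, 0.336, 0, -0.002, 0.003, 0.6, 0, 0, 0.06, 0, 0, 0, 0.6, 0, 0, 0.06, 0, 0, 0, 0.6, 0, 0, 0.055, 0, 0, 0, 0.6]
end [ 0.439  -0.0735 -0.001 ]
```

Request:
{"method": "arm_command", "body": {"plan": [-0.01, 0.01, 0.34, 0, 0, 0, 0.6, -0.011, 0.001, 0.336, 0, -0.002, 0.003, 0.6, 0, 0, 0.06, 0, 0, 0, 0.6, 0, 0, 0.06, 0, 0, 0, 0.6, 0, 0, 0.055, 0, 0, 0, 0.6]}}

```text
time: 5.0
tool_pos: [0.4383, -0.0738, -0.0013]
orientation: [[0.993, 0.119, -0.0], [0.119, -0.993, -0.001], [-0.0, 0.001, -1.0]]
ft_force: [0.4, -0.3, 0.2]
finger_gap: 0.0682
```

Request:
{"method": "arm_command", "body": {"plan": [0, 0, 0, 0, 0, 0, 0.6, 0, 0, 0, 0, 0, 0, 0.3, 0, 0, 0, 0, 0, 0, 0.1, 0, 0, 0, 0, 0, 0, -0.1, 0, 0, 0, 0, 0, 0, -0.2]}}

```text
time: 5.62
tool_pos: [0.4373, -0.0739, -0.0012]
orientation: [[0.993, 0.119, -0.002], [0.119, -0.993, -0.001], [-0.002, 0.001, -1.0]]
ft_force: [-1.6, 0.3, 10.0]
finger_gap: 0.0473
```

```bash
python3 - <<'E'
from h import *
im,C,o=shot("wrist","w3")
print(o["tool_pos"],o["finger_gap"],o["ft_force"])
E
```

```text
[ 0.43729556 -0.07386284 -0.00121734] 0.047289619258619776 [-1.63783137  0.31528034  9.96284828]
```

View pics/w3.png

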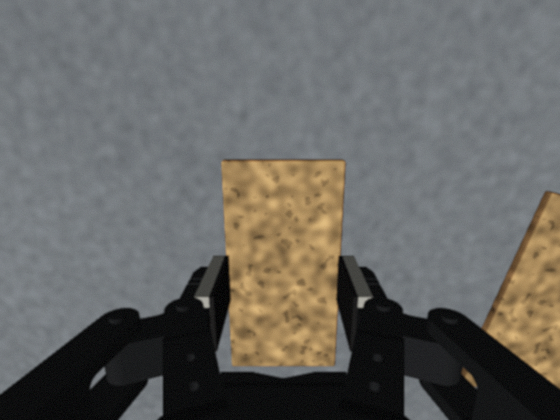

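Request:
{"method": "arm_command", "body": {"plan": [0, 0, 0, 0, 0, 0, -0.5, 0, 0, 0, 0, 0, 0, -0.5, 0, 0, -0.1, 0, 0, 0, -0.5, 0, 0, -0.2, 0, 0, 0, -0.5, 0, 0, -0.2, 0, 0, 0, -0.5]}}

```text
time: 6.3
tool_pos: [0.437, -0.0737, 0.0589]
orientation: [[0.993, 0.119, -0.003], [0.119, -0.993, -0.0], [-0.003, 0.0, -1.0]]
ft_force: [0.5, -0.2, -0.2]
finger_gap: 0.0475
```

```bash
python3 - <<'E'
from h import *
im,C,o=shot("wrist","w4")
print(o["tool_pos"],o["finger_gap"],o["ft_force"])
E
```

```text
[ 0.43703592 -0.07369017  0.0589382 ] 0.04753878513238546 [ 0.51781021 -0.22298761 -0.20443784]
```

View pics/w4.png

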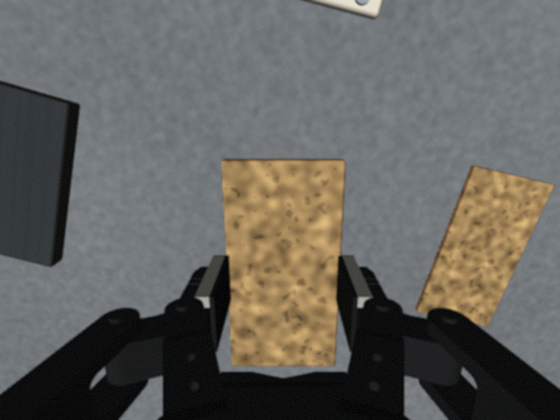

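```bash
cat >> h.py <<'E'
CX,CY,CYAW=.6135,-.0038,83.65
def held(C,o,mask,dz):
    """centre of held rect in tool x,y and its yaw; top face dz above TCP"""
    p=np.array(o["tool_pos"]);R=np.array(o["orientation"])
    r=[q for q in rect(C,mask,p[2]+dz) if q[2]>70 and abs(q[0]/1000-p[0])<.04 and abs(q[1]/1000-p[1])<.04]
    for q in r: 
        c=R.T@(np.array([q[0]/1000,q[1]/1000,p[2]+dz])-p)
        psi=np.degrees(np.arctan2(R[1,0],R[0,0]))
        print("held",q,"tool",c.round(4),"dyaw",round((q[4]-psi+90)%180-90,2))
    return
def tcp_for(tx,ty,psi,x=CX,y=CY):
    c=down(psi)[:2,:2]@np.array([tx,ty]); return x-c[0],y-c[1]
E
python3 - <<'E'
from h import *
im,C,o=shot("wrist")
held(C,o,cork(im),.0062)
x,y=tcp_for(.002,0,83.65); print(x,y)
plan([(.52,-.05,.13,55),(x,y,.13,83.65),(x,y,.08,83.65)],-.5)
E
```

```text
held (440.5, -73.9, 99.3, 50.6, 6.8, [283.0, 259.0]) tool [ 0.0016  0.0002 -0.0062] dyaw -0.04
0.6132787966724746 -0.005787729631487068
[0.14, -0.02, -0.12, 0, 0, -0.11, -0.5, 0.14, 0, -0.12, 0, 0, -0.11, -0.5, 0.14, 0.02, -0.11, 0, 0, -0.11, -0.5, 0.13, 0.05, -0.12, 0, 0, -0.12, -0.5, 0.129, 0.064, -0.11, 0.002, 0, -0.111, -0.5]
[0.25, 0.14, 0, 0, 0, -0.11, -0.5, 0.22, 0.18, 0, 0, 0, -0.11, -0.5, 0.19, 0.218, 0, 0, 0, -0.113, -0.5, 0, 0, 0.417, 0, 0, 0, -0.5, 0, 0, 0, 0, 0, 0, -0.5]
end [ 0.6132 -0.0058  0.08  ]
```

Request:
{"method": "arm_command", "body": {"plan": [0.14, -0.02, -0.12, 0, 0, -0.11, -0.5, 0.14, 0, -0.12, 0, 0, -0.11, -0.5, 0.14, 0.02, -0.11, 0, 0, -0.11, -0.5, 0.13, 0.05, -0.12, 0, 0, -0.12, -0.5, 0.129, 0.064, -0.11, 0.002, 0, -0.111, -0.5]}}

```text
time: 7.02
tool_pos: [0.5186, -0.0497, 0.1272]
orientation: [[0.569, 0.823, -0.006], [0.823, -0.569, 0.002], [-0.002, -0.006, -1.0]]
ft_force: [0.4, -0.7, 0.9]
finger_gap: 0.0474
```

Request:
{"method": "arm_command", "body": {"plan": [0.25, 0.14, 0, 0, 0, -0.11, -0.5, 0.22, 0.18, 0, 0, 0, -0.11, -0.5, 0.19, 0.218, 0, 0, 0, -0.113, -0.5, 0, 0, 0.0, 0, 0, 0, -0.5, 0, 0, 0, 0, 0, 0, -0.5]}}

```text
time: 7.65
tool_pos: [0.6106, -0.006, 0.1258]
orientation: [[0.112, 0.994, -0.007], [0.994, -0.112, 0.001], [0.0, -0.008, -1.0]]
ft_force: [-0.2, -0.4, -1.2]
finger_gap: 0.0472
```

```bash
python3 - <<'E'
from h import *
im,C,o=shot("wrist","w5")
print(o["tool_pos"],o["finger_gap"],o["ft_force"])
held(C,o,cork(im),.0062)
x,y=tcp_for(.0016,0,83.65); print(x,y)
plan([(x,y,.09,83.65,2),(x,y,.04,83.65),(x,y,.0215,83.65,2)],-.5)
E
```

```text
[ 0.61062551 -0.00601165  0.12577485] 0.04717972018024811 [-0.23857117 -0.42149585 -1.16439671]
held (610.7, -4.1, 99.8, 52.0, 83.7, [283.0, 259.0]) tool [ 0.0019 -0.0002 -0.0062] dyaw 0.12
0.6133230373379798 -0.005390183705189654
[0, 0.01, 0.15, 0, 0, 0, -0.5, 0.01, 0.014, 0.15, -0.005, 0, -0.001, -0.5, 0, 0, 0.417, 0, 0, 0, -0.5, 0, 0, 0.08, 0, 0, 0, -0.5, 0, 0, 0.074, 0, 0, 0, -0.5]
end [ 0.6133 -0.0054  0.0215]
```

View pics/w5.png

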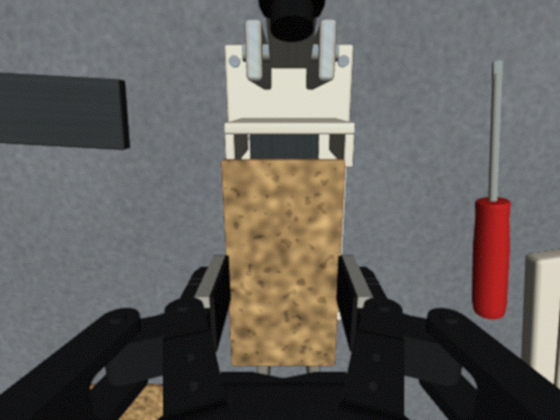

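```bash
python3 - <<'E'
from h import *
C=cam("wrist")
a=np.radians(CYAW);R=np.array([[np.sin(a),np.cos(a)],[-np.cos(a),np.sin(a)]])
for l in [(-.035,.061),(.035,.061),(-.045,.11),(.045,.11)]:
    p=R@l+[CX,CY]; print(l,proj(C,[*p,.08 if l[1]<.1 else .008]).round(1))
E
```

```text
(-0.035, 0.061) [[224.1 121.5]]
(0.035, 0.061) [[355.1 121.4]]
(-0.045, 0.11) [[223.9  43.5]]
(0.045, 0.11) [[353.7  43.2]]
```

Request:
{"method": "arm_command", "body": {"plan": [0, 0.01, 0.15, 0, 0, 0, -0.5, 0.01, 0.014, 0.15, -0.005, 0, -0.001, -0.5, 0, 0, 0.417, 0, 0, 0, -0.5, 0, 0, 0.08, 0, 0, 0, -0.5, 0, 0, 0.074, 0, 0, 0, -0.5]}}

```text
time: 8.32
tool_pos: [0.6148, -0.0043, 0.0218]
orientation: [[0.109, 0.994, 0.002], [0.994, -0.109, 0.001], [0.001, 0.002, -1.0]]
ft_force: [-0.6, 0.6, 0.9]
finger_gap: 0.0469
```

```bash
python3 - <<'E'
from h import *
im,C,o=shot("wrist","w6")
print(o["tool_pos"],o["finger_gap"],o["ft_force"])
E
```

```text
[ 0.61481269 -0.0042508   0.02178576] 0.0469247782524798 [-0.55832234  0.57239743  0.88577201]
```

View pics/w6.png

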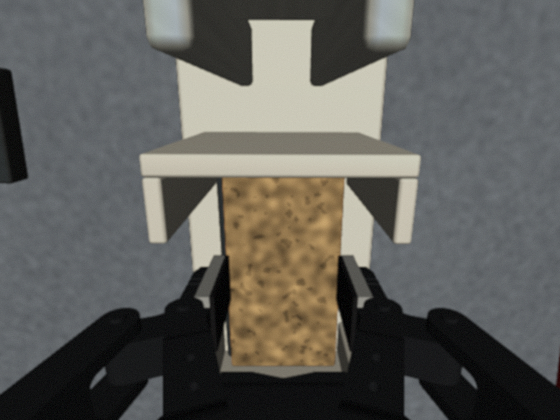

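Request:
{"method": "arm_command", "body": {"plan": [0, 0, 0.01, 0, 0, 0, -0.5, 0, 0, 0, 0, 0, 0, 0.15, 0, 0, 0, 0, 0, 0, 0.35, 0, 0, 0, 0, 0, 0, 0.5, 0, 0, 0, 0, 0, 0, 0.5]}}

```text
time: 9.0
tool_pos: [0.6148, -0.0046, 0.0211]
orientation: [[0.109, 0.994, 0.002], [0.994, -0.109, 0.001], [0.001, 0.002, -1.0]]
ft_force: [-0.3, 0.0, -0.4]
finger_gap: 0.0641
```

Request:
{"method": "arm_command", "body": {"plan": [0, 0, 0, 0, 0, 0, 0.5, 0, 0, -0.3, 0, 0, 0, 0.5, 0, 0, -0.45, 0, 0, 0, 0.5, 0, 0, -0.45, 0, 0, 0, 0.5, 0, 0, 0, 0, 0, 0, 0.5]}}

```text
time: 9.62
tool_pos: [0.6174, -0.0041, 0.1698]
orientation: [[0.109, 0.994, 0.011], [0.994, -0.109, 0.0], [0.002, 0.011, -1.0]]
ft_force: [0.9, 0.5, -0.6]
finger_gap: 0.0639
```

```bash
python3 - <<'E'
from h import *
im,C,o=shot("wrist","w7")
print(o["tool_pos"],o["finger_gap"],o["ft_force"])
print(*rect(C,cork(im),.025),sep="\n")
im,C,_=shot("top","t2",(90,270,90,490),2)
print(*rect(C,cork(im),.005),sep="\n")
v=cv2.cvtColor(im,cv2.COLOR_RGB2GRAY);m=cv2.morphologyEx((v<70).astype(np.uint8),cv2.MORPH_OPEN,np.ones((3,3)))
print(*[r for r in rect(C,m,.012) if 85<r[2]<120 and 40<r[3]<60],sep="\n")
E
```

```text
[ 0.61735982 -0.00409014  0.1698307 ] 0.06393898562494371 [ 0.90842486  0.46768487 -0.6174558 ]
(437.1, -194.7, 31.3, 15.8, -3.1, [130.0, 390.0])
(614.4, -3.1, 98.5, 49.4, 83.7, [278.0, 187.0])
(437.1, -197.4, 98.8, 49.6, -6.1, [393.0, 218.0])
(440.2, 212.4, 99.2, 49.5, 15.8, [225.0, 217.0])
(621.7, -2.5, 99.7, 51.6, 82.6, [312.0, 144.0])
```

View pics/w7.png

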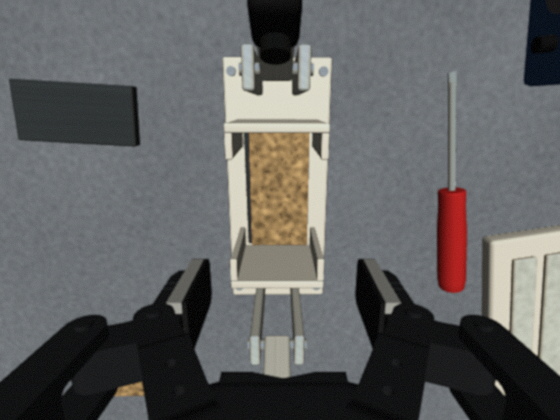

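View pics/t2.png

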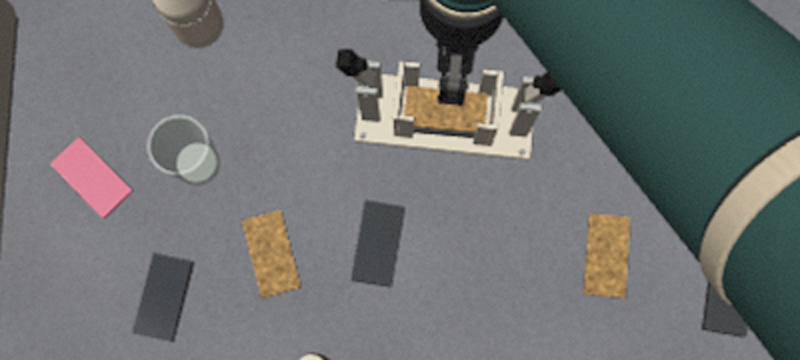

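```bash
python3 - <<'E'
from h import *
plan([(.55,.03,.17,50),(.4515,.0797,.10,-9.6)],.8)
E
```

```text
[0.06, -0.14, -0.01, 0, 0, 0.1, 0.8, 0.04, -0.15, -0.01, 0, 0, 0.1, 0.8, 0.01, -0.15, -0.01, 0, 0, 0.1, 0.8, -0.012, -0.152, -0.012, 0.001, -0.001, 0.093, 0.8, -0.04, -0.15, 0.1, 0, 0, 0.12, 0.8]
[-0.06, -0.14, 0.1, 0, 0, 0.11, 0.8, -0.08, -0.13, 0.1, 0, 0, 0.12, 0.8, -0.11, -0.11, 0.09, 0, 0, 0.11, 0.8, -0.12, -0.09, 0.1, 0, 0, 0.12, 0.8, -0.135, -0.074, 0.093, 0, 0, 0.113, 0.8]
end [0.4515 0.0797 0.1   ]
```

Request:
{"method": "arm_command", "body": {"plan": [0.06, -0.14, -0.01, 0, 0, 0.1, 0.8, 0.04, -0.15, -0.01, 0, 0, 0.1, 0.8, 0.01, -0.15, -0.01, 0, 0, 0.1, 0.8, -0.012, -0.152, -0.012, 0.001, -0.001, 0.093, 0.8, -0.04, -0.15, 0.1, 0, 0, 0.12, 0.8]}}

```text
time: 10.35
tool_pos: [0.5322, 0.0383, 0.1566]
orientation: [[0.773, 0.634, -0.001], [0.634, -0.773, 0.001], [-0.001, -0.001, -1.0]]
ft_force: [-0.3, 0.9, 0.3]
finger_gap: 0.077
```

Request:
{"method": "arm_command", "body": {"plan": [-0.06, -0.14, 0.1, 0, 0, 0.11, 0.8, -0.08, -0.13, 0.1, 0, 0, 0.12, 0.8, -0.11, -0.11, 0.09, 0, 0, 0.11, 0.8, -0.12, -0.09, 0.1, 0, 0, 0.12, 0.8, -0.135, -0.074, 0.093, 0, 0, 0.113, 0.8]}}

```text
time: 10.98
tool_pos: [0.4496, 0.0797, 0.098]
orientation: [[0.985, -0.172, -0.003], [-0.172, -0.985, -0.0], [-0.003, 0.001, -1.0]]
ft_force: [1.0, -0.0, -0.8]
finger_gap: 0.0769
```

```bash
cat >> h.py <<'E'
def dark(im):
    v=cv2.cvtColor(im,cv2.COLOR_RGB2GRAY)
    return cv2.morphologyEx((v<70).astype(np.uint8),cv2.MORPH_OPEN,np.ones((3,3)))
E
python3 - <<'E'
from h import *
im,C,o=shot("wrist","w8")
print(o["tool_pos"],o["finger_gap"],o["joint_positions"])
print(*[r for r in rect(C,dark(im),.010) if r[2]<130],sep="\n")
for d in cut_out("wrist","plate1"): print(d["score"],rect(C,d["region"],.010))
print(cv2.cvtColor(im,cv2.COLOR_RGB2GRAY)[205,200:400:8])
E
```

```text
[0.44955583 0.07967869 0.09795898] 0.07685459583998194 [   1.45413705   21.70404637  -18.29080734  122.97152121   11.04932756
   37.03920817 -124.42848005]
(451.0, 79.6, 100.2, 49.1, -9.5, [282.0, 204.0])
0.88 [(451.0, 79.8, 101.4, 50.8, -9.5, [282.0, 204.0])]
0.83 [(393.2, 307.9, 78.9, 12.5, -23.5, [4.0, 323.0])]
0.52 [(572.1, 42.3, 135.8, 8.5, 80.1, [306.0, 4.0])]
[127 125 127 129 130 131  58  61  58  62  58  54  60  57  58 131 134 134
 134 134 126 128 136 125 131]
```

View pics/w8.png

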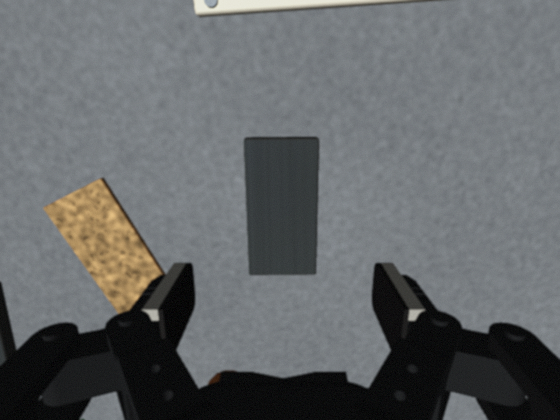

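```bash
python3 - <<'E'
from h import *
plan([(.451,.0796,.03,-9.5),(.451,.0796,.002,-9.5,3)],.6)
E
```

```text
[0.02, 0, 0.28, 0, 0, 0, 0.6, 0.01, -0.001, 0.283, 0.001, 0.004, 0, 0.6, 0, 0, 0.08, 0, 0, 0, 0.6, 0, 0, 0.08, 0, 0, 0, 0.6, 0, 0, 0.073, 0, 0, 0, 0.6]
end [0.451  0.0796 0.002 ]
```

Request:
{"method": "arm_command", "body": {"plan": [0.02, 0, 0.28, 0, 0, 0, 0.6, 0.01, -0.001, 0.283, 0.001, 0.004, 0, 0.6, 0, 0, 0.08, 0, 0, 0, 0.6, 0, 0, 0.08, 0, 0, 0, 0.6, 0, 0, 0.073, 0, 0, 0, 0.6]}}

```text
time: 11.7
tool_pos: [0.4561, 0.0795, 0.0045]
orientation: [[0.986, -0.166, 0.008], [-0.166, -0.986, 0.001], [0.007, -0.002, -1.0]]
ft_force: [0.7, -0.1, -1.0]
finger_gap: 0.0684
```

Request:
{"method": "arm_command", "body": {"plan": [0, 0, 0, 0, 0, 0, 0.4, 0, 0, 0, 0, 0, 0, 0.1, 0, 0, 0, 0, 0, 0, -0.2, 0, 0, 0, 0, 0, 0, -0.5, 0, 0, 0, 0, 0, 0, -0.5]}}

```text
time: 12.32
tool_pos: [0.4556, 0.0797, 0.0053]
orientation: [[0.986, -0.166, 0.007], [-0.166, -0.986, 0.001], [0.007, -0.002, -1.0]]
ft_force: [-2.0, -0.7, 6.1]
finger_gap: 0.0476
```

Request:
{"method": "arm_command", "body": {"plan": [0, 0, 0, 0, 0, 0, -0.5, 0, 0, -0.1, 0, 0, 0, -0.5, 0, 0, -0.2, 0, 0, 0, -0.5, 0, 0, -0.3, 0, 0, 0, -0.5, 0, 0, 0, 0, 0, 0, -0.5]}}

```text
time: 12.95
tool_pos: [0.4568, 0.0798, 0.0791]
orientation: [[0.986, -0.167, 0.012], [-0.167, -0.986, 0.002], [0.012, -0.004, -1.0]]
ft_force: [-0.4, -0.7, -3.4]
finger_gap: 0.0475
```

```bash
python3 - <<'E'
from h import *
im,C,o=shot("wrist","w9")
print(o["tool_pos"],o["finger_gap"],o["ft_force"])
held(C,o,dark(im),.010)
for d in cut_out("wrist","plate1"): print(d["score"]);held(C,o,d["region"],.010)
E
```

```text
[0.4568322  0.07976888 0.07910129] 0.047505404365418995 [-0.42998904 -0.67568847 -3.35298754]
held (442.8, 84.1, 276.1, 123.4, 80.7, [280.0, 318.0]) tool [-0.0144 -0.002  -0.0102] dyaw -89.7
0.88
held (455.1, 79.2, 99.0, 49.2, -9.5, [283.0, 269.0]) tool [-0.0015  0.0008 -0.01  ] dyaw 0.1
```

View pics/w9.png

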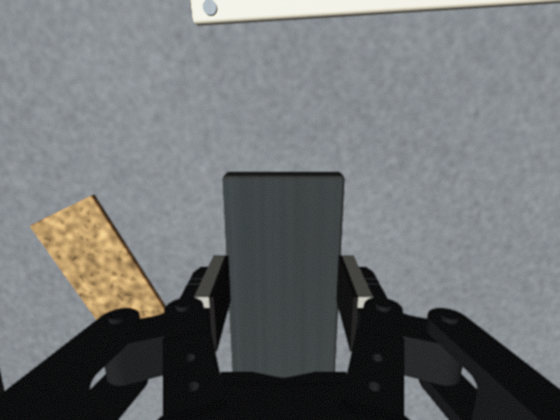

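```bash
python3 - <<'E'
from h import *
o=get_obs();C=cam("wrist",o);p=o["tool_pos"];R=np.array(o["orientation"])
print(p)
for dz in (.0067,.005):
  print((R.T@(ray(C,[[283,172.5]],p[2]+dz)[0]-p)).round(4))
x,y=tcp_for(-.0045,0.0005,83.65); print(x,y)
plan([(.52,.04,.15,40),(x,y,.14,83.65)],-.5)
E
```

```text
[0.45484379 0.07919796 0.07672108]
[ 0.0464  0.0005 -0.0064]
[ 0.0461  0.0005 -0.0047]
0.6135007750790603 0.000727692502727239
[0.12, 0.05, -0.12, 0, 0, -0.12, -0.5, 0.11, 0.07, -0.12, 0, 0, -0.11, -0.5, 0.1, 0.08, -0.12, 0, 0, -0.12, -0.5, 0.08, 0.1, -0.12, 0, 0, -0.11, -0.5, 0.059, 0.105, -0.127, 0.002, -0.004, -0.117, -0.5]
[0.08, 0.15, 0.02, 0, 0, -0.1, -0.5, 0.05, 0.16, 0.02, 0, 0, -0.1, -0.5, 0.03, 0.17, 0.01, 0, 0, -0.1, -0.5, 0.01, 0.17, 0.02, 0, 0, -0.1, -0.5, -0.025, 0.163, 0.014, 0, 0, -0.108, -0.5]
end [0.6135 0.0007 0.14  ]
```

Request:
{"method": "arm_command", "body": {"plan": [0.12, 0.05, -0.12, 0, 0, -0.12, -0.5, 0.11, 0.07, -0.12, 0, 0, -0.11, -0.5, 0.1, 0.08, -0.12, 0, 0, -0.12, -0.5, 0.08, 0.1, -0.12, 0, 0, -0.11, -0.5, 0.059, 0.105, -0.127, 0.002, -0.004, -0.117, -0.5]}}

```text
time: 13.68
tool_pos: [0.5192, 0.0397, 0.1485]
orientation: [[0.762, 0.647, -0.004], [0.647, -0.762, -0.0], [-0.003, -0.002, -1.0]]
ft_force: [0.2, 0.8, -2.9]
finger_gap: 0.0474
```

Request:
{"method": "arm_command", "body": {"plan": [0.08, 0.15, 0.02, 0, 0, -0.1, -0.5, 0.05, 0.16, 0.02, 0, 0, -0.1, -0.5, 0.03, 0.17, 0.01, 0, 0, -0.1, -0.5, 0.01, 0.17, 0.02, 0, 0, -0.1, -0.5, -0.025, 0.163, 0.014, 0, 0, -0.108, -0.5]}}

```text
time: 14.3
tool_pos: [0.613, 0.0007, 0.1374]
orientation: [[0.105, 0.994, -0.004], [0.994, -0.105, 0.0], [-0.0, -0.004, -1.0]]
ft_force: [0.1, 0.1, -2.8]
finger_gap: 0.0477
```

Request:
{"method": "arm_command", "body": {"plan": [0, 0, 0, 0, 0, 0, -0.5, 0, 0, 0, 0, 0, 0, -0.5, 0, 0, 0, 0, 0, 0, -0.5, 0, 0, 0, 0, 0, 0, -0.5, 0, 0, 0, 0, 0, 0, -0.5]}}

```text
time: 14.92
tool_pos: [0.6134, 0.0012, 0.1397]
orientation: [[0.11, 0.994, -0.0], [0.994, -0.11, -0.0], [-0.0, -0.0, -1.0]]
ft_force: [-0.3, -0.3, -2.2]
finger_gap: 0.0473
```

```bash
cat >> h.py <<'E'
def seat(tx,ty,psi,zs,g=-.5,n=3):
    o=get_obs();x,y=tcp_for(tx,ty,psi)
    plan([(x,y,zs[0],psi)]+[(x,y,z,psi,n) for z in zs[1:]],g,o)
def edges(o,C,u,v,dz):
    p=np.array(o["tool_pos"]);R=np.array(o["orientation"])
    return (R.T@(ray(C,[[u,v]],p[2]+dz)[0]-p)).round(4)
E
python3 - <<'E'
from h import *
im,C,o=shot("wrist","w10")
print(o["tool_pos"],o["finger_gap"],o["ft_force"],o["joint_vel"])
for d in cut_out("wrist","plate1"): held(C,o,d["region"],.0065)
a=np.radians(CYAW);R=np.array([[np.sin(a),np.cos(a)],[-np.cos(a),np.sin(a)]])
for l in [(-.035,.061),(.035,.061),(-.045,.11),(.045,.11)]:
    p=R@l+[CX,CY]; print(l,proj(C,[*p,.08 if l[1]<.1 else .008]).round(1))
seat(-.004,.0005,83.65,[.09,.05,.033])
E
```

```text
[0.61340119 0.0011759  0.13973198] 0.04729911098358367 [-0.27638966 -0.27533806 -2.18905087] [ 0.15383584  0.15224592 -0.03343036 -0.20740028 -0.05938753  0.02301784
  0.13308725]
held (612.6, -2.3, 101.2, 49.7, 83.7, [284.0, 269.0]) tool [-0.0035 -0.0004 -0.0065] dyaw 0.03
(-0.035, 0.061) [[224.7 133.9]]
(0.035, 0.061) [[345.6 133.9]]
(-0.045, 0.11) [[223.8  57.8]]
(0.045, 0.11) [[345.8  57.9]]
[-0.006, 0.001, 0.414, 0, 0, 0, -0.5, 0, 0, 0.11, 0, 0, 0, -0.5, 0, 0, 0.11, 0, 0, 0, -0.5, 0, 0, 0.113, 0, 0, 0, -0.5, 0, 0, 0.05, 0, 0, 0, -0.5]
[0, 0, 0.05, 0, 0, 0, -0.5, 0, 0, 0.042, 0, 0, 0, -0.5, 0, 0, 0, 0, 0, 0, -0.5, 0, 0, 0, 0, 0, 0, -0.5, 0, 0, 0, 0, 0, 0, -0.5]
end [6.135e-01 3.000e-04 3.290e-02]
```

View pics/w10.png

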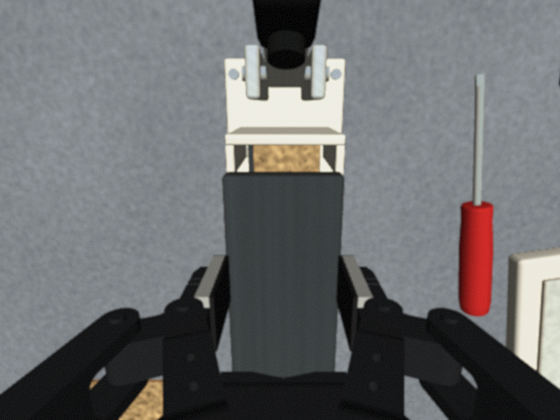

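Request:
{"method": "arm_command", "body": {"plan": [-0.006, 0.001, 0.414, 0, 0, 0, -0.5, 0, 0, 0.11, 0, 0, 0, -0.5, 0, 0, 0.11, 0, 0, 0, -0.5, 0, 0, 0.113, 0, 0, 0, -0.5, 0, 0, 0.05, 0, 0, 0, -0.5]}}

```text
time: 15.65
tool_pos: [0.6136, 0.0003, 0.0435]
orientation: [[0.11, 0.994, -0.0], [0.994, -0.11, -0.0], [-0.0, -0.0, -1.0]]
ft_force: [-0.1, -0.0, -1.7]
finger_gap: 0.0474
```

Request:
{"method": "arm_command", "body": {"plan": [0, 0, 0.05, 0, 0, 0, -0.5, 0, 0, 0.042, 0, 0, 0, -0.5, 0, 0, 0, 0, 0, 0, -0.5, 0, 0, 0, 0, 0, 0, -0.5, 0, 0, 0, 0, 0, 0, -0.5]}}

```text
time: 16.27
tool_pos: [0.6137, 0.0003, 0.0331]
orientation: [[0.11, 0.994, 0.0], [0.994, -0.11, -0.0], [-0.0, 0.0, -1.0]]
ft_force: [0.8, 0.6, -2.1]
finger_gap: 0.0471
```

Request:
{"method": "arm_command", "body": {"plan": [0, 0, 0.012, 0, 0, 0, -0.5, 0, 0, 0, 0, 0, 0, 0.15, 0, 0, 0, 0, 0, 0, 0.35, 0, 0, 0, 0, 0, 0, 0.5, 0, 0, 0, 0, 0, 0, 0.5]}}

```text
time: 16.9
tool_pos: [0.6138, 0.0003, 0.0316]
orientation: [[0.11, 0.994, 0.0], [0.994, -0.11, -0.0], [-0.0, 0.0, -1.0]]
ft_force: [-0.5, -0.2, 0.3]
finger_gap: 0.0642
```

Request:
{"method": "arm_command", "body": {"plan": [0, 0, -0.2, 0, 0, 0, 0.5, 0, 0, -0.3, 0, 0, 0, 0.5, 0, 0, -0.45, 0, 0, 0, 0.5, 0, 0, -0.2, 0, 0, 0, 0.5, 0, 0, 0, 0, 0, 0, 0.5]}}

```text
time: 17.52
tool_pos: [0.6149, 0.0004, 0.1717]
orientation: [[0.11, 0.994, 0.004], [0.994, -0.11, -0.001], [-0.0, 0.004, -1.0]]
ft_force: [0.6, 0.4, -0.8]
finger_gap: 0.0641
```

```bash
python3 - <<'E'
from h import *
im,C,o=shot("wrist","w11")
print(o["tool_pos"],o["finger_gap"],o["ft_force"])
for d in cut_out("wrist","plate1"): print(d["score"],rect(C,d["region"],.037))
im,C,_=shot("top","t3",(90,270,90,490),2)
print(*rect(C,cork(im),.005),sep="\n")
print(*[r for r in rect(C,dark(im),.012) if 85<r[2]<120 and 40<r[3]<60],sep="\n")
plan([(.52,-.1,.17,50),(.437,-.1975,.12,-6.1)],.8)
E
```

```text
[6.14920456e-01 4.40854830e-04 1.71655189e-01] 0.06407357202877406 [ 0.63928058  0.42464484 -0.84047088]
0.73 [(612.7, -3.8, 100.9, 50.4, 84.2, [281.0, 196.0])]
(437.1, -197.5, 98.9, 49.7, -6.2, [393.0, 218.0])
(440.1, 212.4, 99.3, 49.5, 15.8, [225.0, 217.0])

[-0.23, -0.17, 0, 0, 0, 0.1, 0.8, -0.25, -0.13, 0, 0, 0, 0.1, 0.8, -0.27, -0.1, -0.01, 0, 0, 0.1, 0.8, -0.276, -0.05, -0.004, -0.001, 0.001, 0.092, 0.8, -0.18, 0, 0.07, 0, 0, 0.11, 0.8]
[-0.18, 0.03, 0.07, 0, 0, 0.11, 0.8, -0.17, 0.06, 0.07, 0, 0, 0.11, 0.8, -0.16, 0.08, 0.07, 0, 0, 0.11, 0.8, -0.14, 0.1, 0.07, 0, 0, 0.11, 0.8, -0.115, 0.13, 0.067, 0, 0, 0.102, 0.8]
end [ 0.437  -0.1975  0.12  ]
```

View pics/w11.png

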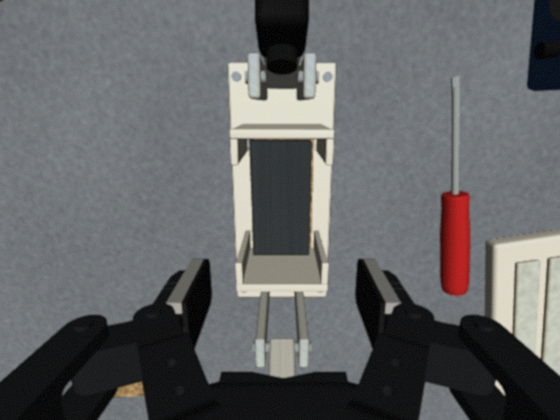

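Request:
{"method": "arm_command", "body": {"plan": [-0.23, -0.17, 0, 0, 0, 0.1, 0.8, -0.25, -0.13, 0, 0, 0, 0.1, 0.8, -0.27, -0.1, -0.01, 0, 0, 0.1, 0.8, -0.276, -0.05, -0.004, -0.001, 0.001, 0.092, 0.8, -0.18, 0, 0.07, 0, 0, 0.11, 0.8]}}

```text
time: 18.3
tool_pos: [0.5053, -0.1176, 0.1616]
orientation: [[0.765, 0.645, -0.0], [0.645, -0.765, 0.0], [0.0, -0.0, -1.0]]
ft_force: [-0.2, -0.8, 0.8]
finger_gap: 0.0768
```

Request:
{"method": "arm_command", "body": {"plan": [-0.18, 0.03, 0.07, 0, 0, 0.11, 0.8, -0.17, 0.06, 0.07, 0, 0, 0.11, 0.8, -0.16, 0.08, 0.07, 0, 0, 0.11, 0.8, -0.14, 0.1, 0.07, 0, 0, 0.11, 0.8, -0.115, 0.13, 0.067, 0, 0, 0.102, 0.8]}}

```text
time: 18.92
tool_pos: [0.4364, -0.1973, 0.1193]
orientation: [[0.994, -0.111, -0.001], [-0.111, -0.994, 0.001], [-0.001, -0.001, -1.0]]
ft_force: [0.5, 0.2, -0.3]
finger_gap: 0.0766
```

Request:
{"method": "arm_command", "body": {"plan": [0, 0, 0, 0, 0, 0, 0.6, 0, 0, 0, 0, 0, 0, 0.6, 0, 0, 0, 0, 0, 0, 0.6, 0, 0, 0, 0, 0, 0, 0.6, 0, 0, 0, 0, 0, 0, 0.6]}}

```text
time: 19.55
tool_pos: [0.4382, -0.1969, 0.121]
orientation: [[0.994, -0.105, 0.002], [-0.105, -0.994, 0.0], [0.002, -0.0, -1.0]]
ft_force: [-0.1, 0.1, -0.1]
finger_gap: 0.0687
```

```bash
python3 - <<'E'
from h import *
im,C,o=shot("wrist","w12")
print(o["tool_pos"],o["finger_gap"],o["joint_positions"])
print(*rect(C,cork(im),.005),sep="\n")
plan([(.437,-.1977,.02,-6.1),(.437,-.1977,-.001,-6.1,3)],.6)
E
```

```text
[ 0.43817752 -0.19694436  0.12101122] 0.06869521508555328 [ 36.21515743  21.18460109 -18.80588762 119.33906635  10.18601487
  40.85963439 -85.14591427]
(436.5, -198.8, 98.5, 49.0, -6.1, [285.0, 199.0])
[-0.01, 0, 0.42, 0, 0, 0, 0.6, 0, 0.007, 0.422, 0, -0.001, 0.001, 0.6, 0, 0, 0.06, 0, 0, 0, 0.6, 0, 0, 0.06, 0, 0, 0, 0.6, 0, 0, 0.055, 0, 0, 0, 0.6]
end [ 0.4371 -0.1977 -0.001 ]
```

Request:
{"method": "arm_command", "body": {"plan": [-0.01, 0.01, 0.42, 0, 0, 0, 0.6, 0, 0.007, 0.422, 0, -0.001, 0.001, 0.6, 0, 0, 0.06, 0, 0, 0, 0.6, 0, 0, 0.06, 0, 0, 0, 0.6, 0, 0, 0.055, 0, 0, 0, 0.6]}}

```text
time: 20.23
tool_pos: [0.4381, -0.1995, 0.0001]
orientation: [[0.994, -0.107, 0.003], [-0.107, -0.994, -0.001], [0.003, 0.001, -1.0]]
ft_force: [0.8, -0.5, 0.3]
finger_gap: 0.0686
```

Request:
{"method": "arm_command", "body": {"plan": [0, 0, 0, 0, 0, 0, 0.6, 0, 0, 0, 0, 0, 0, 0.3, 0, 0, 0, 0, 0, 0, 0, 0, 0, 0, 0, 0, 0, -0.3, 0, 0, 0, 0, 0, 0, -0.5]}}

```text
time: 20.85
tool_pos: [0.4372, -0.1993, 0.0002]
orientation: [[0.994, -0.107, 0.001], [-0.107, -0.994, -0.001], [0.001, 0.0, -1.0]]
ft_force: [-2.1, 0.9, 10.6]
finger_gap: 0.0468
```

Request:
{"method": "arm_command", "body": {"plan": [0, 0, 0, 0, 0, 0, -0.5, 0, 0, -0.1, 0, 0, 0, -0.5, 0, 0, -0.2, 0, 0, 0, -0.5, 0, 0, -0.3, 0, 0, 0, -0.5, 0, 0, 0, 0, 0, 0, -0.5]}}

```text
time: 21.48
tool_pos: [0.4386, -0.1999, 0.0737]
orientation: [[0.994, -0.107, 0.006], [-0.107, -0.994, -0.002], [0.006, 0.002, -1.0]]
ft_force: [0.5, 1.2, 0.9]
finger_gap: 0.047
```

```bash
python3 - <<'E'
from h import *
im,C,o=shot("wrist","w13")
print(o["tool_pos"],o["finger_gap"],o["ft_force"])
held(C,o,cork(im),.0062)
x,y=tcp_for(.0,0,83.65); print(x,y)
plan([(.5,-.12,.15,35),(x,y,.15,83.65)],-.5)
E
```

```text
[ 0.43863044 -0.1999232   0.07371247] 0.04696225103272466 [0.5264281  1.18629878 0.88351125]
held (438.6, -200.4, 97.8, 50.2, -6.2, [283.0, 263.0]) tool [ 0.0001  0.0005 -0.0062] dyaw -0.04
0.6135 -0.0038
[0.11, -0.18, -0.16, 0, 0, -0.12, -0.5, 0.14, -0.16, -0.16, 0, 0, -0.12, -0.5, 0.17, -0.12, -0.16, 0, 0, -0.12, -0.5, 0.19, -0.097, -0.167, 0.002, -0.001, -0.119, -0.5, 0.27, -0.05, 0, 0, 0, -0.11, -0.5]
[0.27, -0.01, 0, 0, 0, -0.11, -0.5, 0.27, 0.04, 0, 0, 0, -0.12, -0.5, 0.25, 0.09, 0, 0, 0, -0.11, -0.5, 0.24, 0.124, 0.001, 0, 0, -0.116, -0.5, 0, 0, 0, 0, 0, 0, -0.5]
end [ 0.6136 -0.0038  0.15  ]
```

View pics/w13.png

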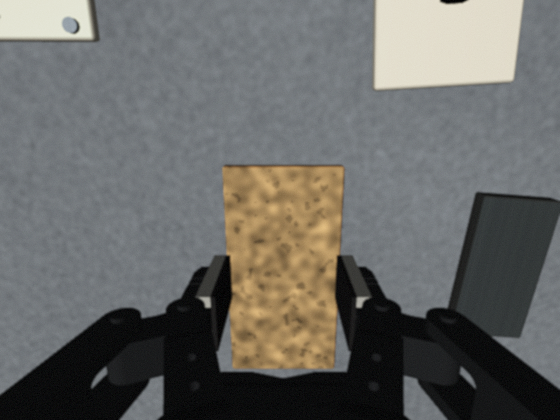

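Request:
{"method": "arm_command", "body": {"plan": [0.11, -0.18, -0.16, 0, 0, -0.12, -0.5, 0.14, -0.16, -0.16, 0, 0, -0.12, -0.5, 0.17, -0.12, -0.16, 0, 0, -0.12, -0.5, 0.19, -0.097, -0.167, 0.002, -0.001, -0.119, -0.5, 0.27, -0.05, 0, 0, 0, -0.11, -0.5]}}

```text
time: 22.15
tool_pos: [0.5231, -0.0959, 0.1491]
orientation: [[0.71, 0.704, -0.002], [0.704, -0.71, 0.001], [-0.0, -0.002, -1.0]]
ft_force: [1.2, 0.2, -0.5]
finger_gap: 0.0466
```

Request:
{"method": "arm_command", "body": {"plan": [0.27, -0.01, 0, 0, 0, -0.11, -0.5, 0.27, 0.04, 0, 0, 0, -0.12, -0.5, 0.25, 0.09, 0, 0, 0, -0.11, -0.5, 0.24, 0.124, 0.001, 0, 0, -0.116, -0.5, 0, 0, 0, 0, 0, 0, -0.5]}}

```text
time: 22.78
tool_pos: [0.6132, -0.0005, 0.1471]
orientation: [[0.107, 0.994, -0.004], [0.994, -0.107, 0.005], [0.005, -0.004, -1.0]]
ft_force: [-1.3, -0.1, -0.8]
finger_gap: 0.0466
```

Request:
{"method": "arm_command", "body": {"plan": [0, 0, 0, 0, 0, 0, -0.5, 0, 0, 0, 0, 0, 0, -0.5, 0, 0, 0, 0, 0, 0, -0.5, 0, 0, 0, 0, 0, 0, -0.5, 0, 0, 0, 0, 0, 0, -0.5]}}

```text
time: 23.4
tool_pos: [0.6129, -0.0034, 0.1485]
orientation: [[0.111, 0.994, -0.002], [0.994, -0.111, 0.002], [0.002, -0.003, -1.0]]
ft_force: [-0.1, 0.3, -0.8]
finger_gap: 0.0468
```

```bash
python3 - <<'E'
from h import *
im,C,o=shot("wrist","w14")
print(o["tool_pos"],o["finger_gap"],o["ft_force"])
held(C,o,cork(im),.005)
print(edges(o,C,283,165.5,.005))
seat(-.001,.0003,83.65,[.09,.05,.0385])
E
```

```text
[ 0.61286605 -0.00344791  0.14853392] 0.046786285480596004 [-0.06873718  0.32065315 -0.82474239]
held (612.2, -3.6, 99.7, 50.6, 83.8, [283.0, 263.0]) tool [-0.0002 -0.0007 -0.005 ] dyaw 0.15
[ 0.049  -0.0006 -0.0049]
[0, 0, 0.24, 0, 0, 0, -0.5, 0.005, 0.004, 0.248, -0.002, -0.001, 0, -0.5, 0, 0, 0.11, 0, 0, 0, -0.5, 0, 0, 0.11, 0, 0, 0, -0.5, 0, 0, 0.113, 0, 0, 0, -0.5]
[0, 0, 0.03, 0, 0, 0, -0.5, 0, 0, 0.03, 0, 0, 0, -0.5, 0, 0, 0.036, 0, 0, 0, -0.5, 0, 0, 0, 0, 0, 0, -0.5, 0, 0, 0, 0, 0, 0, -0.5]
end [ 0.6133 -0.0027  0.0385]
```

View pics/w14.png

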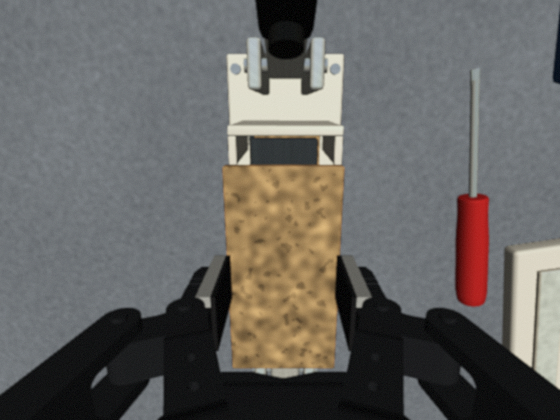

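Request:
{"method": "arm_command", "body": {"plan": [0, 0, 0.24, 0, 0, 0, -0.5, 0.005, 0.004, 0.248, -0.002, -0.001, 0, -0.5, 0, 0, 0.11, 0, 0, 0, -0.5, 0, 0, 0.11, 0, 0, 0, -0.5, 0, 0, 0.113, 0, 0, 0, -0.5]}}

```text
time: 24.08
tool_pos: [0.6139, -0.0025, 0.0498]
orientation: [[0.11, 0.994, 0.002], [0.994, -0.11, 0.0], [0.001, 0.001, -1.0]]
ft_force: [-0.3, 0.3, 0.3]
finger_gap: 0.0466
```

Request:
{"method": "arm_command", "body": {"plan": [0, 0, 0.03, 0, 0, 0, -0.5, 0, 0, 0.03, 0, 0, 0, -0.5, 0, 0, 0.036, 0, 0, 0, -0.5, 0, 0, 0, 0, 0, 0, -0.5, 0, 0, 0, 0, 0, 0, -0.5]}}

```text
time: 24.7
tool_pos: [0.6134, -0.0026, 0.0386]
orientation: [[0.11, 0.994, 0.001], [0.994, -0.11, 0.0], [0.0, 0.001, -1.0]]
ft_force: [0.5, 0.5, 0.1]
finger_gap: 0.0464
```

Request:
{"method": "arm_command", "body": {"plan": [0, 0, 0.005, 0, 0, 0, -0.5, 0, 0, 0, 0, 0, 0, 0.15, 0, 0, 0, 0, 0, 0, 0.35, 0, 0, 0, 0, 0, 0, 0.5, 0, 0, 0, 0, 0, 0, 0.5]}}

```text
time: 25.32
tool_pos: [0.6133, -0.0025, 0.0378]
orientation: [[0.11, 0.994, 0.0], [0.994, -0.11, 0.0], [0.0, 0.0, -1.0]]
ft_force: [0.9, -0.4, -0.4]
finger_gap: 0.0644
```

Request:
{"method": "arm_command", "body": {"plan": [0, 0, -0.2, 0, 0, 0, 0.5, 0, 0, -0.3, 0, 0, 0, 0.5, 0, 0, -0.45, 0, 0, 0, 0.5, 0, 0, -0.2, 0, 0, 0, 0.5, 0, 0, 0, 0, 0, 0, 0.5]}}

```text
time: 25.95
tool_pos: [0.6149, -0.0023, 0.1796]
orientation: [[0.11, 0.994, 0.006], [0.994, -0.11, -0.0], [0.001, 0.006, -1.0]]
ft_force: [0.1, 0.2, 0.3]
finger_gap: 0.0641
```

```bash
python3 - <<'E'
from h import *
im,C,o=shot("wrist","w15")
print(o["tool_pos"],o["finger_gap"],o["ft_force"])
print(*rect(C,cork(im),.042),sep="\n")
im,C,_=shot("top","t4",(90,270,90,490),2)
print(*rect(C,cork(im),.005),sep="\n")
for d in cut_out("top","plate1"): print(d["score"],rect(C,d["region"],.012))
E
```

```text
[ 0.61490115 -0.00225807  0.17958072] 0.06406616263812753 [0.08456579 0.19673625 0.29451117]
(613.0, -3.0, 100.9, 49.5, 83.6, [281.0, 191.0])
(440.0, 212.4, 99.0, 49.5, 15.8, [225.0, 217.0])
(625.3, -4.2, 102.6, 54.7, 83.2, [313.0, 143.0])
0.86 [(386.6, 339.6, 99.0, 51.6, -12.3, [172.0, 238.0])]
0.68 [(386.5, -338.0, 91.9, 53.7, -10.9, [451.0, 240.0])]
```

View pics/t4.png

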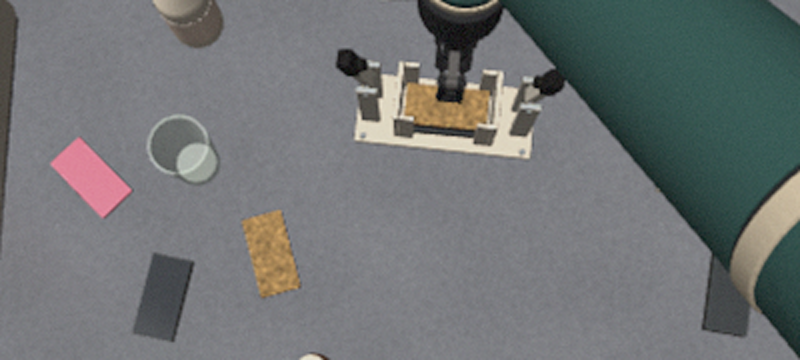

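View pics/w15.png

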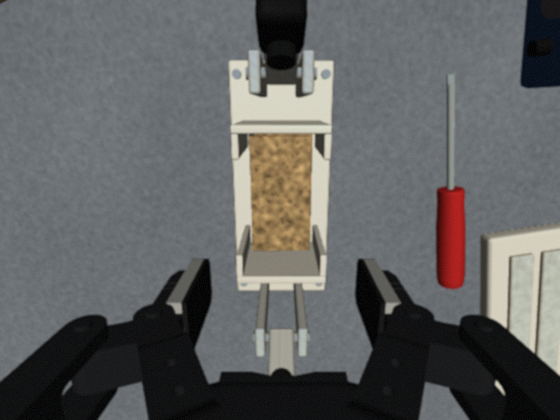

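```bash
python3 - <<'E'
from h import *
plan([(.50,-.12,.18,50),(.3915,-.3385,.12,-10.4)],.6)
E
```

```text
[-0.27, -0.21, -0.01, 0, 0, 0.1, 0.6, -0.3, -0.16, -0.01, 0, 0, 0.1, 0.6, -0.31, -0.12, -0.01, 0, 0, 0.1, 0.6, -0.333, -0.068, -0.009, -0.001, 0, 0.092, 0.6, -0.33, 0.08, 0.08, 0, 0, 0.12, 0.6]
[-0.31, 0.14, 0.08, 0, 0, 0.12, 0.6, -0.28, 0.19, 0.09, 0, 0, 0.12, 0.6, -0.24, 0.24, 0.08, 0, 0, 0.11, 0.6, -0.2, 0.27, 0.09, 0, 0, 0.12, 0.6, -0.148, 0.305, 0.082, 0.001, 0, 0.112, 0.6]
end [ 0.3915 -0.3385  0.1199]
```

Request:
{"method": "arm_command", "body": {"plan": [-0.27, -0.21, -0.01, 0, 0, 0.1, 0.6, -0.3, -0.16, -0.01, 0, 0, 0.1, 0.6, -0.31, -0.12, -0.01, 0, 0, 0.1, 0.6, -0.333, -0.068, -0.009, -0.001, 0, 0.092, 0.6, -0.33, 0.08, 0.08, 0, 0, 0.12, 0.6]}}

```text
time: 26.72
tool_pos: [0.481, -0.1567, 0.1702]
orientation: [[0.773, 0.635, 0.0], [0.635, -0.773, -0.0], [0.0, 0.0, -1.0]]
ft_force: [0.1, 0.3, 0.4]
finger_gap: 0.0686
```

Request:
{"method": "arm_command", "body": {"plan": [-0.31, 0.14, 0.08, 0, 0, 0.12, 0.6, -0.28, 0.19, 0.09, 0, 0, 0.12, 0.6, -0.24, 0.24, 0.08, 0, 0, 0.11, 0.6, -0.2, 0.27, 0.09, 0, 0, 0.12, 0.6, -0.148, 0.305, 0.082, 0.001, 0, 0.112, 0.6]}}

```text
time: 27.35
tool_pos: [0.3908, -0.3387, 0.1186]
orientation: [[0.983, -0.185, -0.0], [-0.185, -0.983, 0.003], [-0.001, -0.003, -1.0]]
ft_force: [-0.5, 0.4, -0.5]
finger_gap: 0.0681
```

Request:
{"method": "arm_command", "body": {"plan": [0, 0, 0, 0, 0, 0, 0.6, 0, 0, 0, 0, 0, 0, 0.6, 0, 0, 0, 0, 0, 0, 0.6, 0, 0, 0, 0, 0, 0, 0.6, 0, 0, 0, 0, 0, 0, 0.6]}}

```text
time: 27.98
tool_pos: [0.3926, -0.3378, 0.1202]
orientation: [[0.984, -0.179, 0.002], [-0.179, -0.984, 0.001], [0.002, -0.001, -1.0]]
ft_force: [0.3, 0.1, -0.2]
finger_gap: 0.068
```

```bash
cat >> h.py <<'E'
def inter(im,C,o,t="plate1",z=.01):
    """all plates' rect, only near the tool"""
    for d in cut_out("wrist",t): print(round(d["score"],2),[r for r in rect(C,d["region"],z) if r[2]>40])
E
python3 - <<'E'
from h import *
im,C,o=shot("wrist","w16")
print(o["tool_pos"],o["finger_gap"],o["joint_positions"])
inter(im,C,o)
E
```

```text
[ 0.3925527  -0.33780018  0.12020273] 0.06804194930542176 [ 51.59758619  24.25818317 -17.65003617 114.46090808  10.42660792
  42.72036002 -72.56739138]
0.79 [(390.6, -341.7, 100.7, 50.5, -10.5, [288.0, 200.0])]
```

View pics/w16.png

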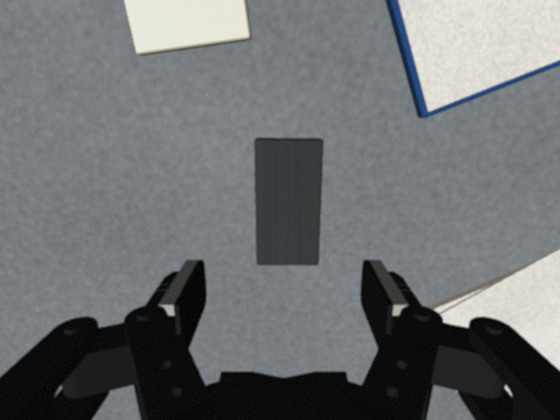

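```bash
python3 - <<'E'
from h import *
plan([(.3907,-.341,.03,-10.5),(.3907,-.341,.001,-10.5,3)],.6)
E
```

```text
[-0.01, 0.01, 0.38, 0, 0, 0, 0.6, -0.001, 0.018, 0.371, -0.001, -0.001, 0.002, 0.6, 0, 0, 0.08, 0, 0, 0, 0.6, 0, 0, 0.08, 0, 0, 0, 0.6, 0, -0.001, 0.082, 0, 0, 0, 0.6]
end [ 0.3907 -0.3409  0.001 ]
```

Request:
{"method": "arm_command", "body": {"plan": [-0.01, 0.01, 0.38, 0, 0, 0, 0.6, -0.001, 0.018, 0.371, -0.001, -0.001, 0.002, 0.6, 0, 0, 0.08, 0, 0, 0, 0.6, 0, 0, 0.08, 0, 0, 0, 0.6, 0, -0.001, 0.082, 0, 0, 0, 0.6]}}

```text
time: 28.7
tool_pos: [0.3915, -0.3418, 0.0017]
orientation: [[0.983, -0.183, 0.002], [-0.183, -0.983, -0.002], [0.002, 0.002, -1.0]]
ft_force: [-0.0, 0.1, -0.1]
finger_gap: 0.0685
```

Request:
{"method": "arm_command", "body": {"plan": [0, 0, 0, 0, 0, 0, 0.6, 0, 0, 0, 0, 0, 0, 0.4, 0, 0, 0, 0, 0, 0, 0.1, 0, 0, 0, 0, 0, 0, -0.2, 0, 0, 0, 0, 0, 0, -0.5]}}

```text
time: 29.32
tool_pos: [0.3909, -0.3414, 0.002]
orientation: [[0.983, -0.183, 0.001], [-0.183, -0.983, -0.001], [0.001, 0.001, -1.0]]
ft_force: [0.2, 1.2, 5.9]
finger_gap: 0.0478
```

Request:
{"method": "arm_command", "body": {"plan": [0, 0, 0, 0, 0, 0, -0.5, 0, 0, -0.1, 0, 0, 0, -0.5, 0, 0, -0.2, 0, 0, 0, -0.5, 0, 0, -0.3, 0, 0, 0, -0.5, 0, 0, 0, 0, 0, 0, -0.5]}}

```text
time: 29.95
tool_pos: [0.3921, -0.3424, 0.0758]
orientation: [[0.983, -0.183, 0.004], [-0.183, -0.983, -0.004], [0.005, 0.003, -1.0]]
ft_force: [-0.7, 0.4, -1.9]
finger_gap: 0.0482
```

```bash
python3 - <<'E'
from h import *
im,C,o=shot("wrist","w17")
print(o["tool_pos"],o["finger_gap"],o["ft_force"])
for d in cut_out("wrist","plate1"): held(C,o,d["region"],.01)
plan([(.49,-.14,.17,35),(.6135,-.003,.16,83.65)],-.5)
E
```

```text
[ 0.39207287 -0.34240783  0.07579544] 0.048153288553553476 [-0.67869264  0.40418263 -1.86663422]
held (392.6, -343.1, 101.6, 50.4, -10.9, [283.0, 264.0]) tool [ 0.0007  0.0006 -0.01  ] dyaw -0.36
[0.1, -0.36, -0.16, 0, 0, -0.11, -0.5, 0.16, -0.34, -0.16, 0, 0, -0.1, -0.5, 0.21, -0.31, -0.16, 0, 0, -0.11, -0.5, 0.26, -0.27, -0.16, 0, 0, -0.1, -0.5, 0.292, -0.231, -0.168, 0, 0, -0.11, -0.5]
[0.3, -0.07, 0.02, 0, 0, -0.11, -0.5, 0.31, -0.02, 0.02, 0, 0, -0.11, -0.5, 0.3, 0.03, 0.01, 0, 0, -0.12, -0.5, 0.3, 0.09, 0.02, 0, 0, -0.11, -0.5, 0.273, 0.132, 0.012, 0, 0, -0.116, -0.5]
end [ 0.6135 -0.003   0.1601]
```

View pics/w17.png

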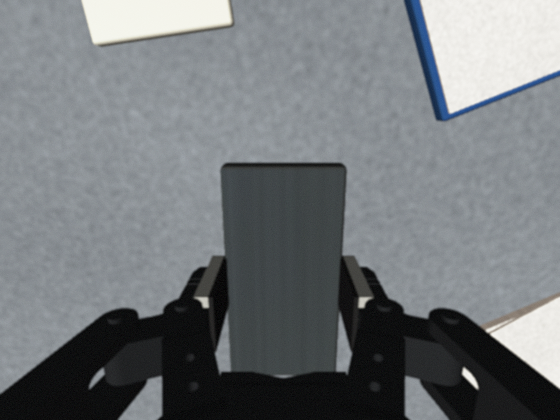

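Request:
{"method": "arm_command", "body": {"plan": [0.1, -0.36, -0.16, 0, 0, -0.11, -0.5, 0.16, -0.34, -0.16, 0, 0, -0.1, -0.5, 0.21, -0.31, -0.16, 0, 0, -0.11, -0.5, 0.26, -0.27, -0.16, 0, 0, -0.1, -0.5, 0.292, -0.231, -0.168, 0, 0, -0.11, -0.5]}}

```text
time: 30.68
tool_pos: [0.4898, -0.1384, 0.1691]
orientation: [[0.816, 0.578, -0.003], [0.578, -0.816, 0.001], [-0.002, -0.002, -1.0]]
ft_force: [0.7, 0.0, -1.6]
finger_gap: 0.0477
```

Request:
{"method": "arm_command", "body": {"plan": [0.3, -0.07, 0.02, 0, 0, -0.11, -0.5, 0.31, -0.02, 0.02, 0, 0, -0.11, -0.5, 0.3, 0.03, 0.01, 0, 0, -0.12, -0.5, 0.3, 0.09, 0.02, 0, 0, -0.11, -0.5, 0.273, 0.132, 0.012, 0, 0, -0.116, -0.5]}}

```text
time: 31.3
tool_pos: [0.6134, -0.0022, 0.1579]
orientation: [[0.105, 0.994, -0.003], [0.994, -0.105, 0.0], [-0.0, -0.003, -1.0]]
ft_force: [0.3, -0.8, -1.2]
finger_gap: 0.0476
```

Request:
{"method": "arm_command", "body": {"plan": [0, 0, 0, 0, 0, 0, -0.5, 0, 0, 0, 0, 0, 0, -0.5, 0, 0, 0, 0, 0, 0, -0.5, 0, 0, 0, 0, 0, 0, -0.5, 0, 0, 0, 0, 0, 0, -0.5]}}

```text
time: 31.92
tool_pos: [0.6136, -0.0035, 0.1601]
orientation: [[0.111, 0.994, 0.0], [0.994, -0.111, -0.001], [-0.001, 0.0, -1.0]]
ft_force: [0.1, -1.2, -1.6]
finger_gap: 0.0484
```

```bash
python3 - <<'E'
from h import *
im,C,o=shot("wrist","w18")
print(o["tool_pos"],o["finger_gap"],o["ft_force"])
for d in cut_out("wrist","plate1"): held(C,o,d["region"],.01)
seat(0,.0,83.65,[.09,.06,.0455])
E
```

```text
[ 0.61360758 -0.00348016  0.16010527] 0.048360159883546715 [ 0.13175641 -1.19866287 -1.60578067]
held (613.3, -2.5, 101.4, 50.3, 83.7, [283.0, 264.0]) tool [ 0.0009 -0.0004 -0.01  ] dyaw 0.08
[0, 0, 0.29, 0, 0, 0, -0.5, -0.004, -0.001, 0.294, 0, 0, 0, -0.5, 0, 0, 0.08, 0, 0, 0, -0.5, 0, 0, 0.09, 0, 0, 0, -0.5, 0, 0, 0.08, 0, 0, 0, -0.5]
[0, 0, 0.04, 0, 0, 0, -0.5, 0, 0, 0.04, 0, 0, 0, -0.5, 0, 0, 0.041, 0, 0, 0, -0.5, 0, 0, 0, 0, 0, 0, -0.5, 0, 0, 0, 0, 0, 0, -0.5]
end [ 0.6135 -0.0038  0.0455]
```

View pics/w18.png

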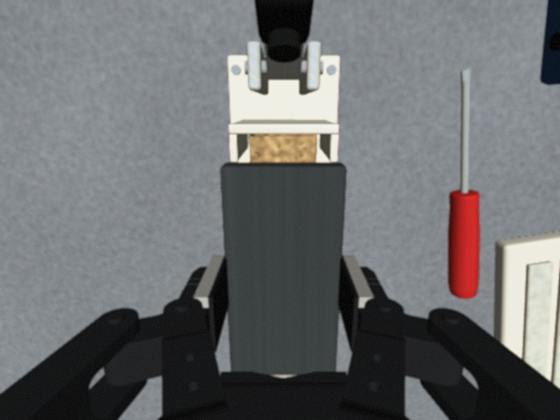

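Request:
{"method": "arm_command", "body": {"plan": [0, 0, 0.29, 0, 0, 0, -0.5, -0.006, -0.001, 0.294, 0, 0, 0, -0.5, 0, 0, 0.08, 0, 0, 0, -0.5, 0, 0, 0.09, 0, 0, 0, -0.5, 0, 0, 0.08, 0, 0, 0, -0.5]}}

```text
time: 32.65
tool_pos: [0.6144, -0.0035, 0.0604]
orientation: [[0.11, 0.994, 0.002], [0.994, -0.11, -0.0], [0.0, 0.002, -1.0]]
ft_force: [0.3, 0.1, -2.1]
finger_gap: 0.0478
```

Request:
{"method": "arm_command", "body": {"plan": [0, 0, 0.04, 0, 0, 0, -0.5, 0, 0, 0.04, 0, 0, 0, -0.5, 0, 0, 0.041, 0, 0, 0, -0.5, 0, 0, 0, 0, 0, 0, -0.5, 0, 0, 0, 0, 0, 0, -0.5]}}

```text
time: 33.28
tool_pos: [0.6136, -0.0036, 0.0455]
orientation: [[0.11, 0.994, 0.0], [0.994, -0.11, -0.0], [-0.0, 0.0, -1.0]]
ft_force: [0.3, -0.7, -2.2]
finger_gap: 0.0479
```

Request:
{"method": "arm_command", "body": {"plan": [0, 0, 0.005, 0, 0, 0, -0.5, 0, 0, 0, 0, 0, 0, 0.15, 0, 0, 0, 0, 0, 0, 0.35, 0, 0, 0, 0, 0, 0, 0.5, 0, 0, 0, 0, 0, 0, 0.5]}}

```text
time: 33.9
tool_pos: [0.6137, -0.0036, 0.0449]
orientation: [[0.11, 0.994, 0.0], [0.994, -0.11, -0.0], [-0.0, 0.0, -1.0]]
ft_force: [0.5, -0.4, 0.6]
finger_gap: 0.0641
```

Request:
{"method": "arm_command", "body": {"plan": [0, 0, -0.2, 0, 0, 0, 0.5, 0, 0, -0.3, 0, 0, 0, 0.5, 0, 0, -0.45, 0, 0, 0, 0.5, 0, 0, -0.2, 0, 0, 0, 0.5, 0, 0, 0, 0, 0, 0, 0.5]}}

```text
time: 34.52
tool_pos: [0.6151, -0.0032, 0.1866]
orientation: [[0.11, 0.994, 0.006], [0.994, -0.11, -0.001], [-0.0, 0.006, -1.0]]
ft_force: [0.1, 0.7, -0.5]
finger_gap: 0.0636
```

```bash
python3 - <<'E'
from h import *
im,C,o=shot("wrist","w19")
print(o["tool_pos"],o["finger_gap"],o["ft_force"],o["joint_positions"])
inter(im,C,o,z=.054)
im,C,_=shot("top","t5",(90,270,90,490),2)
print(*rect(C,cork(im),.005),sep="\n")
for d in cut_out("top","plate1"): print(d["score"],rect(C,d["region"],.012))
plan([(.53,.09,.18,60),(.4405,.212,.12,15.8)],.6)
E
```

```text
[ 0.61513573 -0.00324181  0.18656912] 0.06362433803996634 [ 0.06873876  0.66285978 -0.5296452 ] [ 28.42298257  33.50046321 -43.31534401  97.38283365  26.22927773
  59.34788117 -30.05063076]
0.89 [(613.4, -3.3, 101.9, 50.2, 83.7, [281.0, 192.0])]
(440.2, 212.1, 99.3, 49.1, 15.5, [225.0, 217.0])
0.97 [(626.7, -5.5, 105.1, 57.2, 83.9, [313.0, 141.0])]
0.95 [(386.8, 340.9, 101.3, 55.1, -12.9, [171.0, 238.0])]
0.47 []
0.45 []
0.19 [(438.8, 209.0, 99.9, 50.5, 13.5, [226.0, 217.0])]
[0.23, -0.26, 0.01, 0, 0, 0.09, 0.6, 0.2, -0.29, 0, 0, 0, 0.09, 0.6, 0.158, -0.304, 0.006, -0.001, 0.001, 0.095, 0.6, 0.1, -0.23, 0.1, 0, 0, 0.1, 0.6, 0.07, -0.24, 0.1, 0, 0, 0.1, 0.6]
[0.03, -0.25, 0.1, 0, 0, 0.1, 0.6, -0.01, -0.25, 0.1, 0, 0, 0.11, 0.6, -0.055, -0.253, 0.1, 0, 0, 0.105, 0.6, 0, 0, 0, 0, 0, 0, 0.6, 0, 0, 0, 0, 0, 0, 0.6]
end [0.4405 0.212  0.12  ]
```

View pics/w19.png

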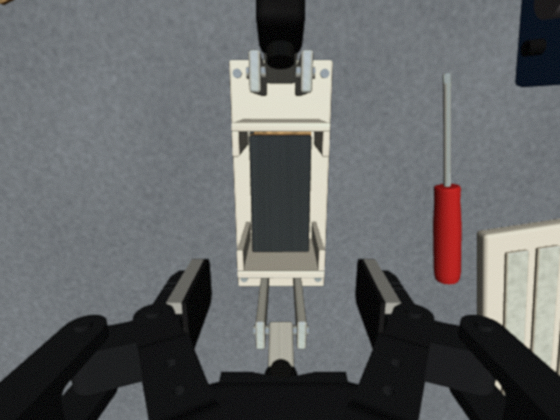

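Request:
{"method": "arm_command", "body": {"plan": [0.23, -0.26, 0.01, 0, 0, 0.09, 0.6, 0.2, -0.29, 0, 0, 0, 0.09, 0.6, 0.158, -0.304, 0.006, -0.001, 0.001, 0.095, 0.6, 0.1, -0.23, 0.1, 0, 0, 0.1, 0.6, 0.07, -0.24, 0.1, 0, 0, 0.1, 0.6]}}

```text
time: 35.35
tool_pos: [0.4943, 0.1395, 0.1556]
orientation: [[0.736, 0.677, 0.0], [0.677, -0.736, 0.0], [0.0, -0.0, -1.0]]
ft_force: [-0.2, 0.5, -0.2]
finger_gap: 0.0686
```

Request:
{"method": "arm_command", "body": {"plan": [0.03, -0.25, 0.1, 0, 0, 0.1, 0.6, -0.01, -0.25, 0.1, 0, 0, 0.11, 0.6, -0.055, -0.253, 0.1, 0, 0, 0.105, 0.6, 0, 0, 0, 0, 0, 0, 0.6, 0, 0, 0, 0, 0, 0, 0.6]}}

```text
time: 35.98
tool_pos: [0.4414, 0.2118, 0.1202]
orientation: [[0.962, 0.273, 0.001], [0.273, -0.962, -0.0], [0.001, 0.0, -1.0]]
ft_force: [0.2, -0.1, 0.4]
finger_gap: 0.0685
```

Request:
{"method": "arm_command", "body": {"plan": [0, 0, 0, 0, 0, 0, 0.6, 0, 0, 0, 0, 0, 0, 0.6, 0, 0, 0, 0, 0, 0, 0.6, 0, 0, 0, 0, 0, 0, 0.6, 0, 0, 0, 0, 0, 0, 0.6]}}

```text
time: 36.6
tool_pos: [0.4414, 0.2122, 0.1207]
orientation: [[0.962, 0.272, 0.002], [0.272, -0.962, 0.001], [0.002, 0.0, -1.0]]
ft_force: [1.0, 0.2, -0.3]
finger_gap: 0.0684
```

```bash
python3 - <<'E'
from h import *
im,C,o=shot("wrist","w20")
print(o["tool_pos"],o["finger_gap"],o["joint_positions"])
print(*rect(C,cork(im),.005),sep="\n")
plan([(.440,.212,.02,15.6),(.440,.212,-.002,15.6,3)],.6)
E
```

```text
[0.441418   0.21217571 0.12071749] 0.06842038835637726 [  -3.52403876   24.21463333  -31.23258229  117.51290174   18.28737069
   42.81851509 -120.3061448 ]
(300.5, 155.5, 39.2, 31.0, -61.3, [302.0, 363.0])
(439.6, 211.5, 99.3, 49.1, 15.5, [283.0, 199.0])
[-0.01, 0, 0.42, 0, 0, 0, 0.6, -0.003, -0.001, 0.419, 0, -0.001, 0.002, 0.6, 0, 0, 0.06, 0, 0, 0, 0.6, 0, 0, 0.06, 0, 0, 0, 0.6, 0, 0, 0.064, 0, 0, 0, 0.6]
end [ 0.4401  0.212  -0.0021]
```

View pics/w20.png

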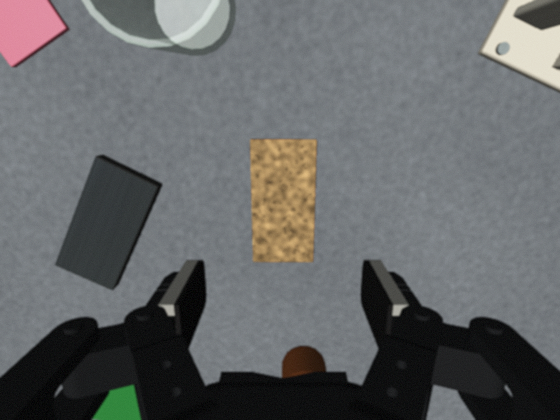

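Request:
{"method": "arm_command", "body": {"plan": [-0.01, 0, 0.42, 0, 0, 0, 0.6, -0.003, 0.003, 0.419, 0, -0.001, 0.002, 0.6, 0, 0, 0.06, 0, 0, 0, 0.6, 0, 0, 0.06, 0, 0, 0, 0.6, 0, 0, 0.058, 0, 0, 0, 0.6]}}

```text
time: 37.28
tool_pos: [0.4414, 0.2122, -0.0002]
orientation: [[0.963, 0.269, 0.003], [0.269, -0.963, 0.001], [0.003, -0.0, -1.0]]
ft_force: [0.3, -0.0, 0.5]
finger_gap: 0.0683
```

Request:
{"method": "arm_command", "body": {"plan": [0, 0, 0, 0, 0, 0, 0.6, 0, 0, 0, 0, 0, 0, 0.3, 0, 0, 0, 0, 0, 0, 0, 0, 0, 0, 0, 0, 0, -0.3, 0, 0, 0, 0, 0, 0, -0.5]}}

```text
time: 37.9
tool_pos: [0.4407, 0.2117, -0.0001]
orientation: [[0.963, 0.269, 0.002], [0.269, -0.963, 0.0], [0.002, 0.0, -1.0]]
ft_force: [-1.1, -1.6, 10.2]
finger_gap: 0.0467
```

Request:
{"method": "arm_command", "body": {"plan": [0, 0, 0, 0, 0, 0, -0.5, 0, 0, -0.1, 0, 0, 0, -0.5, 0, 0, -0.2, 0, 0, 0, -0.5, 0, 0, -0.3, 0, 0, 0, -0.5, 0, 0, 0, 0, 0, 0, -0.5]}}

```text
time: 38.52
tool_pos: [0.442, 0.2124, 0.0735]
orientation: [[0.963, 0.269, 0.006], [0.269, -0.963, 0.002], [0.006, -0.001, -1.0]]
ft_force: [0.2, 0.0, -0.3]
finger_gap: 0.0468
```

```bash
python3 - <<'E'
from h import *
im,C,o=shot("wrist","w21")
print(o["tool_pos"],o["finger_gap"],o["ft_force"])
held(C,o,cork(im),.0055)
plan([(.51,.11,.18,50),(.6135,-.003,.17,83.65)],-.5)
E
```

```text
[0.44199201 0.21244403 0.07345656] 0.046835378079747206 [ 0.2358138   0.02569589 -0.27391828]
held (441.3, 212.0, 98.9, 50.4, 15.6, [283.0, 264.0]) tool [-0.0008  0.0002 -0.0055] dyaw 0.02
[0.08, 0.24, -0.22, 0, 0, -0.1, -0.5, 0.05, 0.25, -0.23, 0, 0, -0.1, -0.5, 0, 0.26, -0.22, 0, 0, -0.1, -0.5, -0.029, 0.255, -0.229, 0.001, -0.002, -0.101, -0.5, -0.04, 0.32, 0.02, 0, 0, -0.1, -0.5]
[-0.09, 0.31, 0.02, 0, 0, -0.1, -0.5, -0.13, 0.29, 0.02, 0, 0, -0.1, -0.5, -0.177, 0.26, 0.024, 0, 0, -0.091, -0.5, 0, 0, 0, 0, 0, 0, -0.5, 0, 0, 0, 0, 0, 0, -0.5]
end [ 0.6135 -0.003   0.17  ]
```

View pics/w21.png

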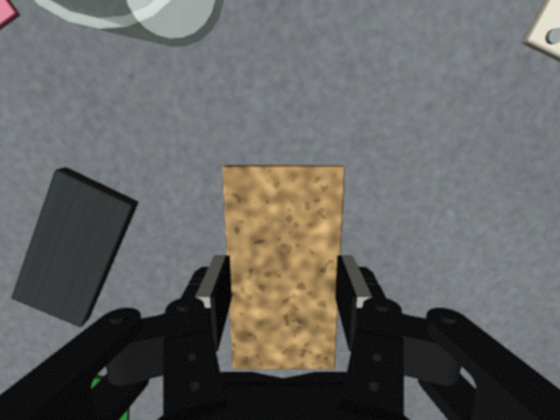

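Request:
{"method": "arm_command", "body": {"plan": [0.08, 0.24, -0.22, 0, 0, -0.1, -0.5, 0.05, 0.25, -0.23, 0, 0, -0.1, -0.5, 0, 0.26, -0.22, 0, 0, -0.1, -0.5, -0.029, 0.255, -0.229, 0.001, -0.002, -0.101, -0.5, -0.04, 0.32, 0.02, 0, 0, -0.1, -0.5]}}

```text
time: 39.2
tool_pos: [0.5369, 0.0811, 0.1776]
orientation: [[0.516, 0.857, 0.0], [0.857, -0.516, -0.001], [-0.001, 0.001, -1.0]]
ft_force: [0.6, 0.5, -0.8]
finger_gap: 0.0468
```

Request:
{"method": "arm_command", "body": {"plan": [-0.09, 0.31, 0.02, 0, 0, -0.1, -0.5, -0.13, 0.29, 0.02, 0, 0, -0.1, -0.5, -0.177, 0.26, 0.024, 0, 0, -0.091, -0.5, 0, 0, 0, 0, 0, 0, -0.5, 0, 0, 0, 0, 0, 0, -0.5]}}

```text
time: 39.83
tool_pos: [0.6119, -0.0024, 0.1672]
orientation: [[0.111, 0.994, -0.005], [0.994, -0.111, -0.0], [-0.001, -0.005, -1.0]]
ft_force: [-0.9, 0.5, -0.1]
finger_gap: 0.0468
```

Request:
{"method": "arm_command", "body": {"plan": [0, 0, 0, 0, 0, 0, -0.5, 0, 0, 0, 0, 0, 0, -0.5, 0, 0, 0, 0, 0, 0, -0.5, 0, 0, 0, 0, 0, 0, -0.5, 0, 0, 0, 0, 0, 0, -0.5]}}

```text
time: 40.45
tool_pos: [0.613, -0.003, 0.1683]
orientation: [[0.11, 0.994, -0.003], [0.994, -0.11, -0.001], [-0.001, -0.003, -1.0]]
ft_force: [-0.8, 0.0, -0.8]
finger_gap: 0.0469
```

```bash
python3 - <<'E'
from h import *
im,C,o=shot("wrist","w22")
print(o["tool_pos"],o["finger_gap"],o["ft_force"])
held(C,o,cork(im),.005)
seat(-.0006,.0,83.65,[.10,.07,.0555])
E
```

```text
[ 0.61295145 -0.00302119  0.16832316] 0.046943577706276864 [-0.83266584  0.00097818 -0.7648555 ]
held (612.3, -3.8, 100.1, 50.7, 83.7, [283.0, 263.0]) tool [-0.0009 -0.0006 -0.005 ] dyaw 0.04
[0, 0, 0.28, 0, 0, 0, -0.5, 0, 0.007, 0.289, -0.002, 0.001, 0, -0.5, 0, 0, 0.08, 0, 0, 0, -0.5, 0, 0, 0.09, 0, 0, 0, -0.5, 0, 0, 0.08, 0, 0, 0, -0.5]
[0, 0, 0.04, 0, 0, 0, -0.5, 0, 0, 0.04, 0, 0, 0, -0.5, 0, -0.001, 0.041, 0, 0, 0, -0.5, 0, 0, 0, 0, 0, 0, -0.5, 0, 0, 0, 0, 0, 0, -0.5]
end [ 0.6135 -0.0032  0.0555]
```

View pics/w22.png

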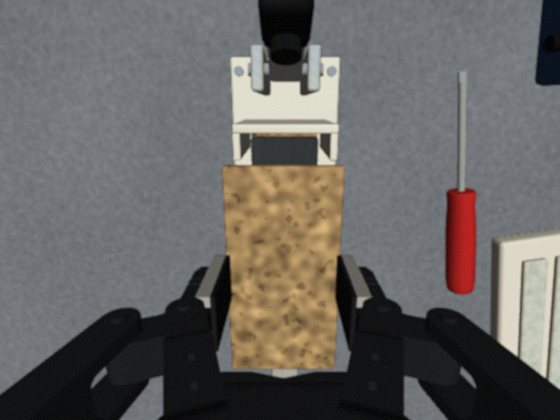

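Request:
{"method": "arm_command", "body": {"plan": [0, 0, 0.28, 0, 0, 0, -0.5, 0, 0.007, 0.289, -0.002, 0.001, 0, -0.5, 0, 0, 0.08, 0, 0, 0, -0.5, 0, 0, 0.09, 0, 0, 0, -0.5, 0, 0, 0.08, 0, 0, 0, -0.5]}}

```text
time: 41.12
tool_pos: [0.6144, -0.003, 0.0705]
orientation: [[0.11, 0.994, 0.002], [0.994, -0.11, 0.0], [0.0, 0.002, -1.0]]
ft_force: [0.9, -0.2, -0.3]
finger_gap: 0.0467
```

Request:
{"method": "arm_command", "body": {"plan": [0, 0, 0.04, 0, 0, 0, -0.5, 0, 0, 0.04, 0, 0, 0, -0.5, 0, 0, 0.041, 0, 0, 0, -0.5, 0, 0, 0, 0, 0, 0, -0.5, 0, 0, 0, 0, 0, 0, -0.5]}}

```text
time: 41.75
tool_pos: [0.6137, -0.0031, 0.0556]
orientation: [[0.11, 0.994, 0.001], [0.994, -0.11, 0.0], [0.0, 0.001, -1.0]]
ft_force: [-0.1, -0.8, -0.9]
finger_gap: 0.0468
```

Request:
{"method": "arm_command", "body": {"plan": [0, 0, 0.005, 0, 0, 0, -0.5, 0, 0, 0, 0, 0, 0, 0.15, 0, 0, 0, 0, 0, 0, 0.35, 0, 0, 0, 0, 0, 0, 0.5, 0, 0, 0, 0, 0, 0, 0.5]}}

```text
time: 42.38
tool_pos: [0.6136, -0.0032, 0.0549]
orientation: [[0.11, 0.994, 0.0], [0.994, -0.11, 0.0], [0.0, 0.0, -1.0]]
ft_force: [-0.1, 0.2, 0.3]
finger_gap: 0.064
```

Request:
{"method": "arm_command", "body": {"plan": [0, 0, -0.2, 0, 0, 0, 0.5, 0, 0, -0.3, 0, 0, 0, 0.5, 0, 0, -0.45, 0, 0, 0, 0.5, 0, 0, -0.2, 0, 0, 0, 0.5, 0, 0, 0, 0, 0, 0, 0.5]}}

```text
time: 43.0
tool_pos: [0.6151, -0.0028, 0.1967]
orientation: [[0.11, 0.994, 0.006], [0.994, -0.11, -0.0], [0.0, 0.006, -1.0]]
ft_force: [-0.0, 0.4, 1.1]
finger_gap: 0.0642
```

```bash
python3 - <<'E'
from h import *
im,C,o=shot("wrist","w23")
print(o["tool_pos"],o["finger_gap"],o["ft_force"],o["joint_positions"])
print(*rect(C,cork(im),.059),sep="\n")
im,C,_=shot("top","t6",(90,330,90,490),2)
for d in cut_out("top","plate1"): print(d["score"],rect(C,d["region"],.012))
for n in ("vial","beaker"):
  try: print(n,look_for("top",n)[:2])
  except Exception as e: print(e)
plan([(.52,.15,.19,110),(.387,.3395,.13,168)],.6)
E
```

```text
[ 0.6151171  -0.0027562   0.19670258] 0.06415369108476586 [-0.00421595  0.38297437  1.06279617] [ 30.00135602  33.63102875 -45.80034398  96.83123898  27.14566264
  60.83352155 -30.77266009]
(612.8, -1.9, 102.5, 49.3, 83.8, [280.0, 190.0])
0.9 [(386.6, 340.6, 98.6, 54.1, -11.8, [171.0, 238.0])]
0.64 []
0.44 []
0.42 []
it knows: card, clamp_left, clamp_left_end, clamp_left_hinge, clamp_right, clamp_right_end, clamp_right_hinge, cradle, cradle_floor, lid, plate
it knows: card, clamp_left, clamp_left_end, clamp_left_hinge, clamp_right, clamp_right_end, clamp_right_hinge, cradle, cradle_floor, lid, plate
[0.3, -0.23, 0.01, 0, 0, -0.08, 0.6, 0.32, -0.19, 0, 0, 0, -0.08, 0.6, 0.34, -0.15, 0.01, 0, 0, -0.07, 0.6, 0.356, -0.114, 0, -0.001, 0, -0.077, 0.6, 0.31, -0.08, 0.08, 0, 0, -0.11, 0.6]
[0.32, -0.03, 0.08, 0, 0, -0.11, 0.6, 0.32, 0.02, 0.08, 0, 0, -0.11, 0.6, 0.31, 0.07, 0.09, 0, 0, -0.11, 0.6, 0.3, 0.13, 0.08, 0, 0, -0.12, 0.6, 0.272, 0.174, 0.09, 0, 0, -0.114, 0.6]
end [0.387  0.3395 0.13  ]
```

View pics/w23.png

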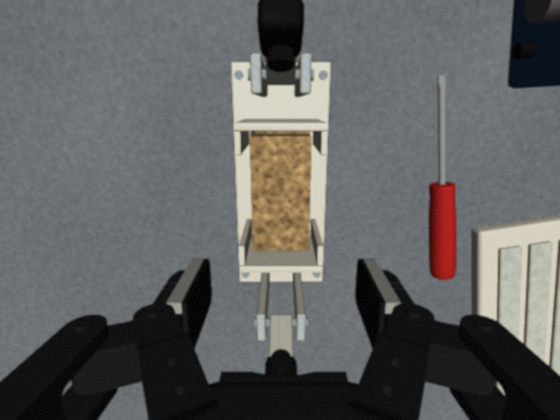

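View pics/t6.png

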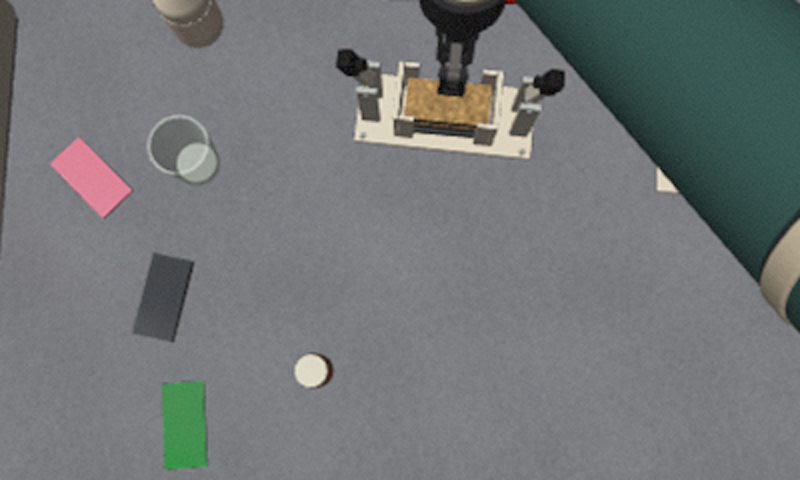

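Request:
{"method": "arm_command", "body": {"plan": [0.3, -0.23, 0.01, 0, 0, -0.08, 0.6, 0.32, -0.19, 0, 0, 0, -0.08, 0.6, 0.34, -0.15, 0.01, 0, 0, -0.07, 0.6, 0.356, -0.114, 0, -0.001, 0, -0.077, 0.6, 0.31, -0.08, 0.08, 0, 0, -0.11, 0.6]}}

```text
time: 43.78
tool_pos: [0.4975, 0.1834, 0.1803]
orientation: [[-0.498, 0.867, 0.001], [0.867, 0.498, 0.001], [-0.0, 0.001, -1.0]]
ft_force: [1.2, -0.2, 0.3]
finger_gap: 0.0685
```

Request:
{"method": "arm_command", "body": {"plan": [0.32, -0.03, 0.08, 0, 0, -0.11, 0.6, 0.32, 0.02, 0.08, 0, 0, -0.11, 0.6, 0.31, 0.07, 0.09, 0, 0, -0.11, 0.6, 0.3, 0.13, 0.08, 0, 0, -0.12, 0.6, 0.272, 0.174, 0.09, 0, 0, -0.114, 0.6]}}

```text
time: 44.4
tool_pos: [0.3864, 0.3403, 0.129]
orientation: [[-0.979, 0.203, 0.0], [0.203, 0.979, -0.0], [-0.0, -0.0, -1.0]]
ft_force: [0.1, -0.4, 0.5]
finger_gap: 0.0681
```

Request:
{"method": "arm_command", "body": {"plan": [0, 0, 0, 0, 0, 0, 0.6, 0, 0, 0, 0, 0, 0, 0.6, 0, 0, 0, 0, 0, 0, 0.6, 0, 0, 0, 0, 0, 0, 0.6, 0, 0, 0, 0, 0, 0, 0.6]}}

```text
time: 45.02
tool_pos: [0.3882, 0.3394, 0.1305]
orientation: [[-0.978, 0.21, 0.002], [0.21, 0.978, 0.0], [-0.002, 0.001, -1.0]]
ft_force: [-0.1, 0.0, -0.6]
finger_gap: 0.0684
```

```bash
python3 - <<'E'
from h import *
im,C,o=shot("wrist","w24")
print(o["tool_pos"],o["finger_gap"],o["joint_positions"])
inter(im,C,o)
E
```

```text
[0.38815572 0.33938023 0.1304792 ] 0.06835618996151369 [  3.27789554  39.41727583 -63.83780276 112.55066935  43.38843333
  56.2596879   -4.00595841]
0.69 [(385.0, 341.5, 100.7, 50.8, -12.2, [285.0, 192.0])]
```

View pics/w24.png

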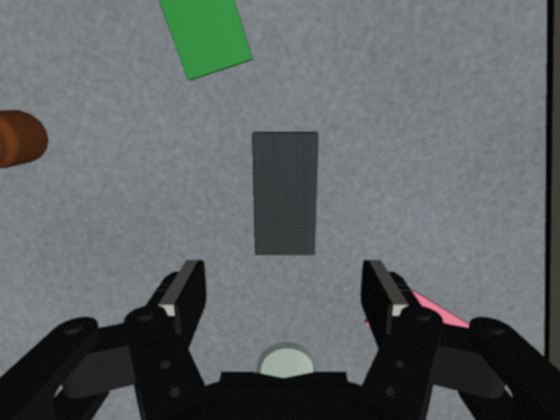

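```bash
python3 - <<'E'
from h import *
plan([(.3852,.3412,.03,167.8),(.3852,.3412,.0005,167.8,3)],.6)
E
```

```text
[0.01, 0, 0.42, 0, 0, 0, 0.6, 0.017, 0.008, 0.417, 0.001, 0.001, 0.002, 0.6, 0, 0, 0.08, 0, 0, 0, 0.6, 0, 0, 0.08, 0, 0, 0, 0.6, 0, 0, 0.086, 0, 0, 0, 0.6]
end [0.3852 0.3412 0.0005]
```

Request:
{"method": "arm_command", "body": {"plan": [0.01, 0, 0.42, 0, 0, 0, 0.6, 0.017, 0.008, 0.417, 0.001, 0.001, 0.002, 0.6, 0, 0, 0.08, 0, 0, 0, 0.6, 0, 0, 0.08, 0, 0, 0, 0.6, 0, 0, 0.086, 0, 0, 0, 0.6]}}

```text
time: 45.75
tool_pos: [0.3858, 0.3424, 0.0013]
orientation: [[-0.977, 0.212, 0.002], [0.212, 0.977, 0.001], [-0.002, 0.002, -1.0]]
ft_force: [0.4, -0.0, -0.1]
finger_gap: 0.0683
```

Request:
{"method": "arm_command", "body": {"plan": [0, 0, 0, 0, 0, 0, 0.6, 0, 0, 0, 0, 0, 0, 0.4, 0, 0, 0, 0, 0, 0, 0.1, 0, 0, 0, 0, 0, 0, -0.2, 0, 0, 0, 0, 0, 0, -0.5]}}

```text
time: 46.38
tool_pos: [0.3852, 0.3417, 0.0014]
orientation: [[-0.977, 0.211, 0.001], [0.211, 0.977, -0.001], [-0.001, -0.0, -1.0]]
ft_force: [-0.6, -1.1, 7.1]
finger_gap: 0.0481
```

Request:
{"method": "arm_command", "body": {"plan": [0, 0, 0, 0, 0, 0, -0.5, 0, 0, -0.1, 0, 0, 0, -0.5, 0, 0, -0.2, 0, 0, 0, -0.5, 0, 0, -0.3, 0, 0, 0, -0.5, 0, 0, 0, 0, 0, 0, -0.5]}}

```text
time: 47.0
tool_pos: [0.3859, 0.3428, 0.0748]
orientation: [[-0.977, 0.211, 0.004], [0.211, 0.977, 0.002], [-0.003, 0.003, -1.0]]
ft_force: [0.3, 0.2, -3.5]
finger_gap: 0.0481
```

```bash
python3 - <<'E'
from h import *
im,C,o=shot("wrist","w25")
print(o["tool_pos"],o["finger_gap"],o["ft_force"],o["joint_positions"])
for d in cut_out("wrist","plate1"): held(C,o,d["region"],.01)
plan([(.48,.16,.18,125),(.6135,-.003,.18,83.65)],-.5)
E
```

```text
[0.38593502 0.34277167 0.07481896] 0.04805450627304293 [ 0.34315603  0.24318905 -3.54394127] [ -0.86360496  43.1205924  -58.54176886 114.30751275  48.61672394
  51.12350254  -8.39436185]
held (385.1, 342.5, 101.5, 49.8, -12.2, [283.0, 265.0]) tool [ 0.0007 -0.0004 -0.01  ] dyaw 0.01
[-0.22, -0.26, -0.18, 0, 0, 0.1, -0.5, -0.26, -0.23, -0.18, 0, 0, 0.1, -0.5, -0.28, -0.18, -0.18, 0, 0, 0.1, -0.5, -0.31, -0.14, -0.18, 0, 0, 0.1, -0.5, -0.33, -0.095, -0.176, 0, 0.001, 0.098, -0.5]
[-0.44, 0.03, 0, 0, 0, 0.12, -0.5, -0.42, 0.11, 0, 0, 0, 0.12, -0.5, -0.4, 0.19, 0, 0, 0, 0.12, -0.5, -0.358, 0.252, -0.001, 0, 0, 0.121, -0.5, 0, 0, 0, 0, 0, 0, -0.5]
end [ 0.6135 -0.003   0.18  ]
```

View pics/w25.png

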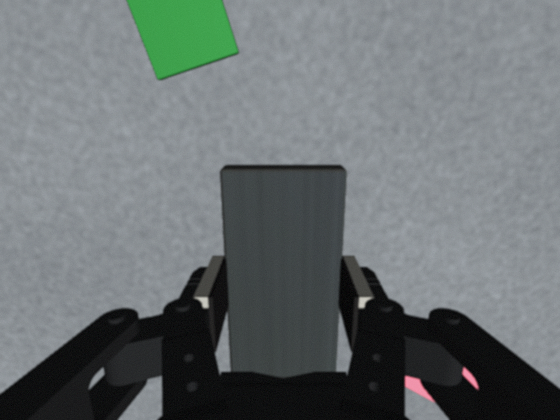

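Request:
{"method": "arm_command", "body": {"plan": [-0.22, -0.26, -0.18, 0, 0, 0.1, -0.5, -0.26, -0.23, -0.18, 0, 0, 0.1, -0.5, -0.28, -0.18, -0.18, 0, 0, 0.1, -0.5, -0.31, -0.14, -0.18, 0, 0, 0.1, -0.5, -0.33, -0.095, -0.176, 0, 0.001, 0.098, -0.5]}}

```text
time: 47.72
tool_pos: [0.4798, 0.1588, 0.1794]
orientation: [[-0.57, 0.822, -0.003], [0.822, 0.57, 0.0], [0.002, -0.003, -1.0]]
ft_force: [1.2, -0.3, -3.6]
finger_gap: 0.0479
```

Request:
{"method": "arm_command", "body": {"plan": [-0.44, 0.03, 0, 0, 0, 0.12, -0.5, -0.42, 0.11, 0, 0, 0, 0.12, -0.5, -0.4, 0.19, 0, 0, 0, 0.12, -0.5, -0.358, 0.252, -0.001, 0, 0, 0.121, -0.5, 0, 0, 0, 0, 0, 0, -0.5]}}

```text
time: 48.35
tool_pos: [0.6148, -0.0081, 0.1775]
orientation: [[0.119, 0.993, -0.003], [0.993, -0.119, -0.002], [-0.002, -0.003, -1.0]]
ft_force: [-0.3, -0.8, -2.2]
finger_gap: 0.0479
```

Request:
{"method": "arm_command", "body": {"plan": [0, 0, 0, 0, 0, 0, -0.5, 0, 0, 0, 0, 0, 0, -0.5, 0, 0, 0, 0, 0, 0, -0.5, 0, 0, 0, 0, 0, 0, -0.5, 0, 0, 0, 0, 0, 0, -0.5]}}

```text
time: 48.98
tool_pos: [0.6135, -0.0023, 0.18]
orientation: [[0.11, 0.994, -0.001], [0.994, -0.11, 0.0], [0.0, -0.001, -1.0]]
ft_force: [0.7, 0.1, -2.2]
finger_gap: 0.0481
```

```bash
python3 - <<'E'
from h import *
im,C,o=shot("wrist","w26")
print(o["tool_pos"],o["finger_gap"],o["ft_force"],o["joint_positions"])
for d in cut_out("wrist","plate1"): held(C,o,d["region"],.0105)
seat(0.0005,.0,83.65,[.11,.08,.062])
E
```

```text
[ 0.61348705 -0.00225396  0.18000252] 0.04810130664535029 [ 0.70964037  0.13807162 -2.15952235] [ 29.44377754  34.6871269  -45.08504413  97.5438118   27.81357571
  59.61284299 -31.34736722]
held (613.3, -2.2, 101.0, 50.0, 83.7, [283.0, 266.0]) tool [ 0.     -0.0002 -0.0105] dyaw 0.02
[-0.01, 0, 0.29, 0, 0, 0, -0.5, -0.007, 0.002, 0.293, -0.001, 0, 0, -0.5, 0, 0, 0.08, 0, 0, 0, -0.5, 0, 0, 0.09, 0, 0, 0, -0.5, 0, 0, 0.08, 0, 0, 0, -0.5]
[0, 0, 0.05, 0, 0, 0, -0.5, 0, 0, 0.05, 0, 0, 0, -0.5, 0, 0, 0.05, 0, 0, 0, -0.5, 0, 0, 0, 0, 0, 0, -0.5, 0, 0, 0, 0, 0, 0, -0.5]
end [ 0.6135 -0.0043  0.062 ]
```

View pics/w26.png

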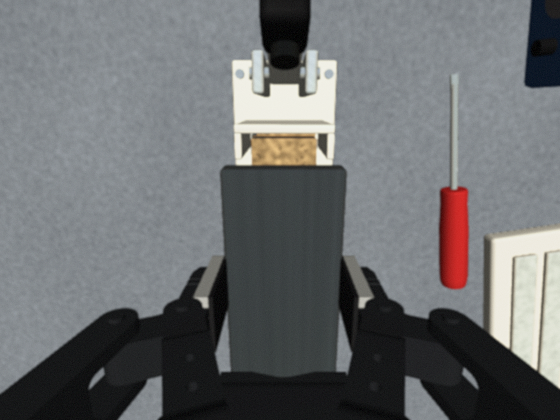

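Request:
{"method": "arm_command", "body": {"plan": [-0.008, 0, 0.29, 0, 0, 0, -0.5, -0.007, 0.002, 0.293, -0.001, 0, 0, -0.5, 0, 0, 0.08, 0, 0, 0, -0.5, 0, 0, 0.09, 0, 0, 0, -0.5, 0, 0, 0.08, 0, 0, 0, -0.5]}}

```text
time: 49.7
tool_pos: [0.6144, -0.0039, 0.0805]
orientation: [[0.11, 0.994, 0.002], [0.994, -0.11, 0.001], [0.001, 0.002, -1.0]]
ft_force: [1.7, -0.3, -3.3]
finger_gap: 0.0478
```

Request:
{"method": "arm_command", "body": {"plan": [0, 0, 0.05, 0, 0, 0, -0.5, 0, 0, 0.05, 0, 0, 0, -0.5, 0, 0, 0.05, 0, 0, 0, -0.5, 0, 0, 0, 0, 0, 0, -0.5, 0, 0, 0, 0, 0, 0, -0.5]}}

```text
time: 50.32
tool_pos: [0.6137, -0.004, 0.0621]
orientation: [[0.11, 0.994, 0.001], [0.994, -0.11, 0.0], [0.001, 0.001, -1.0]]
ft_force: [-0.6, -0.5, -1.8]
finger_gap: 0.0485
```

Request:
{"method": "arm_command", "body": {"plan": [0, 0, 0.005, 0, 0, 0, -0.5, 0, 0, 0, 0, 0, 0, 0.15, 0, 0, 0, 0, 0, 0, 0.35, 0, 0, 0, 0, 0, 0, 0.5, 0, 0, 0, 0, 0, 0, 0.5]}}

```text
time: 50.95
tool_pos: [0.6138, -0.0041, 0.0616]
orientation: [[0.11, 0.994, 0.001], [0.994, -0.11, 0.0], [0.0, 0.001, -1.0]]
ft_force: [-1.0, 0.7, 0.6]
finger_gap: 0.0635
```

Request:
{"method": "arm_command", "body": {"plan": [0, 0, -0.2, 0, 0, 0, 0.5, 0, 0, -0.3, 0, 0, 0, 0.5, 0, 0, -0.45, 0, 0, 0, 0.5, 0, 0, -0.2, 0, 0, 0, 0.5, 0, 0, 0, 0, 0, 0, 0.5]}}

```text
time: 51.58
tool_pos: [0.615, -0.0038, 0.2032]
orientation: [[0.11, 0.994, 0.006], [0.994, -0.11, -0.0], [0.001, 0.006, -1.0]]
ft_force: [-0.3, -0.3, 0.1]
finger_gap: 0.0641
```

```bash
python3 - <<'E'
from h import *
im,C,o=shot("wrist","w27")
print(o["tool_pos"],o["finger_gap"],o["ft_force"],o["joint_positions"])
inter(im,C,o,z=.071)
im,C,_=shot("top","t7",(90,330,90,490),2)
for d in cut_out("top","lid"): print(d["score"],rect(C,d["region"],.014))
for d in cut_out("top","plate1"): print(d["score"],rect(C,d["region"],.012))
E
```

```text
[ 0.61498805 -0.00375945  0.20315418] 0.06411934667806128 [-0.32556705 -0.31657571  0.06084438] [ 30.28564852  33.23027438 -46.04721705  96.53115323  26.78003519
  61.43186197 -30.40305954]
0.97 [(613.2, -4.4, 100.1, 49.8, 83.6, [280.0, 192.0])]
0.7 [(611.1, -23.5, 326.3, 73.4, 83.6, [281.0, 186.0])]
0.97 [(635.2, -8.2, 106.7, 58.7, 83.5, [315.0, 139.0])]
0.66 []
```

View pics/w27.png

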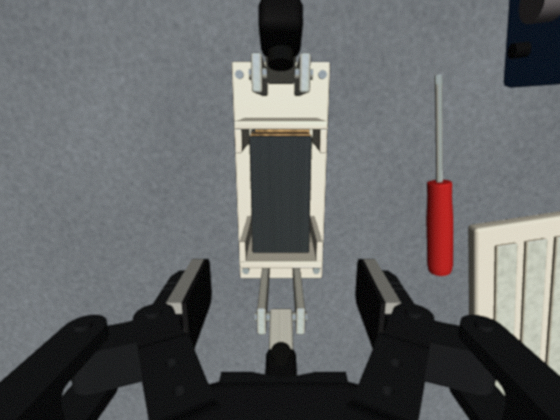

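View pics/t7.png

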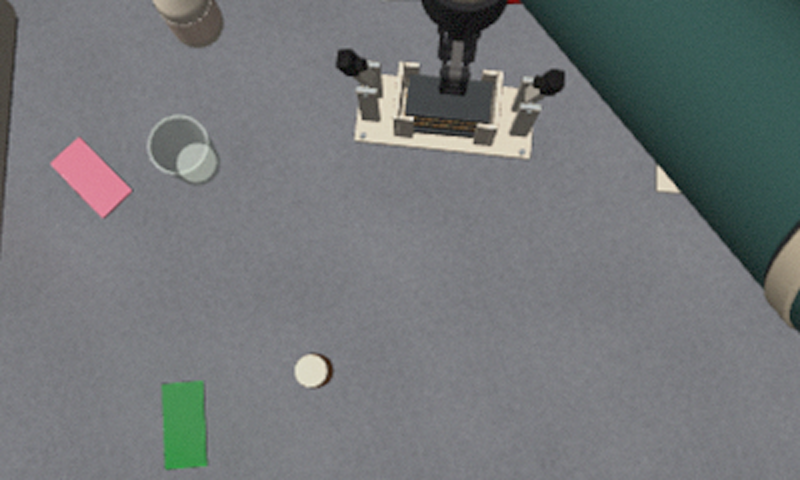

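```bash
python3 - <<'E'
from h import *
plan([(.50,-.14,.21,45),(.565,-.30,.16,-3)],.3)
E
```

```text
[-0.31, -0.2, -0.02, 0, 0, 0.11, 0.3, -0.33, -0.15, -0.03, 0, 0, 0.11, 0.3, -0.36, -0.09, -0.02, 0, 0, 0.11, 0.3, -0.365, -0.036, -0.027, -0.001, 0, 0.12, 0.3, -0.11, 0.27, 0.08, 0, 0, 0.11, 0.3]
[-0.07, 0.28, 0.08, 0, 0, 0.11, 0.3, -0.02, 0.29, 0.09, 0, 0, 0.11, 0.3, 0.03, 0.28, 0.08, 0, 0, 0.11, 0.3, 0.07, 0.278, 0.087, 0, 0, 0.118, 0.3, 0, 0, 0, 0, 0, 0, 0.3]
end [ 0.5649 -0.3     0.16  ]
```

Request:
{"method": "arm_command", "body": {"plan": [-0.31, -0.2, -0.02, 0, 0, 0.11, 0.3, -0.33, -0.15, -0.03, 0, 0, 0.11, 0.3, -0.36, -0.09, -0.02, 0, 0, 0.11, 0.3, -0.365, -0.036, -0.027, -0.001, 0, 0.12, 0.3, -0.11, 0.27, 0.08, 0, 0, 0.11, 0.3]}}

```text
time: 52.45
tool_pos: [0.5121, -0.1735, 0.2013]
orientation: [[0.818, 0.576, 0.0], [0.576, -0.818, -0.002], [-0.001, 0.002, -1.0]]
ft_force: [0.9, -0.5, 0.6]
finger_gap: 0.0553
```

Request:
{"method": "arm_command", "body": {"plan": [-0.07, 0.28, 0.08, 0, 0, 0.11, 0.3, -0.02, 0.29, 0.09, 0, 0, 0.11, 0.3, 0.03, 0.28, 0.08, 0, 0, 0.11, 0.3, 0.07, 0.278, 0.087, 0, 0, 0.118, 0.3, 0, 0, 0, 0, 0, 0, 0.3]}}

```text
time: 53.08
tool_pos: [0.5647, -0.3023, 0.1585]
orientation: [[0.998, -0.056, -0.002], [-0.056, -0.998, -0.0], [-0.002, 0.0, -1.0]]
ft_force: [-0.4, 0.1, 0.8]
finger_gap: 0.0557
```

Request:
{"method": "arm_command", "body": {"plan": [0, 0, 0, 0, 0, 0, 0.3, 0, 0, 0, 0, 0, 0, 0.3, 0, 0, 0, 0, 0, 0, 0.3, 0, 0, 0, 0, 0, 0, 0.3, 0, 0, 0, 0, 0, 0, 0.3]}}

```text
time: 53.7
tool_pos: [0.5658, -0.2997, 0.1612]
orientation: [[0.999, -0.052, 0.002], [-0.052, -0.999, -0.001], [0.002, 0.001, -1.0]]
ft_force: [0.2, -0.2, 0.1]
finger_gap: 0.0557
```

```bash
python3 - <<'E'
from h import *
im,C,o=shot("wrist","w28")
print(o["tool_pos"],o["finger_gap"],o["joint_positions"])
for d in cut_out("wrist","lid"): print(d["score"],[r for r in rect(C,d["region"],.014) if r[2]>60])
h=cv2.cvtColor(im,cv2.COLOR_RGB2HSV);m=((h[...,2]>170)&(h[...,1]<60)).astype(np.uint8)
print([r for r in rect(C,m,.014) if r[2]>60])
E
```

```text
[ 0.56577906 -0.29972051  0.16122233] 0.055663373084256125 [ 42.09966936  32.54421236 -23.79387651  95.4819741   15.34318467
  55.09819133 -80.14352608]
0.9 [(573.5, -302.7, 124.8, 79.8, -2.9, [285.0, 177.0])]
0.64 [(605.7, -89.8, 89.6, 65.6, -8.3, [34.0, 157.0])]
[(572.9, -301.5, 121.5, 76.7, -2.9, [284.0, 177.0]), (605.3, -85.8, 86.6, 60.5, -6.4, [36.0, 162.0]), (546.6, -486.3, 191.7, 113.0, 11.4, [496.0, 188.0])]
```

View pics/w28.png

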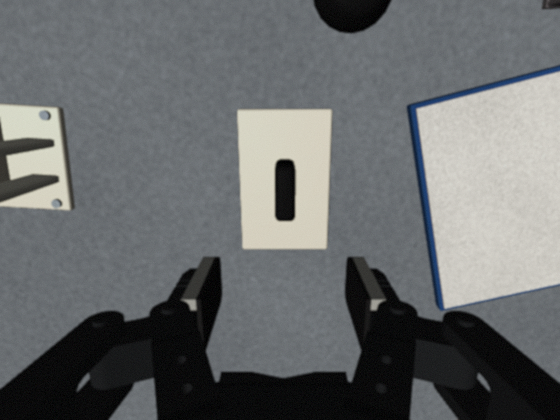

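```bash
python3 - <<'E'
from h import *
C=cam("wrist")
print(ray(C,[[285.5,160],[285.5,222]],.054)[:,:2].round(4), ray(C,[[285.5,220]],.054).round(4))
plan([(.5735,-.302,.07,-2.9),(.5735,-.302,.022,-2.9,3)],.0)
E
```

```text
[[ 0.5991 -0.3038]
 [ 0.5513 -0.3015]] [[ 0.5529 -0.3016  0.054 ]]
[0.03, 0.01, 0.38, 0, 0, 0, 0, 0.034, 0.005, 0.379, 0, -0.001, -0.001, 0, 0, 0, 0.13, 0, 0, 0, 0, 0, 0, 0.14, 0, 0, 0, 0, 0, 0, 0.13, 0, 0, 0, 0]
end [ 0.5735 -0.3021  0.022 ]
```

Request:
{"method": "arm_command", "body": {"plan": [0.03, 0.01, 0.38, 0, 0, 0, 0, 0.034, 0.007, 0.379, 0, -0.001, -0.001, 0, 0, 0, 0.13, 0, 0, 0, 0, 0, 0, 0.14, 0, 0, 0, 0, 0, 0, 0.13, 0, 0, 0, 0]}}

```text
time: 54.42
tool_pos: [0.5744, -0.3026, 0.0224]
orientation: [[0.999, -0.05, 0.002], [-0.05, -0.999, -0.001], [0.002, 0.001, -1.0]]
ft_force: [0.6, -0.4, -0.0]
finger_gap: 0.0428
```

Request:
{"method": "arm_command", "body": {"plan": [0, 0, 0, 0, 0, 0, 0, 0, 0, 0, 0, 0, 0, -0.3, 0, 0, 0, 0, 0, 0, -0.6, 0, 0, 0, 0, 0, 0, -0.9, 0, 0, 0, 0, 0, 0, -1]}}

```text
time: 55.05
tool_pos: [0.5743, -0.3025, 0.0231]
orientation: [[0.999, -0.05, 0.002], [-0.05, -0.999, -0.001], [0.002, 0.001, -1.0]]
ft_force: [-0.3, 0.4, 6.2]
finger_gap: 0.0153
```

Request:
{"method": "arm_command", "body": {"plan": [0, 0, 0, 0, 0, 0, -1, 0, 0, -0.1, 0, 0, 0, -1, 0, 0, -0.3, 0, 0, 0, -1, 0, 0, -0.4, 0, 0, 0, -1, 0, 0, -0.4, 0, 0, 0, -1]}}

```text
time: 55.68
tool_pos: [0.5727, -0.3021, 0.1671]
orientation: [[0.999, -0.05, -0.001], [-0.05, -0.999, 0.0], [-0.001, -0.0, -1.0]]
ft_force: [0.6, -0.3, -2.1]
finger_gap: 0.0151
```

```bash
python3 - <<'E'
from h import *
im,C,o=shot("wrist","w29")
print(o["tool_pos"],o["finger_gap"],o["ft_force"],o["joint_positions"])
for d in cut_out("wrist","lid"): held(C,o,d["region"],-.008)
plan([(.49,-.15,.23,40),(.6135,-.0038,.22,83.65)],-1)
E
```

```text
[ 0.57274963 -0.30209935  0.16711723] 0.015095148217905372 [ 0.6170199  -0.29949984 -2.05390705] [ 41.93481185  32.92072294 -23.94308487  94.00178555  15.37582963
  56.40970474 -80.05252343]
held (572.8, -302.6, 122.9, 77.2, -3.1, [283.0, 244.0]) tool [0.0001 0.0005 0.008 ] dyaw -0.22
[-0.16, -0.25, -0.1, 0, 0, -0.1, -1, -0.12, -0.27, -0.1, 0, 0, -0.1, -1, -0.07, -0.28, -0.1, 0, 0, -0.1, -1, -0.03, -0.29, -0.1, 0, 0, -0.1, -1, 0.007, -0.292, -0.093, 0.007, -0.003, -0.099, -1]
[0.31, -0.05, 0.02, 0, 0, -0.1, -1, 0.32, -0.01, 0.02, 0, 0, -0.1, -1, 0.32, 0.04, 0.01, 0, 0, -0.1, -1, 0.31, 0.09, 0.02, 0, 0, -0.1, -1, 0.287, 0.131, 0.013, 0, 0, -0.108, -1]
end [ 0.6135 -0.0037  0.22  ]
```

View pics/w29.png

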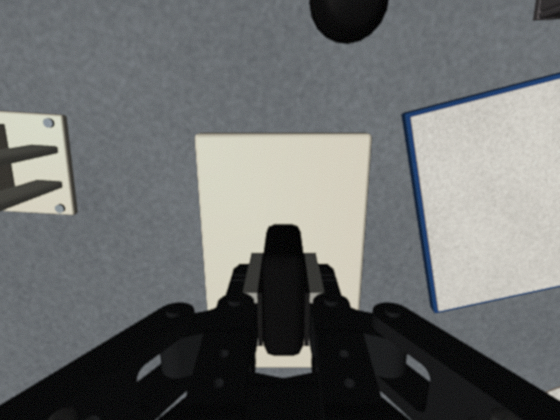

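Request:
{"method": "arm_command", "body": {"plan": [-0.16, -0.25, -0.1, 0, 0, -0.1, -1, -0.12, -0.27, -0.1, 0, 0, -0.1, -1, -0.07, -0.28, -0.1, 0, 0, -0.1, -1, -0.03, -0.29, -0.1, 0, 0, -0.1, -1, 0.007, -0.292, -0.093, 0.007, -0.003, -0.099, -1]}}

```text
time: 56.4
tool_pos: [0.4859, -0.1479, 0.2248]
orientation: [[0.763, 0.647, -0.011], [0.647, -0.763, 0.005], [-0.005, -0.011, -1.0]]
ft_force: [-0.4, 0.3, -1.8]
finger_gap: 0.0152
```

Request:
{"method": "arm_command", "body": {"plan": [0.31, -0.05, 0.02, 0, 0, -0.1, -1, 0.32, -0.01, 0.02, 0, 0, -0.1, -1, 0.32, 0.04, 0.01, 0, 0, -0.1, -1, 0.31, 0.09, 0.02, 0, 0, -0.1, -1, 0.287, 0.131, 0.013, 0, 0, -0.108, -1]}}

```text
time: 57.02
tool_pos: [0.6107, -0.0022, 0.2137]
orientation: [[0.105, 0.994, -0.011], [0.994, -0.105, 0.005], [0.004, -0.012, -1.0]]
ft_force: [0.3, -0.3, -1.8]
finger_gap: 0.0156
```

Request:
{"method": "arm_command", "body": {"plan": [0, 0, 0, 0, 0, 0, -1, 0, 0, 0, 0, 0, 0, -1, 0, 0, 0, 0, 0, 0, -1, 0, 0, 0, 0, 0, 0, -1, 0, 0, 0, 0, 0, 0, -1]}}

```text
time: 57.65
tool_pos: [0.6106, -0.0033, 0.2149]
orientation: [[0.111, 0.994, -0.009], [0.994, -0.111, 0.005], [0.004, -0.01, -1.0]]
ft_force: [0.1, 0.5, -2.9]
finger_gap: 0.0153
```

```bash
python3 - <<'E'
from h import *
im,C,o=shot("wrist","w30")
print(o["tool_pos"],o["finger_gap"],o["ft_force"],o["joint_positions"])
for d in cut_out("wrist","lid"): held(C,o,d["region"],-.009)
# far lid edge
for u,v in [(196,134),(369,134)]: print(edges(o,C,u,v,-.009))
im,C,_=shot("top","t8",(90,330,90,490),2)
seat(0,.0,83.65,[.15,.115,.102])
E
```

```text
[ 0.61061132 -0.0033257   0.21486197] 0.015254267770798344 [ 0.10903479  0.4748435  -2.92446911] [ 31.0972989   32.86543209 -47.16401033  95.80737934  25.9662406
  63.50123552 -29.92857758]
held (609.9, -3.4, 123.6, 77.7, 83.3, [283.0, 243.0]) tool [-0.0002 -0.0006  0.009 ] dyaw -0.31
[ 0.0603 -0.0385  0.0096]
[0.0603 0.0367 0.0089]
[0, 0.01, 0.27, 0, 0, 0, -0.5, -0.007, 0.019, 0.27, -0.007, -0.003, 0, -0.5, 0, 0, 0.1, 0, 0, 0, -0.5, 0, 0, 0.1, 0, 0, 0, -0.5, 0, 0, 0.091, 0, 0, 0, -0.5]
[0, 0, 0.04, 0, 0, 0, -0.5, 0, 0, 0.03, 0, 0, 0, -0.5, 0, 0, 0.039, 0, 0, 0, -0.5, 0, 0, 0, 0, 0, 0, -0.5, 0, 0, 0, 0, 0, 0, -0.5]
end [ 0.6135 -0.0038  0.102 ]
```

View pics/w30.png

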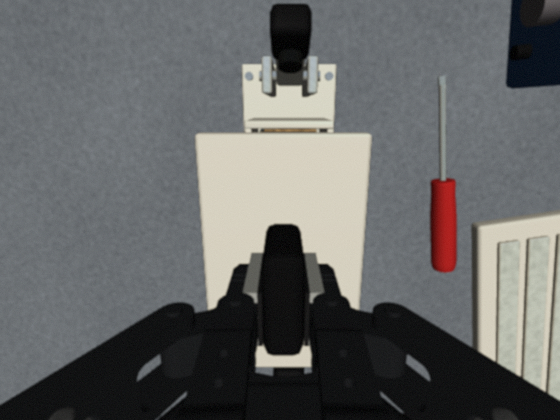

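View pics/t8.png

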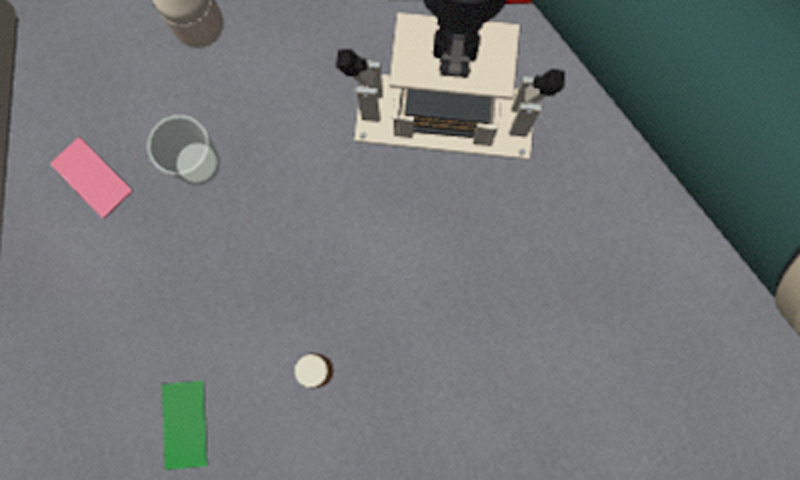

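```bash
python3 - <<'E'
from h import *
seat(-.0006,-.0002,83.9,[.15,.115,.107],g=-1)
E
```

```text
[0, 0.02, 0.27, 0, 0, 0, -1, -0.002, 0.011, 0.27, -0.007, -0.003, -0.003, -1, 0, 0, 0.1, 0, 0, 0, -1, 0, 0, 0.1, 0, 0, 0, -1, 0, 0, 0.091, 0, 0, 0, -1]
[0, 0, 0.02, 0, 0, 0, -1, 0, 0, 0.02, 0, 0, 0, -1, 0, 0, 0.027, 0, 0, 0, -1, 0, 0, 0, 0, 0, 0, -1, 0, 0, 0, 0, 0, 0, -1]
end [ 0.6138 -0.0033  0.107 ]
```

Request:
{"method": "arm_command", "body": {"plan": [0, 0.02, 0.27, 0, 0, 0, -1, -0.002, 0.009, 0.27, -0.007, -0.003, -0.003, -1, 0, 0, 0.1, 0, 0, 0, -1, 0, 0, 0.1, 0, 0, 0, -1, 0, 0, 0.091, 0, 0, 0, -1]}}

```text
time: 58.42
tool_pos: [0.6143, -0.0029, 0.1152]
orientation: [[0.106, 0.994, 0.002], [0.994, -0.106, -0.0], [0.0, 0.002, -1.0]]
ft_force: [0.7, 0.0, -2.5]
finger_gap: 0.0148
```

Request:
{"method": "arm_command", "body": {"plan": [0, 0, 0.02, 0, 0, 0, -1, 0, 0, 0.02, 0, 0, 0, -1, 0, 0, 0.027, 0, 0, 0, -1, 0, 0, 0, 0, 0, 0, -1, 0, 0, 0, 0, 0, 0, -1]}}

```text
time: 59.05
tool_pos: [0.6137, -0.003, 0.1071]
orientation: [[0.106, 0.994, 0.001], [0.994, -0.106, -0.0], [-0.0, 0.001, -1.0]]
ft_force: [0.2, 1.6, -2.9]
finger_gap: 0.0152
```

```bash
python3 - <<'E'
from h import *
im,C,o=shot("wrist","w31")
print(o["tool_pos"],o["orientation"],o["ft_force"],o["joint_positions"])
shot("side","s1",(130,260,150,310),4)
seat(-.0006,-.0002,83.9,[.107,.100,.097],g=-1)
E
```

```text
[ 0.61368034 -0.00296858  0.10705934] [[ 1.05894053e-01  9.94377182e-01  6.84423100e-04]
 [ 9.94377412e-01 -1.05893955e-01 -1.78824520e-04]
 [-1.05342753e-04  6.99511325e-04 -9.99999750e-01]] [ 0.21444102  1.58392044 -2.86306038] [ 27.534325    39.70841099 -42.3608665  100.303733    32.66018227
  52.95226137 -34.69276014]
[-0.002, 0.001, 0, 0, 0, 0, -1, 0, 0, 0.02, 0, 0, 0, -1, 0, 0, 0.02, 0, 0, 0, -1, 0, 0, 0.019, 0, 0, 0, -1, 0, 0, 0.01, 0, 0, 0, -1]
[0, 0, 0.01, 0, 0, 0, -1, 0, 0, 0.005, 0, 0, 0, -1, 0, 0, 0, 0, 0, 0, -1, 0, 0, 0, 0, 0, 0, -1, 0, 0, 0, 0, 0, 0, -1]
end [ 0.6138 -0.0033  0.097 ]
```

View pics/w31.png

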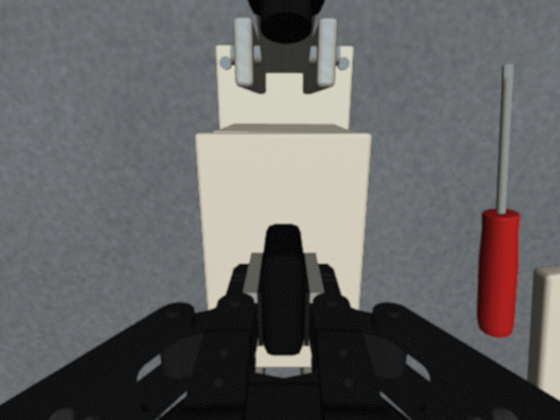

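View pics/s1.png

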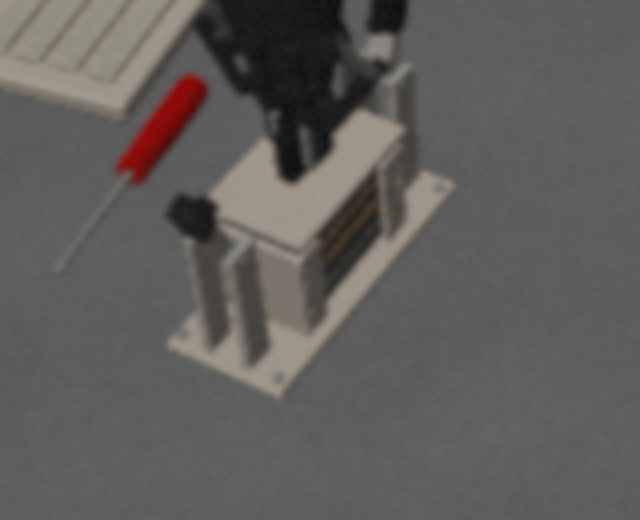

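Request:
{"method": "arm_command", "body": {"plan": [-0.002, 0.001, 0, 0, 0, 0, -1, 0, 0, 0.02, 0, 0, 0, -1, 0, 0, 0.02, 0, 0, 0, -1, 0, 0, 0.019, 0, 0, 0, -1, 0, 0, 0.01, 0, 0, 0, -1]}}

```text
time: 59.78
tool_pos: [0.6136, -0.0032, 0.0983]
orientation: [[0.106, 0.994, 0.0], [0.994, -0.106, -0.0], [-0.0, 0.0, -1.0]]
ft_force: [-0.5, 0.3, -1.8]
finger_gap: 0.0149
```

Request:
{"method": "arm_command", "body": {"plan": [0, 0, 0.01, 0, 0, 0, -1, 0, 0, 0.005, 0, 0, 0, -1, 0, 0, 0, 0, 0, 0, -1, 0, 0, 0, 0, 0, 0, -1, 0, 0, 0, 0, 0, 0, -1]}}

```text
time: 60.4
tool_pos: [0.6137, -0.0032, 0.0971]
orientation: [[0.106, 0.994, 0.001], [0.994, -0.106, -0.0], [-0.0, 0.001, -1.0]]
ft_force: [-1.6, -0.8, 1.2]
finger_gap: 0.0148
```

Request:
{"method": "arm_command", "body": {"plan": [0, 0, 0, 0, 0, 0, -0.6, 0, 0, 0, 0, 0, 0, -0.4, 0, 0, 0, 0, 0, 0, -0.2, 0, 0, 0, 0, 0, 0, 0, 0, 0, 0, 0, 0, 0, 0]}}

```text
time: 61.02
tool_pos: [0.6137, -0.0032, 0.0968]
orientation: [[0.106, 0.994, 0.0], [0.994, -0.106, -0.0], [-0.0, 0.0, -1.0]]
ft_force: [-0.6, 1.3, 0.5]
finger_gap: 0.0427
```

Request:
{"method": "arm_command", "body": {"plan": [0, 0, -0.2, 0, 0, 0, 0, 0, 0, -0.3, 0, 0, 0, 0, 0, 0, -0.3, 0, 0, 0, 0, 0, 0, -0.2, 0, 0, 0, 0, 0, 0, 0, 0, 0, 0, 0]}}

```text
time: 61.65
tool_pos: [0.6148, -0.003, 0.2188]
orientation: [[0.106, 0.994, 0.004], [0.994, -0.106, -0.0], [0.0, 0.004, -1.0]]
ft_force: [-0.8, 0.2, -1.3]
finger_gap: 0.0429
```

```bash
python3 - <<'E'
from h import *
im,C,o=shot("wrist","w32")
print(o["tool_pos"],o["ft_force"],o["joint_positions"])
for d in cut_out("wrist","lid"): print(d["score"],[r for r in rect(C,d["region"],.088) if r[2]>60])
shot("side","s2",(130,260,150,310),4)
E
```

```text
[ 0.61475719 -0.00295407  0.21880167] [-0.80803177  0.23004877 -1.3378482 ] [ 30.96786044  32.59308995 -47.2304825   95.62115356  26.36801773
  63.25741414 -29.91476915]
0.93 [(613.5, -3.4, 122.5, 77.6, 83.9, [282.0, 190.0])]
```

View pics/w32.png

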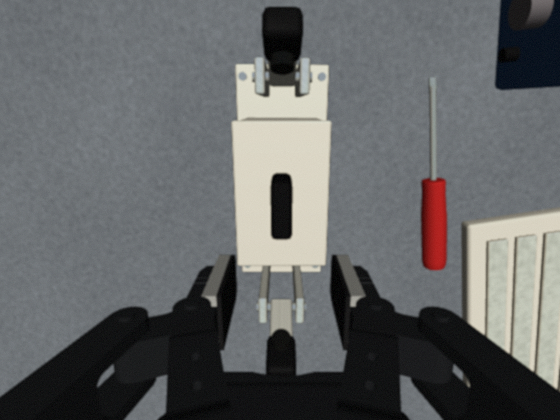

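View pics/s2.png

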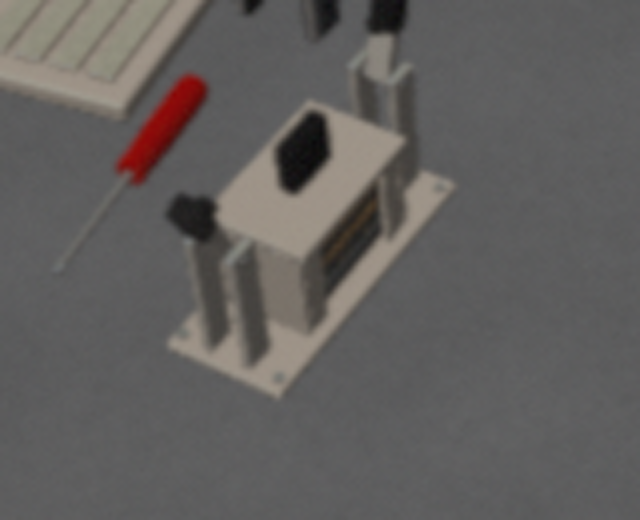

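```bash
cat >> h.py <<'E'
def L(x,y,z,n=1,psi=CYAW):
    a=np.radians(CYAW)
    return (CX+x*np.sin(a)+y*np.cos(a), CY-x*np.cos(a)+y*np.sin(a), z, psi, n)
E
python3 - <<'E'
from h import *
plan([L(0,.04,.23),L(0,.172,.23),L(0,.172,.138)],-1)
E
```

```text
[0.331, 0.006, -0.12, -0.001, 0, 0.003, -1, 0.37, 0, 0, 0, 0, 0, -1, 0.37, 0, 0, 0, 0, 0, -1, 0.36, 0, -0.001, 0, 0, 0, -1, 0, 0, 0.38, 0, 0, 0, -1]
[0.001, 0, 0.387, 0, 0, 0, -1, 0, 0, 0, 0, 0, 0, -1, 0, 0, 0, 0, 0, 0, -1, 0, 0, 0, 0, 0, 0, -1, 0, 0, 0, 0, 0, 0, -1]
end [0.6325 0.1672 0.138 ]
```

Request:
{"method": "arm_command", "body": {"plan": [0.331, 0.006, -0.12, -0.001, 0, 0.003, -1, 0.37, 0, 0, 0, 0, 0, -1, 0.37, 0, 0, 0, 0, 0, -1, 0.36, 0, -0.001, 0, 0, 0, -1, 0, 0, 0, 0, 0, 0, -1]}}

```text
time: 62.42
tool_pos: [0.6314, 0.1724, 0.23]
orientation: [[0.103, 0.995, -0.001], [0.995, -0.103, 0.002], [0.002, -0.001, -1.0]]
ft_force: [-1.2, -0.8, 0.3]
finger_gap: 0.0002
```

Request:
{"method": "arm_command", "body": {"plan": [0, 0, 0, 0, 0, 0, -1, 0, 0, 0.3, 0, 0, 0, -1, 0, 0, 0.3, 0, 0, 0, -1, 0, 0, 0.17, 0, 0, 0, -1, 0, 0, 0, 0, 0, 0, -1]}}

```text
time: 63.05
tool_pos: [0.6327, 0.1659, 0.1373]
orientation: [[0.112, 0.994, -0.001], [0.994, -0.112, -0.001], [-0.001, -0.001, -1.0]]
ft_force: [-0.5, 1.0, 0.3]
finger_gap: 0.0001
```

```bash
python3 - <<'E'
from h import *
im,C,o=shot("side","s3",(90,260,130,320),4)
shot("wrist","w33")
print(o["tool_pos"],o["ft_force"],o["joint_positions"])
print(L(0,.172,.138))
E
```

```text
[0.6326518  0.16589468 0.13725765] [-0.52892056  1.02941444  0.32828844] [ 11.77072008  41.17165083 -43.40041531  93.20934966  31.98631659
  58.78733233 -48.06630244]
(np.float64(0.63252348616718), np.float64(0.1671447483078878), 0.138, 83.65, 1)
```

View pics/s3.png

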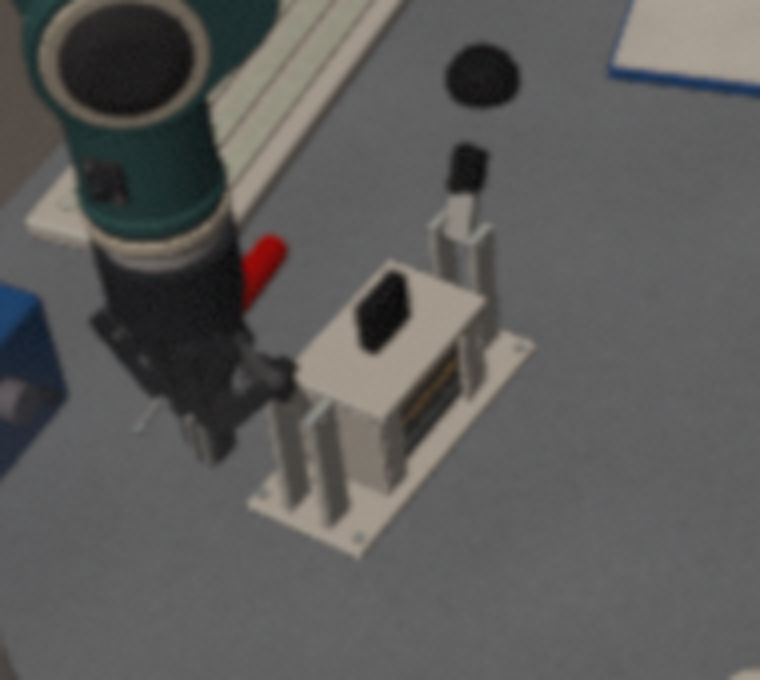

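View pics/w33.png

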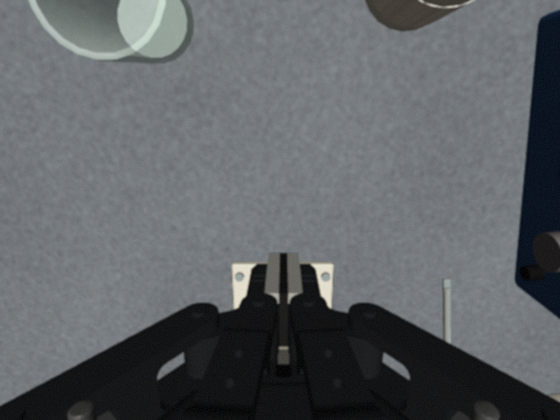

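```bash
cat >> h.py <<'E'
def arc(sgn,ths,s0=45,s1=53,dz=0):
    w=[]
    for i,t in enumerate(ths):
        s=s0+(s1-s0)*i/(len(ths)-1)
        y=92-s*np.cos(t)+9*np.sin(t)+11; z=104+s*np.sin(t)+9*np.cos(t)
        w.append(L(0,sgn*y/1e3,z/1e3+dz))
    return w
E
python3 - <<'E'
from h import *
w=[L(0,.150,.138),L(0,.132,.139,2),L(0,.113,.145,2)]+arc(1,[1.4,1.2,1.0,.8,.6,.4,.25,.12,0])
w[-1]=(*w[-1][:2],.112,*w[-1][3:])
plan(w,-1)
E
```

```text
[-0.186, -0.012, 0.016, 0.002, 0, 0, -1, -0.07, 0, 0, 0, 0, 0, -1, -0.08, 0, -0.009, 0, 0, 0, -1, -0.08, 0, -0.02, 0, 0, 0, -1, -0.078, 0, -0.03, 0, 0, 0, -1]
[-0.073, 0, -0.041, 0, 0, 0, -1, -0.079, 0, -0.002, 0, 0, 0, -1, -0.08, 0, 0.014, 0, 0, 0, -1, -0.076, 0, 0.031, 0, 0, 0, -1, -0.07, 0, 0.047, 0, 0, 0, -1]
[-0.06, 0, 0.061, 0, 0, 0, -1, -0.039, 0, 0.054, 0, 0, 0, -1, -0.028, 0, 0.051, 0, 0, 0, -1, -0.02, 0, 0.06, 0, 0, 0, -1, 0, 0, 0, 0, 0, 0, -1]
end [0.619  0.0459 0.112 ]
```

Request:
{"method": "arm_command", "body": {"plan": [-0.186, -0.012, 0.016, 0.002, 0, 0, -1, -0.07, 0, 0, 0, 0, 0, -1, -0.08, 0, -0.009, 0, 0, 0, -1, -0.08, 0, -0.02, 0, 0, 0, -1, -0.078, 0, -0.03, 0, 0, 0, -1]}}

```text
time: 63.78
tool_pos: [0.6255, 0.1087, 0.1447]
orientation: [[0.11, 0.994, -0.0], [0.994, -0.11, 0.001], [0.001, -0.0, -1.0]]
ft_force: [0.3, 2.1, -1.3]
finger_gap: -0.0
```

```bash
python3 - <<'E'
from h import *
im,C,o=shot("side","s4",(90,260,130,320),4)
print(o["tool_pos"],o["ft_force"])
E
```

```text
[0.62550382 0.10872831 0.14465299] [ 0.29411177  2.13226314 -1.29902555]
```

View pics/s4.png

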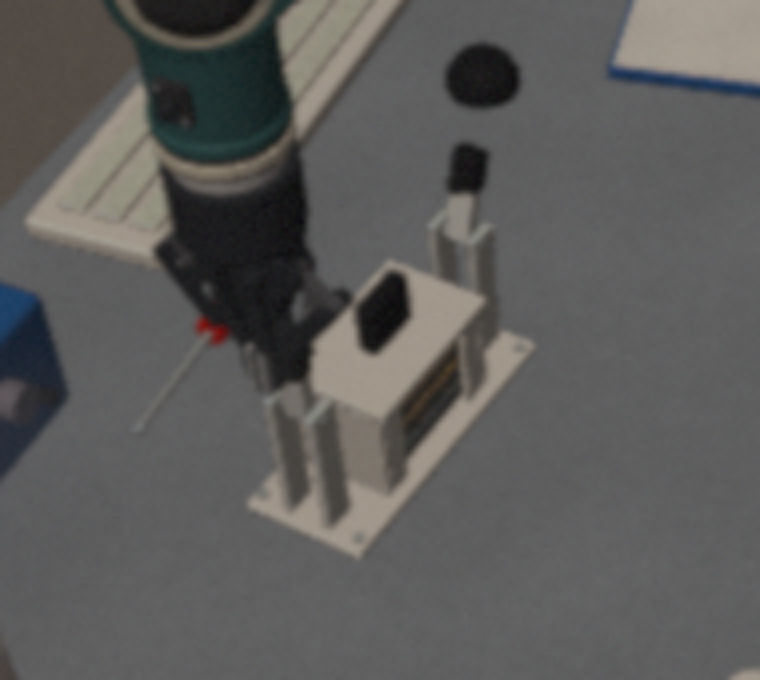

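Force is about 2 N and the clamp arm is upright, so it is following. I'll continue along the arc.

Request:
{"method": "arm_command", "body": {"plan": [-0.073, 0, -0.041, 0, 0, 0, -1, -0.079, 0, -0.002, 0, 0, 0, -1, -0.08, 0, 0.014, 0, 0, 0, -1, -0.076, 0, 0.031, 0, 0, 0, -1, -0.07, 0, 0.047, 0, 0, 0, -1]}}

```text
time: 64.45
tool_pos: [0.6203, 0.0628, 0.1379]
orientation: [[0.111, 0.994, -0.001], [0.994, -0.111, -0.0], [-0.0, -0.001, -1.0]]
ft_force: [0.3, 3.0, 1.1]
finger_gap: -0.0002
```

Request:
{"method": "arm_command", "body": {"plan": [-0.06, 0, 0.061, 0, 0, 0, -1, -0.039, 0, 0.054, 0, 0, 0, -1, -0.028, 0, 0.051, 0, 0, 0, -1, -0.02, 0, 0.06, 0, 0, 0, -1, 0, 0, 0, 0, 0, 0, -1]}}

```text
time: 65.08
tool_pos: [0.6187, 0.0466, 0.1138]
orientation: [[0.11, 0.994, -0.0], [0.994, -0.11, -0.001], [-0.001, 0.0, -1.0]]
ft_force: [-7.0, -0.1, 20.3]
finger_gap: -0.0
```

```bash
python3 - <<'E'
from h import *
im,C,o=shot("side","s5",(90,260,130,320),4)
print(o["tool_pos"],o["ft_force"])
E
```

```text
[0.6186957  0.04662521 0.11378096] [-6.98105    -0.06180836 20.2631658 ]
```

View pics/s5.png

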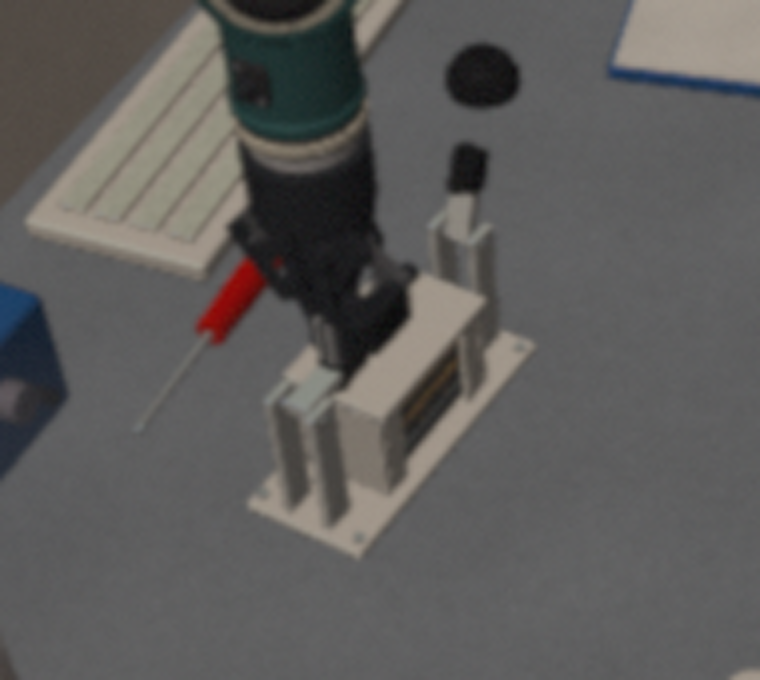

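```bash
python3 - <<'E'
from h import *
plan([L(0,.05,.16),L(0,.05,.235),L(0,-.172,.235)],-1)
E
```

```text
[-0.006, 0.004, -0.385, 0, 0.001, 0, -1, 0, 0, -0.31, 0, 0, 0, -1, 0, 0, -0.315, 0, 0, 0, -1, -0.46, 0, 0, 0, 0, 0, -1, -0.46, 0, 0, 0, 0, 0, -1]
[-0.46, 0, 0, 0, 0, 0, -1, -0.47, -0.002, -0.001, 0, 0, 0, -1, 0, 0, 0, 0, 0, 0, -1, 0, 0, 0, 0, 0, 0, -1, 0, 0, 0, 0, 0, 0, -1]
end [ 0.5944 -0.1748  0.235 ]
```

Request:
{"method": "arm_command", "body": {"plan": [0, 0, -0.385, 0, 0, 0, -1, 0, 0, -0.31, 0, 0, 0, -1, 0, 0, -0.315, 0, 0, 0, -1, -0.46, 0, 0, 0, 0, 0, -1, -0.46, 0, 0, 0, 0, 0, -1]}}

```text
time: 65.75
tool_pos: [0.606, -0.0652, 0.2323]
orientation: [[0.109, 0.994, -0.001], [0.994, -0.109, -0.002], [-0.002, -0.001, -1.0]]
ft_force: [0.8, 0.1, -0.1]
finger_gap: 0.0
```

Request:
{"method": "arm_command", "body": {"plan": [-0.46, 0, 0, 0, 0, 0, -1, -0.47, -0.002, -0.001, 0, 0, 0, -1, 0, 0, 0, 0, 0, 0, -1, 0, 0, 0, 0, 0, 0, -1, 0, 0, 0, 0, 0, 0, -1]}}

```text
time: 66.38
tool_pos: [0.5939, -0.1727, 0.2324]
orientation: [[0.108, 0.994, -0.001], [0.994, -0.108, 0.0], [0.0, -0.001, -1.0]]
ft_force: [-0.6, 1.0, -0.5]
finger_gap: -0.0001
```

```bash
python3 - <<'E'
from h import *
im,C,o=shot("wrist","w34")
print(o["tool_pos"],o["ft_force"],o["joint_positions"])
for d in cut_out("wrist","lid"): print(d["score"],[r for r in rect(C,d["region"],.088) if r[2]>60])
plan([L(0,-.172,.138)],-1)
E
```

```text
[ 0.59389296 -0.17271351  0.23243711] [-0.5964288   0.97621699 -0.49791384] [ 46.69231495  32.22426377 -47.21021719  94.08109877  25.52852046
  65.13373801 -13.28774763]
0.87 [(608.7, -47.2, 77.6, 39.6, -6.2, [286.0, 28.0])]
0.75 [(603.0, -98.0, 71.1, 64.0, -6.2, [285.0, 93.0])]
[-0.01, 0, 0.39, 0, 0, 0, -1, -0.005, 0.006, 0.398, -0.001, 0, 0.002, -1, 0, 0, 0, 0, 0, 0, -1, 0, 0, 0, 0, 0, 0, -1, 0, 0, 0, 0, 0, 0, -1]
end [ 0.5944 -0.1748  0.138 ]
```

View pics/w34.png

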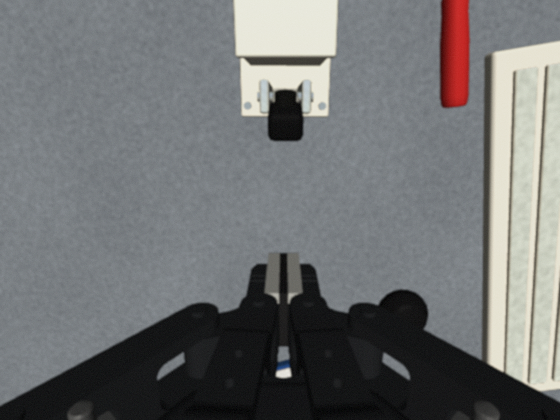

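Request:
{"method": "arm_command", "body": {"plan": [-0.01, 0, 0.39, 0, 0, 0, -1, -0.005, 0.006, 0.398, -0.001, 0, 0.002, -1, 0, 0, 0, 0, 0, 0, -1, 0, 0, 0, 0, 0, 0, -1, 0, 0, 0, 0, 0, 0, -1]}}

```text
time: 67.1
tool_pos: [0.5957, -0.1763, 0.1403]
orientation: [[0.113, 0.994, 0.004], [0.994, -0.113, -0.001], [-0.001, 0.004, -1.0]]
ft_force: [-0.9, 0.1, -0.3]
finger_gap: -0.0
```

```bash
python3 - <<'E'
from h import *
print(get_obs()["tool_pos"])
w=[L(0,-.150,.138),L(0,-.132,.139,2),L(0,-.113,.145,2)]+arc(-1,[1.4,1.2,1.0,.8,.6,.4,.25,.12,0])
w[-1]=(*w[-1][:2],.1125,*w[-1][3:])
plan(w,-1)
E
```

```text
[ 0.59570059 -0.17628059  0.14027105]
[0.195, -0.012, 0.019, 0.003, 0, -0.002, -1, 0.07, 0, 0, 0, 0, 0, -1, 0.08, 0, -0.009, 0, 0, 0, -1, 0.08, 0, -0.02, 0, 0, 0, -1, 0.078, 0, -0.03, 0, 0, 0, -1]
[0.073, 0, -0.041, 0, 0, 0, -1, 0.08, 0, -0.002, 0, 0, 0, -1, 0.079, 0, 0.015, 0, 0, 0, -1, 0.076, 0, 0.03, 0, 0, 0, -1, 0.07, 0, 0.047, 0, 0, 0, -1]
[0.06, 0, 0.061, 0, 0, 0, -1, 0.039, 0.001, 0.054, 0, 0, 0, -1, 0.028, 0, 0.051, 0, 0, 0, -1, 0.02, 0, 0.056, 0, 0, 0, -1, 0, 0, 0, 0, 0, 0, -1]
end [ 0.608  -0.0535  0.1125]
```

Request:
{"method": "arm_command", "body": {"plan": [0.195, -0.012, 0.019, 0.003, 0, -0.002, -1, 0.07, 0, 0, 0, 0, 0, -1, 0.08, 0, -0.009, 0, 0, 0, -1, 0.08, 0, -0.02, 0, 0, 0, -1, 0.078, 0, -0.03, 0, 0, 0, -1]}}

```text
time: 67.72
tool_pos: [0.5994, -0.1165, 0.1427]
orientation: [[0.111, 0.994, -0.004], [0.994, -0.111, -0.0], [-0.001, -0.004, -1.0]]
ft_force: [0.1, -1.8, -1.6]
finger_gap: -0.0
```

Request:
{"method": "arm_command", "body": {"plan": [0.073, 0, -0.041, 0, 0, 0, -1, 0.08, 0, -0.002, 0, 0, 0, -1, 0.079, 0, 0.015, 0, 0, 0, -1, 0.076, 0, 0.03, 0, 0, 0, -1, 0.07, 0, 0.047, 0, 0, 0, -1]}}

```text
time: 68.35
tool_pos: [0.6047, -0.0706, 0.1366]
orientation: [[0.11, 0.994, -0.004], [0.994, -0.11, 0.0], [-0.0, -0.004, -1.0]]
ft_force: [0.1, -1.8, 1.2]
finger_gap: 0.0002
```

Request:
{"method": "arm_command", "body": {"plan": [0.06, 0, 0.061, 0, 0, 0, -1, 0.039, 0.001, 0.054, 0, 0, 0, -1, 0.028, 0, 0.051, 0, 0, 0, -1, 0.02, 0, 0.056, 0, 0, 0, -1, 0, 0, 0, 0, 0, 0, -1]}}

```text
time: 68.97
tool_pos: [0.6067, -0.0545, 0.1136]
orientation: [[0.111, 0.994, -0.004], [0.994, -0.111, -0.003], [-0.004, -0.004, -1.0]]
ft_force: [-9.3, -3.8, 27.3]
finger_gap: 0.0
```

```bash
python3 - <<'E'
from h import *
im,C,o=shot("side","s6",(90,260,130,320),4)
print(o["tool_pos"],o["ft_force"])
E
```

```text
[ 0.60667283 -0.05450954  0.11359652] [-9.28911529 -3.79926876 27.32428894]
```

View pics/s6.png

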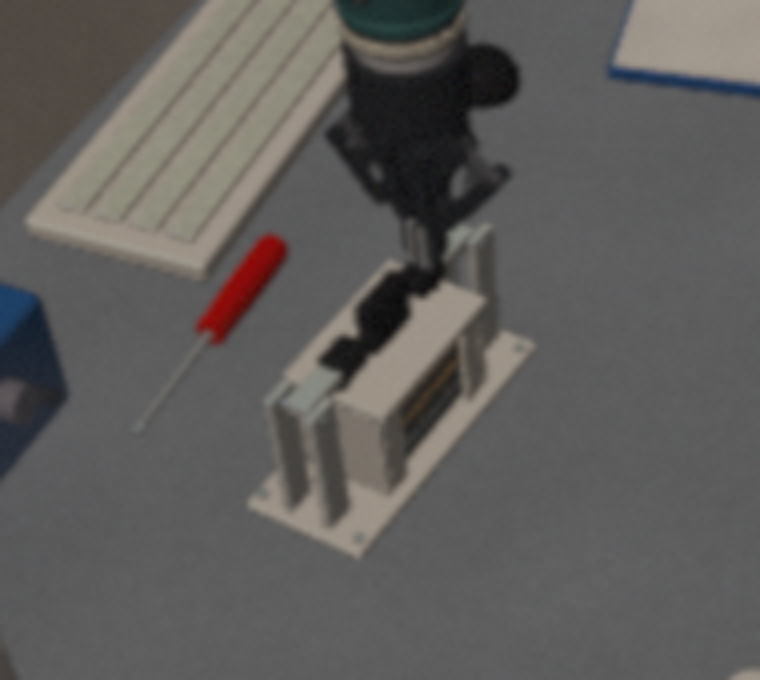

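Both clamps look down. I'll lift off and check.

Request:
{"method": "arm_command", "body": {"plan": [0, 0, -0.2, 0, 0, 0, -1, 0, 0, -0.4, 0, 0, 0, -1, 0, 0, -0.45, 0, 0, 0, -1, -0.1, -0.1, -0.2, 0, 0, 0, -1, 0, 0, 0, 0, 0, 0, -1]}}

```text
time: 69.65
tool_pos: [0.5943, -0.0646, 0.2618]
orientation: [[0.112, 0.994, -0.001], [0.994, -0.112, -0.0], [-0.0, -0.001, -1.0]]
ft_force: [-0.3, -0.6, -0.8]
finger_gap: -0.0001
```

Request:
{"method": "arm_command", "body": {"plan": [-0.1, -0.4, -0.1, 0, 0, 0, -1, -0.1, -0.4, 0, 0, 0, 0, -1, -0.1, -0.4, 0, 0, 0, 0, -1, 0, 0, 0, 0, 0, 0, -1, 0, 0, 0, 0, 0, 0, -1]}}

```text
time: 70.28
tool_pos: [0.4472, -0.0843, 0.2724]
orientation: [[0.111, 0.994, -0.004], [0.994, -0.111, 0.001], [0.001, -0.004, -1.0]]
ft_force: [1.3, 0.6, 0.6]
finger_gap: 0.0004
```

```bash
python3 - <<'E'
from h import *
im,C,o=shot("wrist","w35")
print(o["tool_pos"],o["ft_force"])
for d in cut_out("wrist","lid"): print(d["score"],[r for r in rect(C,d["region"],.088) if r[2]>60])
for t,s in (("clamp_left_end",1),("clamp_right_end",-1)):
    for d in place_of("wrist",t)[:2]: print(t,d["score"],np.round(d["at"]),ray(C,[d["at"][::-1]],.110).round(4), "exp",np.round(L(0,s*.032,.11)[:2],4))
shot("side","s7",(90,260,130,320),4)
im,C,o=shot("top","t9",(60,330,90,490),2)
E
```

```text
[ 0.44720493 -0.08425461  0.27242947] [1.28805524 0.56332552 0.6475189 ]
0.82 [(611.8, -5.6, 119.9, 79.4, 83.8, [462.0, 71.0])]
0.21 []
clamp_left_end 0.82 [ 27. 482.] [[0.6184 0.0289 0.11  ]] exp [0.617 0.028]
clamp_left_end 0.64 [113. 467.] [[ 0.6098 -0.0367  0.11  ]] exp [0.617 0.028]
```

View pics/w35.png

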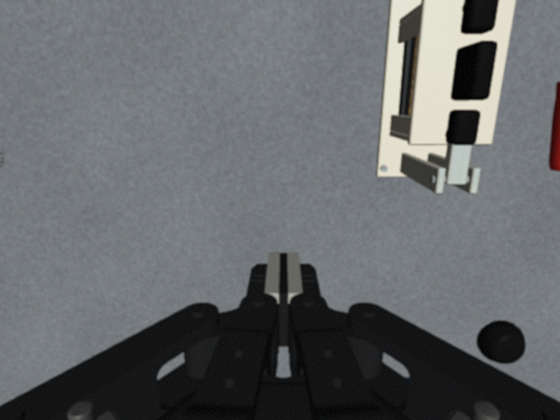

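View pics/s7.png

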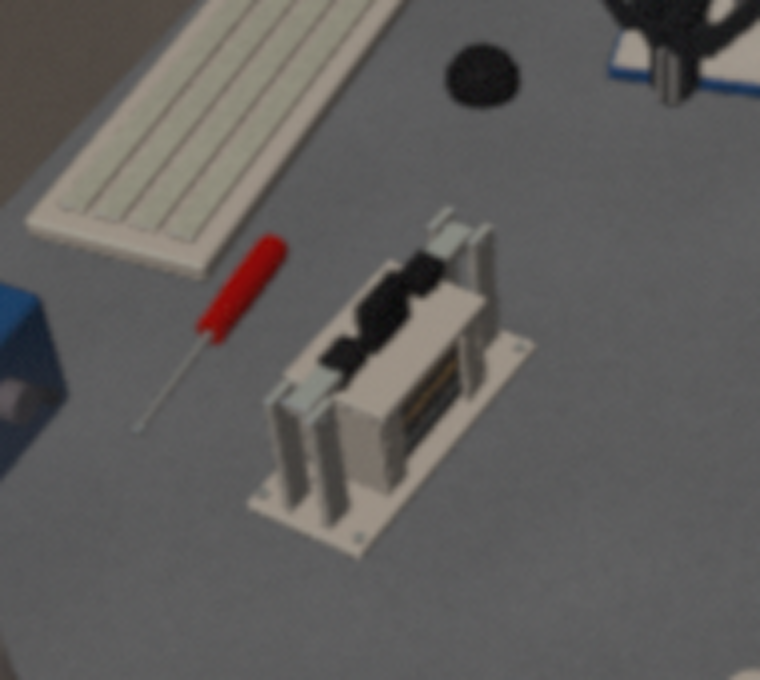

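View pics/t9.png

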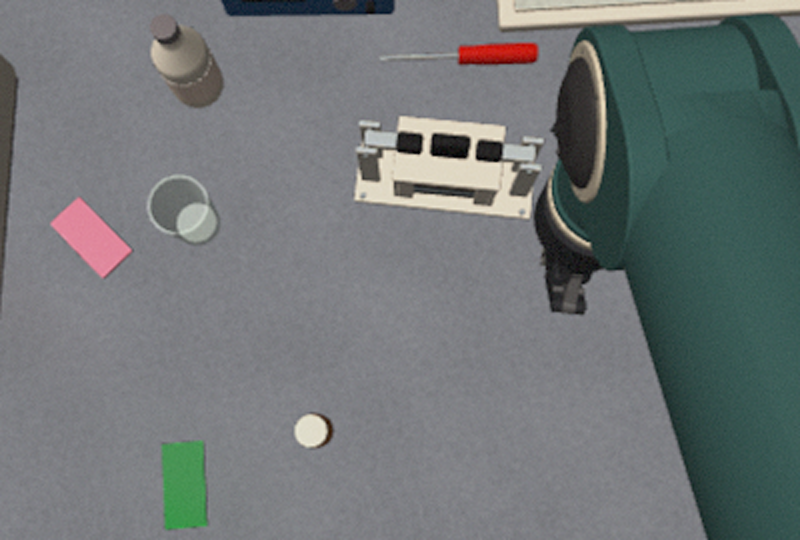

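```bash
python3 -c "
from workcell import *
print(hand_in()); print(get_obs()['time'])"
```

```text
the job is handed in; nothing more can be done
None
the job is handed in; nothing more can be done
```

The cradle is packed and clamped, and I handed the job in at about 70 s of the 210 s limit; no verdict was reported.

- **Packing:** I stacked the three loose plates on the plate already there, with one brown cork card under each. All three cards were used, so none was left over, and the pink and green look-alikes were not touched. After each release the wrist camera put the layer within about 2 mm of the cradle's centre and within 1° of its yaw.
- **Lid:** I seated it before touching the clamps. It measured at (613.5, −3.4) mm against the cradle centre at (613.5, −3.8) mm, and it looked level in the side view. After clamping, a view cut off by the picture's edge gave (611.8, −5.6) mm. That differs by about 3 mm but is still inside the 7 mm limit.
- **Clamps:** I pushed each one down until it met its stop, at 20 N on the left and 27 N on the right. The left clamp's end point was found within 2 mm of its closed position. The network returned nothing for the right one, but its second hit for the left matched where the right end should be, within about 1 mm. The top and side views also show both clamps level.
- **Surroundings:** The bottle, beaker, jar and screwdriver are standing where they started in the last pictures, and the arm was clear of everything at hand-in.

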